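# Load the kiln board with the row of cooled beads, in order

### The arm

A 7-joint arm with a two-finger parallel gripper is mounted at the origin on the work surface. World frame = base frame: x ahead of the robot, y to its left, z up, the work surface at z = 0. Lengths are in mm, angles in rad, forces in N, time in s.
With the tool pointing down it reaches from about 425 to 925 mm from the base axis. Payload 6.8 kg.
Tool frame: the origin (TCP) lies at the very end of the fingers, on their centre line; the grasp point (between the pads) lies 19 mm behind it; z points along the fingers, y is the direction in which the jaws open and shut (so a half turn about z gives the same grasp; the last joint's range is limited). The gripper opens to 85 mm and grips with 20 to 120 N. Pads are 22 mm wide; open, the fingers measure 114 mm over their backs; the gripper's body (76 mm by 85 mm) begins 54 mm behind the grasp point. The pads swing forward as they close: fully open they stand 13 mm farther back than shut.
Start: joints at [1.216, 0.477, 0.022, 1.555, -0.011, 1.109, -0.083], TCP at [164.912, -654.562, 231.308] pointing down, gripper open.
Joint ranges: [-2.96, 2.96], [-0.34, 2.1], [-1.41, 1.46], [0.24, 2.44], [-1.37, 4.51], [0.17, 1.92], [-2.96, 2.96]. Speed limits (rad/s): [2.39, 2.39, 3.14, 3.14, 3.14, 3.14, 3.14].

### API

Orientations are given as a unit quaternion [w, x, y, z].
In Python, from station import bot, get_image, camera_info gives the robot as it stands. The module is installed in compiled form; this text tells all that it offers.
- The arm moves only by the tool carry_out, never from a script. Its argument "commands" is a list of rows, each an object of numbers: "x", "y", "z": the shift along the tool's x, y, z each as a share of 0.5 m, from -1 to 1; "ax", "ay", "az": the turn, a rotation vector about the tool's x, y, z each as a share of pi rad, from -1 to 1; "jaw": the gripper command: -1 is fully open, 1 is shut, values between are in proportion. A call has exactly 10 rows; each row shifts and turns the pose as measured when the row begins, along the tool's axes as they then stand; what a row does not reach is not made up. A row lasts 1/10 s, in which the tool goes at most 50 mm and 8.59 degrees, less where a joint would pass 70% of its speed; a pose out of reach is approached as far as the arm can. A call with a number of a shift or a turn outside -1 to 1 is refused whole. A call with a gripper value outside its range is refused whole. The fingers move at their own pace and stop on an object; "newtons" is the grip in N (left out, the last holds). Time passes only in rows, so rows that do not move let the fingers close, or fill a call up. It gives the time, the measured TCP pose, the force and the opening at its end, in the units of the state.
- bot.observe(): the state, without advancing time (a new reading comes with each control period).
- get_image(name): name is "scene" or "top"; returns the picture (480x640x3 uint8, red, green, blue); there is no depth.
- camera_info(name): a dict with "intrinsics" (3x3 intrinsics, pixels), "pose" (4x4, takes a point from camera to world coordinates). Camera axes: x right, y down, z forward; pixel columns grow to the right and rows downward; lengths in mm; the calibration is good to about 2 mm. A picture is of the moment at which its call begins. camera_info takes no time and is no camera call.
- bot.close_job(): hands the job in, once; it reports no verdict.
The state is a dict: "t": time; "joints": joint angles; "qvel": joint speeds; "effort": joint torques, N m; "tcp_pos": TCP position; "orientation": TCP orientation; "contact_force": force on the tool from outside, world axes, zero at the start; "wrist_torque": the same for the moment, N m; "width": finger opening in mm.
Only numpy, scipy, OpenCV 4.12 (cv2) and the standard library are available. Lean on these libraries where they do the work, as an engineer would, in place of code of your own. Each camera call takes 0.05 s, during which the arm holds its last target.

### The job

Move the four glass beads, each standing on its steel foot, from the grey metal cooling rack to the clay seats of the white kiln board, keeping the row in the same order as counted from each rack's black post. Work one bead at a time, beginning with the bead next to the post, which goes into the seat next to the board's post, and so on down the row. Leave each bead standing upright inside its seat, set down and not dropped, without knocking any bead over, and leave the little clay cup between the racks where it is.

Things in the scene. Friction and masses are not known exactly. Their poses are not given: they have to be found in the camera images.
- round_bead: Amber glass ball bead, 28 mm across. It stands on a dark steel foot, a disc 34 mm across, 10 mm thick; a 6 mm mandrel rises to 65 mm and carries the bead, whose middle is 40 mm above the origin. Origin: centre of the foot's underside; z up. 90 g.
- barrel_bead: Amber glass barrel bead, an upright cylinder 20 mm across and 30 mm tall (from 25 to 55 mm above the foot's underside). It stands on a dark steel foot, a disc 34 mm across, 10 mm thick; a 6 mm mandrel rises to 65 mm and carries the bead, whose middle is 40 mm above the origin. Origin: centre of the foot's underside; z up. 90 g.
- square_bead: Amber glass square bead, a cube of 22 mm edge; its faces look along its x and y axes, at most 0.15 rad off the rack's. It stands on a dark steel foot, a disc 34 mm across, 10 mm thick; a 6 mm mandrel rises to 65 mm and carries the bead, whose middle is 40 mm above the origin. Origin: centre of the foot's underside; z up. 90 g.
- disc_bead: Amber glass disc bead, lying flat like a wheel on the upright mandrel, 32 mm across and 12 mm thick (from 34 to 46 mm above the foot's underside). It stands on a dark steel foot, a disc 34 mm across, 10 mm thick; a 6 mm mandrel rises to 65 mm and carries the bead, whose middle is 40 mm above the origin. Origin: centre of the foot's underside; z up. 90 g.
- cooling_rack: Grey painted metal rack with four open pockets in a row (60 mm along, 52 mm across, floor 12 mm and rim 20 mm above the counter) on a 300 x 70 mm base; fixed, may point any way. Origin: centre of the underside. x runs along the row to the black post (60 mm high, at x = +140 mm). Pocket centres: x = +96, +32, -32, -96 mm. At the start it holds the beads, in any order.
- clay_cup: A small fired clay cup, 42 mm across and 45 mm high, loose on the counter between the two racks; not part of the job. Origin: centre of its underside.
- seat1: The seat next to the black steel post of the kiln board: square clay tray, 60 mm outside, 52 mm inside, rim 10 mm and floor 4 mm above its underside, fixed on the white kiln board (8 mm thick). Origin: centre of its underside; x runs along the row towards the post. The board is 300 x 70 mm; its post, 60 mm high, stands 44 mm from this seat's centre.
- seat2: The second seat from the post of the kiln board: square clay tray, 60 mm outside, 52 mm inside, rim 10 mm and floor 4 mm above its underside, fixed on the white kiln board (8 mm thick). Origin: centre of its underside; x runs along the row towards the post. It lies 64 mm from the seat next to the post.
- seat3: The third seat from the post of the kiln board: square clay tray, 60 mm outside, 52 mm inside, rim 10 mm and floor 4 mm above its underside, fixed on the white kiln board (8 mm thick). Origin: centre of its underside; x runs along the row towards the post. It lies 128 mm from the seat next to the post.
- seat4: The seat farthest from the post of the kiln board: square clay tray, 60 mm outside, 52 mm inside, rim 10 mm and floor 4 mm above its underside, fixed on the white kiln board (8 mm thick). Origin: centre of its underside; x runs along the row towards the post. It lies 192 mm from the seat next to the post.
Not all that is in view belongs to the job. Leave any purple look-alike of the square_bead alone.

How it is judged (in metres and radians):
On the way, in this order (a step that is already met when the one before it is completed fails the run):
1. the first bead, counted from the post of the cooling rack, stands released in the first seat (distance between any of round_bead, barrel_bead, square_bead, disc_bead and seat1 below 0.0146 m and contact force between the fingers and round_bead below 0.1 N and contact force between the fingers and barrel_bead below 0.1 N and contact force between the fingers and square_bead below 0.1 N and contact force between the fingers and disc_bead below 0.1 N), for 0.2 s.
2. the second bead, counted from the post of the cooling rack, stands released in the second seat (distance between any of round_bead, barrel_bead, square_bead, disc_bead and seat2 below 0.0146 m and contact force between the fingers and round_bead below 0.1 N and contact force between the fingers and barrel_bead below 0.1 N and contact force between the fingers and square_bead below 0.1 N and contact force between the fingers and disc_bead below 0.1 N), for 0.2 s.
3. the third bead, counted from the post of the cooling rack, stands released in the third seat (distance between any of round_bead, barrel_bead, square_bead, disc_bead and seat3 below 0.0146 m and contact force between the fingers and round_bead below 0.1 N and contact force between the fingers and barrel_bead below 0.1 N and contact force between the fingers and square_bead below 0.1 N and contact force between the fingers and disc_bead below 0.1 N), for 0.2 s.
At the end, for the whole second after the job is handed in: Each of the four seats holds one bead, in the order in which the beads stood in the cooling rack counted from the post; each foot rests on its seat's floor within 14 mm of the seat's centre, upright within 7 degrees; all are released and at rest and the cooling rack is empty (all of step 3 and distance between any of round_bead, barrel_bead, square_bead, disc_bead and seat1 below 0.0146 m and distance between any of round_bead, barrel_bead, square_bead, disc_bead and seat2 below 0.0146 m and distance between any of round_bead, barrel_bead, square_bead, disc_bead and seat4 below 0.0146 m and angle between each of round_bead, barrel_bead, square_bead, disc_bead's own z axis and vertical below 0.12 rad and linear speed of each of round_bead, barrel_bead, square_bead, disc_bead below 0.02 m/s); the robot touches nothing.
It fails at once if a bead is taken out of the cooling rack before the bead ahead of it (nearer the post) stands in its seat ((not ((distance of round_bead from where it was at the start of the episode below 0.025 m and x of round_bead in the frame of cooling_rack between 0.001 and 0.063 m) or (distance of barrel_bead from where it was at the start of the episode below 0.025 m and x of barrel_bead in the frame of cooling_rack between 0.001 and 0.063 m) or (distance of square_bead from where it was at the start of the episode below 0.025 m and x of square_bead in the frame of cooling_rack between 0.001 and 0.063 m) or (distance of disc_bead from where it was at the start of the episode below 0.025 m and x of disc_bead in the frame of cooling_rack between 0.001 and 0.063 m)) and not (distance between any of round_bead, barrel_bead, square_bead, disc_bead and seat1 below 0.0146 m)) or (not ((distance of round_bead from where it was at the start of the episode below 0.025 m and x of round_bead in the frame of cooling_rack between -0.063 and -0.001 m) or (distance of barrel_bead from where it was at the start of the episode below 0.025 m and x of barrel_bead in the frame of cooling_rack between -0.063 and -0.001 m) or (distance of square_bead from where it was at the start of the episode below 0.025 m and x of square_bead in the frame of cooling_rack between -0.063 and -0.001 m) or (distance of disc_bead from where it was at the start of the episode below 0.025 m and x of disc_bead in the frame of cooling_rack between -0.063 and -0.001 m)) and not (distance between any of round_bead, barrel_bead, square_bead, disc_bead and seat2 below 0.0146 m)) or (not ((distance of round_bead from where it was at the start of the episode below 0.025 m and x of round_bead in the frame of cooling_rack between -0.127 and -0.065 m) or (distance of barrel_bead from where it was at the start of the episode below 0.025 m and x of barrel_bead in the frame of cooling_rack between -0.127 and -0.065 m) or (distance of square_bead from where it was at the start of the episode below 0.025 m and x of square_bead in the frame of cooling_rack between -0.127 and -0.065 m) or (distance of disc_bead from where it was at the start of the episode below 0.025 m and x of disc_bead in the frame of cooling_rack between -0.127 and -0.065 m)) and not (distance between any of round_bead, barrel_bead, square_bead, disc_bead and seat3 below 0.0146 m))).
It fails at once if a seat is filled while a seat nearer the post is empty ((distance between any of round_bead, barrel_bead, square_bead, disc_bead and seat2 below 0.0146 m and not (distance between any of round_bead, barrel_bead, square_bead, disc_bead and seat1 below 0.0146 m)) or (distance between any of round_bead, barrel_bead, square_bead, disc_bead and seat3 below 0.0146 m and not (distance between any of round_bead, barrel_bead, square_bead, disc_bead and seat2 below 0.0146 m)) or (distance between any of round_bead, barrel_bead, square_bead, disc_bead and seat4 below 0.0146 m and not (distance between any of round_bead, barrel_bead, square_bead, disc_bead and seat3 below 0.0146 m))).
It fails at once if a bead is let go more than 30 mm above the place where it would stand ((height (world z) of round_bead above 0.045 m and contact force between the fingers and round_bead below 0.05 N) or (height (world z) of barrel_bead above 0.045 m and contact force between the fingers and barrel_bead below 0.05 N) or (height (world z) of square_bead above 0.045 m and contact force between the fingers and square_bead below 0.05 N) or (height (world z) of disc_bead above 0.045 m and contact force between the fingers and disc_bead below 0.05 N)).
It fails at once if a bead is knocked over (tipped more than 40 degrees) (angle between any of round_bead, barrel_bead, square_bead, disc_bead's own z axis and vertical above 0.7 rad).
It fails at once if the clay cup is pushed more than 30 mm from its place or tipped over (distance of clay_cup from where it was at the start of the episode above 0.03 m or angle between clay_cup's own z axis and vertical above 0.5 rad).
It also fails if it takes over 104 s, if anything falls off the work surface, if the arm or the gripper's body presses on something with over 40 N, if the wrist force passes 120 N, or if a joint passes its speed limit or range.

## Working session

There is one attempt and no reset: what is moved stays moved. The work goes in short steps, Python scripts to look and compute and a tool call to move; the robot and the scene stay as the last step left them, time stands still between calls to the robot, and variables do not carry over. Pictures are saved under pics/ and viewed, and the job is handed in when it is done.

Besides the shell and the picture viewer there is one more tool, called after "Call:" by a JSON object that holds its "api" and its "payload". carry_out: Moves the arm, as the interface text tells. Its arguments: {"type":"object","properties":{"commands":{"type":"array","items":{"type":"object","properties":{"x":{"type":"number"},"y":{"type":"number"},"z":{"type":"number"},"ax":{"type":"number"},"ay":{"type":"number"},"az":{"type":"number"},"jaw":{"type":"number"}}}},"newtons":{"type":"number"}},"required":["commands"]}

```bash
mkdir -p pics; python3 - <<'E'
from station import bot,get_image,camera_info
import cv2
print(bot.observe())
for n in("scene","top"):
    im=get_image(n);cv2.imwrite(f"pics/{n}0.png",im[:,:,::-1]);print(n,camera_info(n))
E
```

```text
{'t': 0.0, 'joints': array([ 1.21591332,  0.47780388,  0.02230612,  1.55644675, -0.01148851,
        1.10929373, -0.08307382]), 'qvel': array([ 0.00102041, -0.0014027 , -0.00085688,  0.00156561,  0.00031797,
        0.00011425, -0.00101333]), 'effort': array([ 2.56912072e-04, -5.96448791e+01,  1.60808645e+00, -2.81193602e+01,
        1.25378586e-02,  9.32372612e-03, -1.00565427e-05]), 'tcp_pos': array([ 164.75172166, -653.97755582,  230.32451785]), 'orientation': array([-8.94684678e-04,  9.92391413e-01,  1.23119668e-01, -1.76761651e-04]), 'contact_force': array([1.07526257, 0.65509718, 0.04946254]), 'wrist_torque': array([-0.02238616,  0.02638247,  0.03902629]), 'width': 85.187729928182}
scene {'intrinsics': array([[522.34942796,   0.        , 312.17049999],
       [  0.        , 522.34942796, 234.37969317],
       [  0.        ,   0.        ,   1.        ]]), 'pose': array([[-8.76020794e-01,  3.50140010e-01, -3.31646713e-01,
         8.03195045e+02],
       [ 4.82273323e-01,  6.36155804e-01, -6.02260937e-01,
         5.22438584e+02],
       [ 1.03330810e-04, -6.87537466e-01, -7.26148898e-01,
         6.99420186e+02],
       [ 0.00000000e+00,  0.00000000e+00,  0.00000000e+00,
         1.00000000e+00]])}
top {'intrinsics': array([[526.32069107,   0.        , 323.23850699],
       [  0.        , 526.32069107, 238.82236937],
       [  0.        ,   0.        ,   1.        ]]), 'pose': array([[-2.29092030e-02, -9.86406697e-01,  1.62717538e-01,
         3.17553910e+02],
       [-9.99683425e-01,  2.42961124e-02,  6.53830871e-03,
        -1.61893016e+01],
       [-1.04028351e-02, -1.62516238e-01, -9.86651029e-01,
         1.17340960e+03],
       [ 0.00000000e+00,  0.00000000e+00,  0.00000000e+00,
         1.00000000e+00]])}
```

View pics/scene0.png

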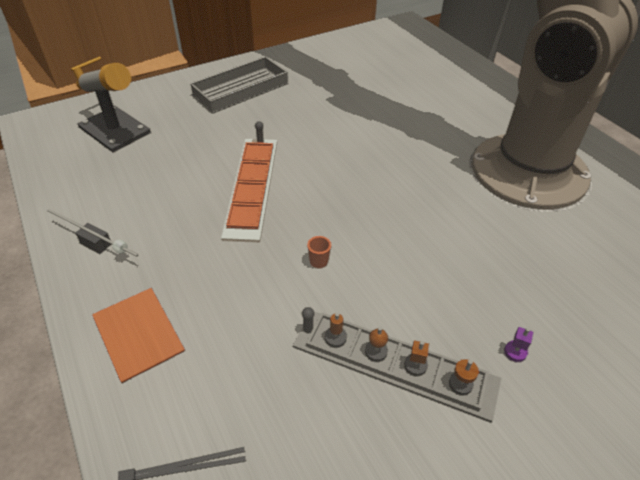

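View pics/top0.png

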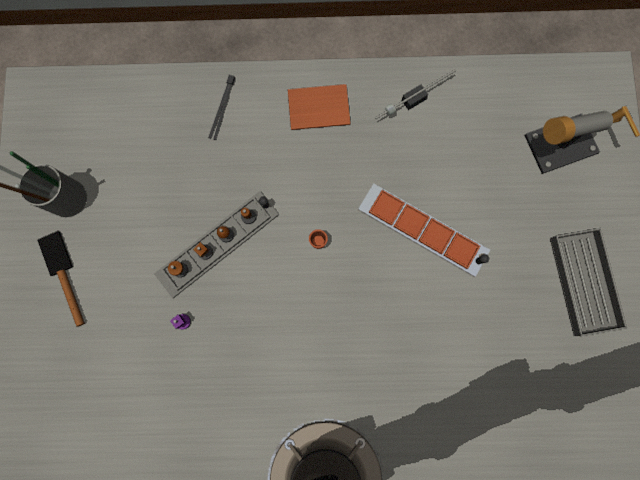

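```bash
python3 - <<'E'
import cv2
t=cv2.imread("pics/top0.png");s=cv2.imread("pics/scene0.png")
def c(im,x0,y0,w,h,f,n): cv2.imwrite(n,cv2.resize(im[y0:y0+h,x0:x0+w],None,fx=f,fy=f,interpolation=cv2.INTER_CUBIC))
c(t,150,185,133,115,6,"pics/t_rack.png")
c(t,350,175,150,110,5,"pics/t_kiln.png")
c(s,290,300,215,120,3.7,"pics/s_rack.png")
c(s,215,115,75,130,4.5,"pics/s_kiln.png")
E
```

```text
(no output)
```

View pics/t_rack.png

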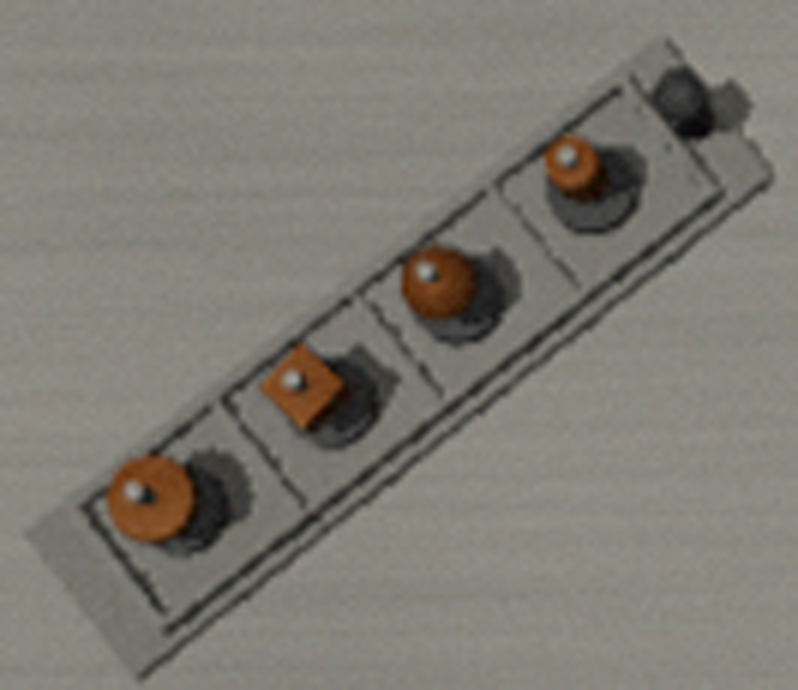

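View pics/t_kiln.png

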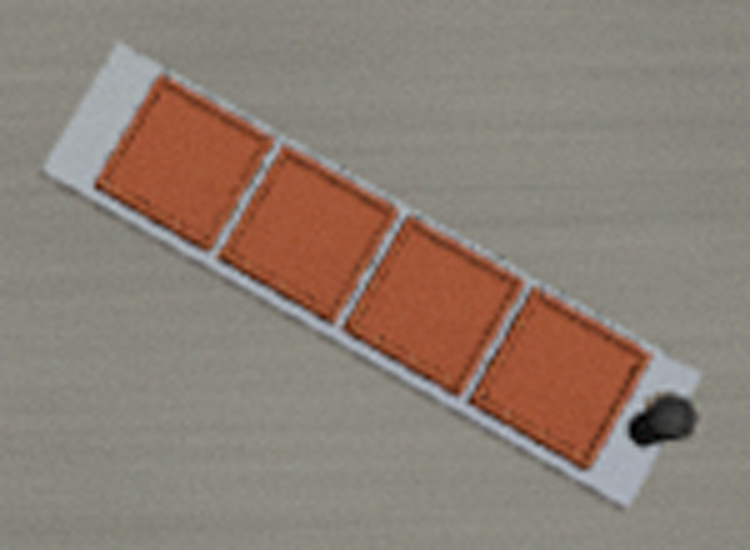

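View pics/s_rack.png

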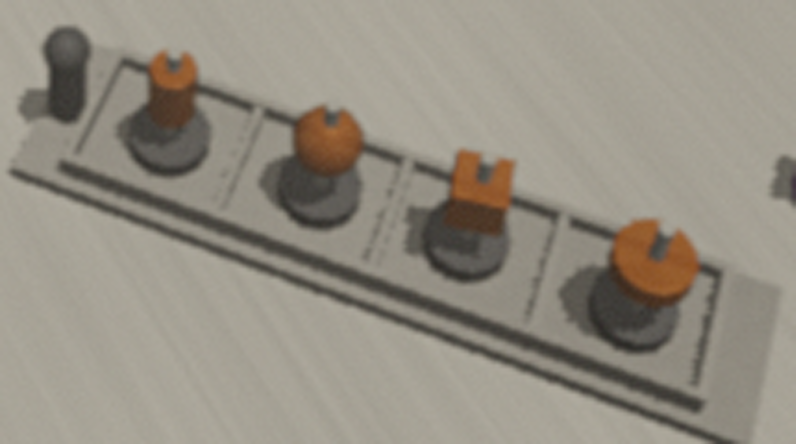

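View pics/s_kiln.png

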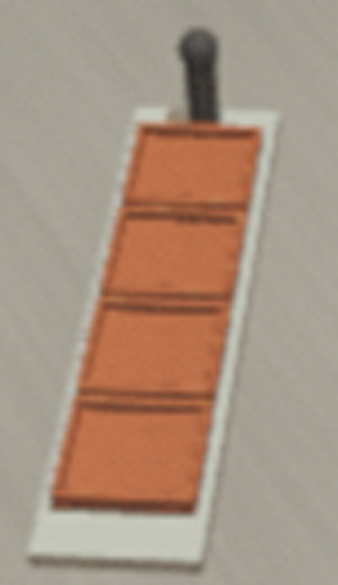

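```bash
cat > h.py <<'E'
import numpy as np
from station import camera_info
from scipy.optimize import least_squares
C={n:camera_info(n) for n in("scene","top")}
CR={'tr':('top',150,185,6),'tk':('top',350,175,5),'sr':('scene',290,300,3.7),'sk':('scene',215,115,4.5)}
def full(k,p):
    n,x,y,f=CR[k]; return n,((p[0]+.5)/f-.5+x,(p[1]+.5)/f-.5+y)
def proj(n,P):
    T=C[n]['pose'];q=(np.atleast_2d(P)-T[:3,3])@T[:3,:3];q=q@C[n]['intrinsics'].T;return q[:,:2]/q[:,2:]
def tri(obs):
    f=lambda P:np.concatenate([proj(n,P)[0]-np.array(p) for n,p in obs])
    r=least_squares(f,[500,0,30]);return r.x,r.fun
def onz(n,p,z):
    T=C[n]['pose'];d=T[:3,:3]@np.linalg.solve(C[n]['intrinsics'],[p[0],p[1],1]);o=T[:3,3];return o+d*(z-o[2])/d[2]
E
python3 - <<'E'
from h import *
np.set_printoptions(precision=1,suppress=True)
print("tips")
for a,b in [((567,156),(174,63)),((428,271),(331,115)),((293,380),(486,170)),((133,492),(661,240))]:
    print(*tri([full('tr',a),full('sr',b)]), onz(*full('tr',a),77), onz(*full('sr',b),77))
print("bead mid outlines")
for a,b,z in [((572,165),(173,88),52),((439,283),(328,140),52),((302,385),(480,190),58),((151,499),(655,258),58)]:
    print(*tri([full('tr',a),full('sr',b)]), onz(*full('tr',a),z), onz(*full('sr',b),z))
print("foot tops")
for a,b in [((595,190),(169,133)),((463,300),(319,185)),((341,405),(466,238)),((190,512),(634,304))]:
    print(*tri([full('tr',a),full('sr',b)]), onz(*full('tr',a),22), onz(*full('sr',b),22))
# kiln fit
def mod(q):
    x,y,yaw,z=q;c,s=np.cos(yaw),np.sin(yaw)
    # frame origin at board centre, seats x=96..-96
    tr=[(-150,35,8,118,42),(-150,-35,8,43,172),(150,-35,8,626,510),(150,35,8,700,373)]
    for cx,pts in [(-96,[(163,75),(273,140),(212,250),(97,185)]),(96,[(537,288),(650,353),(588,468),(470,400)]),(-32,[(284,147),(400,209),(337,322),(218,255)])]:
        tr+=[(cx+sx*30,sy*30,18,*p) for (sx,sy),p in zip([(-1,1),(1,1),(1,-1),(-1,-1)],pts)]
    sc=[(150,-35,8,135,110),(150,35,8,282,113)]
    sc+=[(126,30,18,262,128),(126,-30,18,138,126),(66,30,18,242,210),(66,-30,18,124,207),(-126,30,18,197,500),(-126,-30,18,53,498),(-66,30,18,213,402),(-66,-30,18,82,400)]
    W=lambda L:np.array([(x+c*a-s*b,y+s*a+c*b,h+z) for a,b,h,_,_ in L])
    rt=(proj('top',W(tr))-np.array([full('tk',p[3:])[1] for p in tr]))
    rs=(proj('scene',W(sc))-np.array([full('sk',p[3:])[1] for p in sc]))
    return rt,rs
for nm,f in [('both',lambda q:np.concatenate([r.ravel() for r in mod(q)])),('top',lambda q:np.append(mod(q)[0].ravel(),q[3])),('scene',lambda q:np.append(mod(q)[1].ravel(),q[3]))]:
  best=None
  for y0 in (-2.2,-1,.9,2.2):
    r=least_squares(f,[550,-200,y0,0])
    if best is None or r.cost<best.cost:best=r
  x,y,w,z=best.x;print(nm,best.x,w,best.cost)
  if nm=='both':
    rt,rs=mod(best.x);print(rt.round(1).tolist());print(rs.round(1).tolist())
  for k in (96,32,-32,-96):print(x+k*np.cos(w),y+k*np.sin(w))
E
```

```text
tips
[564.1 160.4  70. ] [-0.4  0.5 -0.4 -0.1] [563.6 158.5  77. ] [566.3 164.8  77. ]
[523.7 209.9  70. ] [-0.4  0.4 -0.4 -0.1] [523.2 207.7  77. ] [526.4 213.7  77. ]
[485.9 257.5  69.1] [-0.3  0.3 -0.3 -0. ] [485.4 254.9  77. ] [489.6 261.1  77. ]
[448.1 312.3  70.1] [ 0.1 -0.1  0.1  0. ] [447.2 310.4  77. ] [452.1 314.6  77. ]
bead mid outlines
[564.4 161.2  53.9] [-0.4  0.5 -0.4 -0.1] [565.8 160.7  52. ] [563.2 160.5  52. ]
[522.7 209.6  51.3] [-0.3  0.4 -0.3 -0.1] [523.4 208.8  52. ] [522.7 210.2  52. ]
[486.2 257.6  55.3] [-0.3  0.3 -0.3 -0. ] [486.4 256.3  58. ] [487.3 259.   58. ]
[446.4 311.4  54.3] [-0.4  0.3 -0.3 -0. ] [446.7 309.6  58. ] [448.2 312.9  58. ]
foot tops
[563.  158.3  16.3] [-0.3  0.4 -0.3 -0.1] [562.7 156.8  22. ] [564.6 161.7  22. ]
[522.3 208.   15.6] [-0.4  0.5 -0.4 -0.1] [522.3 205.8  22. ] [524.5 211.4  22. ]
[483.7 254.5  12.6] [-0.8  0.8 -0.7 -0.1] [484.1 250.6  22. ] [487.2 258.8  22. ]
[444.9 309.5  14.6] [-0.8  0.8 -0.7 -0.1] [445.8 305.6  22. ] [448.  312.4  22. ]
both [ 526.1 -236.3   -2.1   -7.9] -2.1376778096437214 4483.465516084506
[[1.1, 0.8
[... 216 characters left out ...]
7.3, 0.2], [27.6, 1.7], [-27.2, -0.7], [27.4, 1.1], [-33.5, 0.1], [30.8, 2.0], [-31.5, -0.4], [28.6, 1.4]]
474.5283542244864 -317.2516198874342
508.8966067915197 -263.26251713985545
543.2648593585529 -209.27341439227675
577.6331119255861 -155.28431164469805
top [ 526.3 -233.7   -2.1   -0.2] -2.131124408224929 2.527799895637079
475.3071233332681 -315.03043686694406
509.3208281650482 -260.81726610912415
543.3345329968283 -206.6040953513042
577.3482378286084 -152.39092459348427
scene [ 523.6 -239.2   -2.1   -6.5] -2.145567709837907 4487.980902085515
471.4110816324051 -319.7796807695489
506.2042286969074 -266.063417707531
540.9973757614098 -212.34715464551306
575.790522825912 -158.63089158349513
```

```bash
python3 - <<'E'
from h import *
np.set_printoptions(precision=1,suppress=True)
def W(q,L):
    x,y,yaw,z=q;c,s=np.cos(yaw),np.sin(yaw);return np.array([(x+c*a-s*b,y+s*a+c*b,h+z) for a,b,h,_,_ in L])
sc=[(150,35,8,135,110),(150,-35,8,282,113)]
sc+=[(126,-30,18,262,128),(126,30,18,138,126),(66,-30,18,242,210),(66,30,18,124,207),(-126,-30,18,197,500),(-126,30,18,53,498),(-66,-30,18,213,402),(-66,30,18,82,400)]
tr=[(-150,35,8,118,42),(-150,-35,8,43,172),(150,-35,8,626,510),(150,35,8,700,373)]
for cx,pts in [(-96,[(163,75),(273,140),(212,250),(97,185)]),(96,[(537,288),(650,353),(588,468),(470,400)]),(-32,[(284,147),(400,209),(337,322),(218,255)])]:
    tr+=[(cx+sx*30,sy*30,18,*p) for (sx,sy),p in zip([(-1,1),(1,1),(1,-1),(-1,-1)],pts)]
# rack: top view outer base corners unclear; pockets rims z=20 and base corners
rk=[(150,-35,0,770,180),(-150,-35,0,143,680)]
fs=lambda q:(proj('scene',W(q,sc))-np.array([full('sk',p[3:])[1] for p in sc])).ravel()
ft=lambda q:(proj('top',W(q,tr))-np.array([full('tk',p[3:])[1] for p in tr])).ravel()
for nm,f in [('scene',lambda q:np.append(fs(q),q[3])),('top',lambda q:np.append(ft(q),q[3])),('both',lambda q:np.concatenate([fs(q),ft(q)]))]:
  r=least_squares(f,[526,-235,-2.13,0]);x,y,w,z=r.x;print(nm,r.x,w,r.cost)
  for k in (96,32,-32,-96):print(x+k*np.cos(w),y+k*np.sin(w))
a=onz('top',full('tr',(770,180))[1],12);b=onz('top',full('tr',(143,680))[1],12);print('rack edge',a,b,np.linalg.norm(a-b),np.arctan2(a[1]-b[1],a[0]-b[0]))
# square yaw from top face corners
c=[onz('top',full('tr',p)[1],63) for p in [(300,345),(343,385),(306,429),(261,386)]]
for i in range(4):
  d=c[(i+1)%4]-c[i];print(np.linalg.norm(d),np.arctan2(d[1],d[0]))
from station import bot
from scipy.spatial.transform import Rotation as R
o=bot.observe();q=o['orientation'];print(R.from_quat(np.roll(q,-1)).as_matrix())
print(onz('top',(318,240),45),onz('scene',(319,241),45))
E
```

```text
scene [ 527.  -229.5   -2.1   -0.2] -2.123624446566171 5.219339624120951
476.54167100557993 -311.22104231394314
510.1478263258877 -256.75429718824876
543.7539816461955 -202.28755206255443
577.3601369665032 -147.82080693686004
top [ 526.3 -233.7   -2.1   -0.2] -2.1311244077245437 2.527799895645785
475.30712388276174 -315.0304374318072
509.32082868741435 -260.81726665696726
543.334533492067 -206.60409588212738
577.3482382967195 -152.3909251072875
both [ 526.3 -234.1   -2.1   -3.8] -2.128699623087992 8.718524623649047
475.50547063423386 -315.49419125802945
509.38762031100043 -261.1987040304413
543.2697699877671 -206.9032168028532
577.1519196645336 -152.60772957526507
rack edge [567.   92.4  12. ] [385.3 324.4  12. ] 294.63479357251384 -0.9064414816654193
21.486286053340834 -2.3311789294131917
20.1970150412424 2.444426899126048
22.725494389428714 0.799615257154165
19.91131174739296 -0.7584712252908113
[[ 1.   0.2 -0. ]
 [ 0.2 -1.   0. ]
 [-0.  -0.  -1. ]]
[501.3   2.7  45. ] [501.6  -1.1  45. ]
```

```bash
cat > plan.py <<'E'
import sys,json,numpy as np
from station import bot
from scipy.spatial.transform import Rotation as R,Slerp
# usage: plan.py jaw x,y,z,yaw,n ...
o=bot.observe();p=o['tcp_pos'];q=R.from_quat(np.roll(o['orientation'],-1))
print('t',round(o['t'],2),'tcp',p.round(1),'w',round(o['width'],1),'F',o['contact_force'].round(1))
jaw=float(sys.argv[1]);rows=[]
for a in sys.argv[2:]:
    x,y,z,yaw,n=map(float,a.split(','));n=int(n)
    t=np.array([x,y,z]);g=R.from_euler('z',yaw)*R.from_euler('x',np.pi)
    S=Slerp([0,1],R.concatenate([q,g]));p0,q0=p,q
    for i in range(n):
        s=(i+1)/n
        pn=p0+(t-p0)*s;qn=S(s);d=q.inv().apply(pn-p)/500;rv=(q.inv()*qn).as_rotvec()/np.pi
        r=dict(zip(['x','y','z','ax','ay','az'],[round(float(v),3) for v in [*d,*rv]]));r['jaw']=jaw
        rows.append({k:v for k,v in r.items() if v or k=='jaw'});p,q=pn,qn
print(len(rows));print(json.dumps(rows))
E
python3 plan.py -1 480,-310,220,1.015,11 560,-80,190,1.6,6 564,160,160,2.23,8
```

```text
t 0.1 tcp [ 164.7 -654.   230.4] w 85.2 F [-0.2 -0.4 -0.2]
25
[{"x": 0.071, "y": -0.047, "z": 0.002, "az": -0.022, "jaw": -1.0}, {"x": 0.074, "y": -0.042, "z": 0.002, "az": -0.022, "jaw": -1.0}, {"x": 0.077, "y": -0.036, "z": 0.002, "az": -0.022, "jaw": -1.0}, {"x": 0.079, "y": -0.031, "z": 0.002, "az": -0.022, "jaw": -1.0}, {"x": 0.081, "y": -0.025, "z": 0.002, "az": -0.022, "jaw": -1.0}, {"x": 0.083, "y": -0.02, "z": 0.002, "az": -0.022, "jaw": -1.0}, {"x": 0.084, "y": -0.014, "z": 0.002, "az": -0.022, "jaw": -1.0}, {"x": 0.084, "y": -0.008, "z": 0.002, "az": -0.022, "jaw": -1.0}, {"x": 0.085, "y": -0.002, "z": 0.002, "az": -0.022, "jaw": -1.0}, {"x": 0.085, "y": 0.004, "z": 0.002, "az": -0.022, "jaw": -1.0}, {"x": 0.084, "y": 0.01, "z": 0.002, "az": -0.022, "jaw": -1.0}, {"x": 0.079, "y": -0.018, "z": 0.01, "az": -0.031, "jaw": -1.0}, {"x": 0.081, "y": -0.01, "z": 0.01, "az": -0.031, "jaw": -1.0}, {"x": 0.081, "y": -0.002, "z": 0.01, "az": -0.031, "jaw": -1.0}, {"x": 0.081, "y": 0.006, "z": 0.01, "az": -0.031, "jaw": -1.0}, {"x": 0.08, "y": 0.014, "z": 0.01, "az": -0.031, "jaw": -1.0}, {"x": 0.078, "y": 0.021, "z": 0.01, "az": -0.031, "jaw": -1.0}, {"x": 0.06, "y": 0.003, "z": 0.008, "az": -0.025, "jaw": -1.0}, {"x": 0.06, "y": 0.007, "z": 0.008, "az": -0.025, "jaw": -1.0}, {"x": 0.059, "y": 0.012, "z": 0.008, "az": -0.025, "jaw": -1.0}, {"x": 0.058, "y": 0.017, "z": 0.008, "az": -0.025, "jaw": -1.0}, {"x": 0.056, "y": 0.021, "z": 0.008, "az": -0.025, "jaw": -1.0}, {"x": 0.054, "y": 0.026, "z": 0.008, "az": -0.025, "jaw": -1.0}, {"x": 0.052, "y": 0.03, "z": 0.008, "az": -0.025, "jaw": -1.0}, {"x": 0.05, "y": 0.034, "z": 0.008, "az": -0.025, "jaw": -1.0}]
```

Call:
{"api": "carry_out", "payload": {"commands": [{"x": 0.07, "y": -0.045, "az": -0.022, "jaw": -1}, {"x": 0.075, "y": -0.04, "az": -0.022, "jaw": -1}, {"x": 0.08, "y": -0.035, "az": -0.022, "jaw": -1}, {"x": 0.08, "y": -0.03, "az": -0.022, "jaw": -1}, {"x": 0.08, "y": -0.025, "az": -0.022, "jaw": -1}, {"x": 0.08, "y": -0.02, "az": -0.022, "jaw": -1}, {"x": 0.085, "y": -0.015, "az": -0.022, "jaw": -1}, {"x": 0.085, "y": -0.01, "az": -0.022, "jaw": -1}, {"x": 0.085, "y": 0, "az": -0.022, "jaw": -1}, {"x": 0.085, "y": 0.005, "az": -0.022, "jaw": -1}]}}

```text
$.commands[0]: bad value
```

```bash
python3 plan.py -1 560,-80,190,1.6,10 564,160,160,2.23,8
```

```text
t 0.1 tcp [ 164.7 -654.   230.4] w 85.2 F [-0.2 -0.4 -0.2]
18
[{"x": 0.105, "y": -0.092, "z": 0.008, "az": -0.043, "jaw": -1.0}, {"x": 0.116, "y": -0.077, "z": 0.008, "az": -0.043, "jaw": -1.0}, {"x": 0.125, "y": -0.061, "z": 0.008, "az": -0.043, "jaw": -1.0}, {"x": 0.133, "y": -0.043, "z": 0.008, "az": -0.043, "jaw": -1.0}, {"x": 0.137, "y": -0.025, "z": 0.008, "az": -0.043, "jaw": -1.0}, {"x": 0.139, "y": -0.006, "z": 0.008, "az": -0.043, "jaw": -1.0}, {"x": 0.139, "y": 0.013, "z": 0.008, "az": -0.043, "jaw": -1.0}, {"x": 0.136, "y": 0.031, "z": 0.008, "az": -0.043, "jaw": -1.0}, {"x": 0.13, "y": 0.049, "z": 0.008, "az": -0.043, "jaw": -1.0}, {"x": 0.123, "y": 0.066, "z": 0.008, "az": -0.043, "jaw": -1.0}, {"x": 0.06, "y": 0.003, "z": 0.008, "az": -0.025, "jaw": -1.0}, {"x": 0.06, "y": 0.007, "z": 0.008, "az": -0.025, "jaw": -1.0}, {"x": 0.059, "y": 0.012, "z": 0.008, "az": -0.025, "jaw": -1.0}, {"x": 0.058, "y": 0.017, "z": 0.008, "az": -0.025, "jaw": -1.0}, {"x": 0.056, "y": 0.021, "z": 0.008, "az": -0.025, "jaw": -1.0}, {"x": 0.054, "y": 0.026, "z": 0.008, "az": -0.025, "jaw": -1.0}, {"x": 0.052, "y": 0.03, "z": 0.008, "az": -0.025, "jaw": -1.0}, {"x": 0.05, "y": 0.034, "z": 0.008, "az": -0.025, "jaw": -1.0}]
```

Call:
{"api": "carry_out", "payload": {"commands": [{"x": 0.07, "y": -0.045, "z": 0, "ax": 0, "ay": 0, "az": -0.022, "jaw": -1}, {"x": 0.075, "y": -0.04, "z": 0, "ax": 0, "ay": 0, "az": -0.022, "jaw": -1}, {"x": 0.08, "y": -0.035, "z": 0, "ax": 0, "ay": 0, "az": -0.022, "jaw": -1}, {"x": 0.08, "y": -0.03, "z": 0, "ax": 0, "ay": 0, "az": -0.022, "jaw": -1}, {"x": 0.08, "y": -0.025, "z": 0, "ax": 0, "ay": 0, "az": -0.022, "jaw": -1}, {"x": 0.08, "y": -0.02, "z": 0, "ax": 0, "ay": 0, "az": -0.022, "jaw": -1}, {"x": 0.085, "y": -0.015, "z": 0, "ax": 0, "ay": 0, "az": -0.022, "jaw": -1}, {"x": 0.085, "y": -0.01, "z": 0, "ax": 0, "ay": 0, "az": -0.022, "jaw": -1}, {"x": 0.085, "y": 0, "z": 0, "ax": 0, "ay": 0, "az": -0.022, "jaw": -1}, {"x": 0.085, "y": 0.005, "z": 0, "ax": 0, "ay": 0, "az": -0.022, "jaw": -1}], "newtons": 40}}

```text
t: 1.1
tcp_pos: [453.6, -334.5, 225.0]
orientation: [-0.004, 0.889, 0.457, -0.003]
contact_force: [-0.1, -0.7, -0.3]
width: 85.3
```

```bash
sed -i "s/rows.append.*;p,q=pn,qn/rows.append(r);p,q=pn,qn/" plan.py; python3 plan.py -1 560,-80,190,1.6,10 564,160,160,2.23,8
```

```text
t 1.1 tcp [ 453.6 -334.5  225. ] w 85.3 F [-0.1 -0.7 -0.3]
18
[{"x": 0.054, "y": -0.012, "z": 0.007, "ax": -0.0, "ay": -0.0, "az": -0.021, "jaw": -1.0}, {"x": 0.054, "y": -0.009, "z": 0.007, "ax": -0.0, "ay": -0.0, "az": -0.021, "jaw": -1.0}, {"x": 0.055, "y": -0.005, "z": 0.007, "ax": -0.0, "ay": -0.0, "az": -0.021, "jaw": -1.0}, {"x": 0.055, "y": -0.002, "z": 0.007, "ax": -0.0, "ay": -0.0, "az": -0.021, "jaw": -1.0}, {"x": 0.055, "y": 0.002, "z": 0.007, "ax": -0.0, "ay": -0.0, "az": -0.021, "jaw": -1.0}, {"x": 0.055, "y": 0.006, "z": 0.007, "ax": -0.0, "ay": -0.0, "az": -0.021, "jaw": -1.0}, {"x": 0.054, "y": 0.009, "z": 0.007, "ax": -0.0, "ay": -0.0, "az": -0.021, "jaw": -1.0}, {"x": 0.054, "y": 0.013, "z": 0.007, "ax": -0.0, "ay": -0.0, "az": -0.021, "jaw": -1.0}, {"x": 0.053, "y": 0.016, "z": 0.007, "ax": -0.0, "ay": -0.0, "az": -0.021, "jaw": -1.0}, {"x": 0.052, "y": 0.019, "z": 0.007, "ax": -0.0, "ay": -0.0, "az": -0.021, "jaw": -1.0}, {"x": 0.06, "y": 0.003, "z": 0.008, "ax": 0.0, "ay": 0.0, "az": -0.025, "jaw": -1.0}, {"x": 0.06, "y": 0.007, "z": 0.008, "ax": 0.0, "ay": 0.0, "az": -0.025, "jaw": -1.0}, {"x": 0.059, "y": 0.012, "z": 0.008, "ax": 0.0, "ay": 0.0, "az": -0.025, "jaw": -1.0}, {"x": 0.058, "y": 0.017, "z": 0.008, "ax": 0.0, "ay": 0.0, "az": -0.025, "jaw": -1.0}, {"x": 0.056, "y": 0.021, "z": 0.008, "ax": 0.0, "ay": 0.0, "az": -0.025, "jaw": -1.0}, {"x": 0.054, "y": 0.026, "z": 0.008, "ax": 0.0, "ay": 0.0, "az": -0.025, "jaw": -1.0}, {"x": 0.052, "y": 0.03, "z": 0.008, "ax": 0.0, "ay": 0.0, "az": -0.025, "jaw": -1.0}, {"x": 0.05, "y": 0.034, "z": 0.008, "ax": 0.0, "ay": 0.0, "az": -0.025, "jaw": -1.0}]
```

Call:
{"api": "carry_out", "payload": {"commands": [{"x": 0.055, "y": -0.012, "z": 0.007, "ax": 0, "ay": 0, "az": -0.022, "jaw": -1}, {"x": 0.055, "y": -0.009, "z": 0.007, "ax": 0, "ay": 0, "az": -0.022, "jaw": -1}, {"x": 0.055, "y": -0.005, "z": 0.007, "ax": 0, "ay": 0, "az": -0.022, "jaw": -1}, {"x": 0.055, "y": -0.002, "z": 0.007, "ax": 0, "ay": 0, "az": -0.022, "jaw": -1}, {"x": 0.055, "y": 0.002, "z": 0.007, "ax": 0, "ay": 0, "az": -0.022, "jaw": -1}, {"x": 0.055, "y": 0.006, "z": 0.007, "ax": 0, "ay": 0, "az": -0.022, "jaw": -1}, {"x": 0.055, "y": 0.009, "z": 0.007, "ax": 0, "ay": 0, "az": -0.022, "jaw": -1}, {"x": 0.055, "y": 0.013, "z": 0.007, "ax": 0, "ay": 0, "az": -0.022, "jaw": -1}, {"x": 0.055, "y": 0.016, "z": 0.007, "ax": 0, "ay": 0, "az": -0.022, "jaw": -1}, {"x": 0.055, "y": 0.019, "z": 0.007, "ax": 0, "ay": 0, "az": -0.022, "jaw": -1}]}}

```text
t: 2.1
tcp_pos: [555.0, -58.1, 186.6]
orientation: [-0.006, 0.669, 0.743, -0.002]
contact_force: [0.7, 0.5, 0.8]
width: 85.3
```

```bash
python3 plan.py -1 564.3,160.5,140,2.23,9 564.3,160.5,140,2.23,1
```

```text
t 2.1 tcp [555.  -58.1 186.6] w 85.3 F [0.7 0.5 0.8]
10
[{"x": 0.048, "y": 0.007, "z": 0.011, "ax": -0.0, "ay": -0.0, "az": -0.02, "jaw": -1.0}, {"x": 0.048, "y": 0.01, "z": 0.011, "ax": -0.0, "ay": -0.0, "az": -0.02, "jaw": -1.0}, {"x": 0.047, "y": 0.013, "z": 0.01, "ax": -0.0, "ay": -0.0, "az": -0.02, "jaw": -1.0}, {"x": 0.046, "y": 0.016, "z": 0.01, "ax": -0.0, "ay": -0.0, "az": -0.02, "jaw": -1.0}, {"x": 0.045, "y": 0.019, "z": 0.01, "ax": -0.0, "ay": -0.0, "az": -0.02, "jaw": -1.0}, {"x": 0.044, "y": 0.021, "z": 0.01, "ax": -0.0, "ay": -0.0, "az": -0.02, "jaw": -1.0}, {"x": 0.042, "y": 0.024, "z": 0.01, "ax": -0.0, "ay": -0.0, "az": -0.02, "jaw": -1.0}, {"x": 0.041, "y": 0.027, "z": 0.01, "ax": -0.0, "ay": -0.0, "az": -0.02, "jaw": -1.0}, {"x": 0.039, "y": 0.029, "z": 0.01, "ax": -0.0, "ay": -0.0, "az": -0.02, "jaw": -1.0}, {"x": 0.0, "y": 0.0, "z": 0.0, "ax": 0.0, "ay": 0.0, "az": 0.0, "jaw": -1.0}]
```

Call:
{"api": "carry_out", "payload": {"commands": [{"x": 0.048, "y": 0.007, "z": 0.01, "ax": 0, "ay": 0, "az": -0.02, "jaw": -1}, {"x": 0.048, "y": 0.01, "z": 0.01, "ax": 0, "ay": 0, "az": -0.02, "jaw": -1}, {"x": 0.047, "y": 0.013, "z": 0.01, "ax": 0, "ay": 0, "az": -0.02, "jaw": -1}, {"x": 0.046, "y": 0.016, "z": 0.01, "ax": 0, "ay": 0, "az": -0.02, "jaw": -1}, {"x": 0.045, "y": 0.019, "z": 0.01, "ax": 0, "ay": 0, "az": -0.02, "jaw": -1}, {"x": 0.044, "y": 0.021, "z": 0.01, "ax": 0, "ay": 0, "az": -0.02, "jaw": -1}, {"x": 0.042, "y": 0.024, "z": 0.01, "ax": 0, "ay": 0, "az": -0.02, "jaw": -1}, {"x": 0.041, "y": 0.027, "z": 0.01, "ax": 0, "ay": 0, "az": -0.02, "jaw": -1}, {"x": 0.039, "y": 0.029, "z": 0.01, "ax": 0, "ay": 0, "az": -0.02, "jaw": -1}, {"x": 0.0, "y": 0.0, "z": 0.0, "ax": 0, "ay": 0, "az": 0.0, "jaw": -1}]}}

```text
t: 3.1
tcp_pos: [557.2, 174.1, 137.4]
orientation: [-0.01, 0.421, 0.907, -0.001]
contact_force: [0.5, -0.3, 0.7]
width: 85.4
```

```bash
python3 plan.py -1 564.3,160.5,130,2.23,3; python3 - <<'E'
from station import get_image,bot
import cv2
for n in("scene","top"):
    cv2.imwrite(f"pics/{n}1.png",get_image(n)[:,:,::-1])
t=cv2.imread("pics/top1.png")[160:310,140:300];s=cv2.imread("pics/scene1.png")[250:430,270:510]
cv2.imwrite("pics/a1.png",cv2.hconcat([cv2.resize(t,(480,450)),cv2.resize(s,(320,450)) ]))
E
```

```text
t 3.1 tcp [557.2 174.1 137.4] w 85.4 F [ 0.5 -0.3  0.7]
3
[{"x": -0.01, "y": -0.002, "z": 0.005, "ax": -0.001, "ay": -0.002, "az": 0.004, "jaw": -1.0}, {"x": -0.01, "y": -0.002, "z": 0.005, "ax": -0.001, "ay": -0.002, "az": 0.004, "jaw": -1.0}, {"x": -0.01, "y": -0.002, "z": 0.005, "ax": -0.001, "ay": -0.002, "az": 0.004, "jaw": -1.0}]
```

View pics/scene1.png

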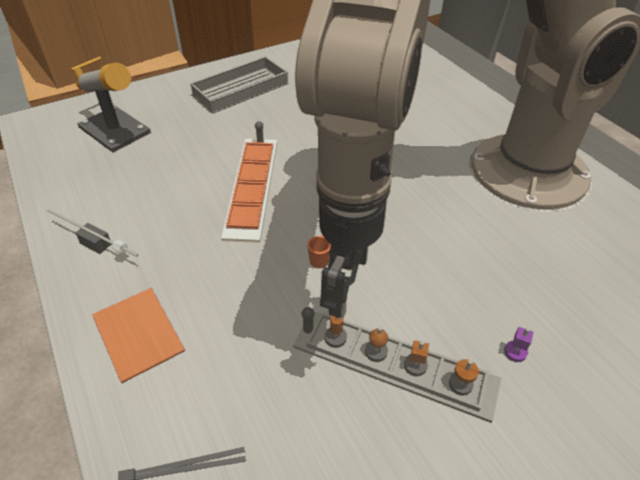

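View pics/top1.png

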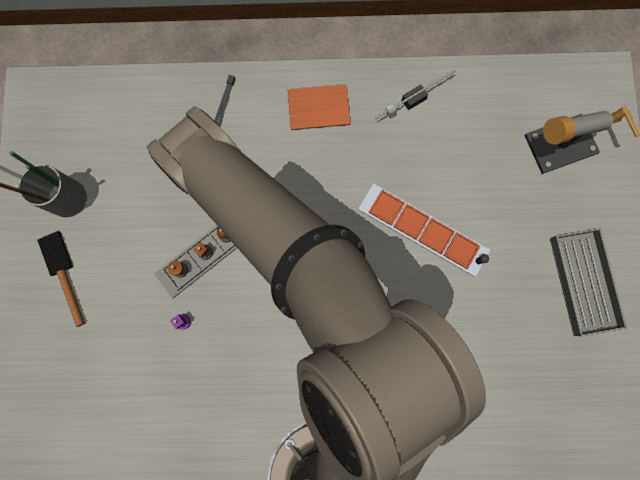

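Call:
{"api": "carry_out", "payload": {"commands": [{"x": -0.01, "y": -0.002, "z": 0.01, "ax": -0.001, "ay": -0.002, "az": 0.004, "jaw": -1}, {"x": -0.01, "y": -0.002, "z": 0.01, "ax": -0.001, "ay": -0.002, "az": 0.004, "jaw": -1}, {"x": -0.01, "y": -0.002, "z": 0.01, "ax": -0.001, "ay": -0.002, "az": 0.004, "jaw": -1}, {"x": 0, "y": 0, "z": 0.01, "ax": 0, "ay": 0, "az": 0, "jaw": -1}, {"x": 0, "y": 0, "z": 0.01, "ax": 0, "ay": 0, "az": 0, "jaw": -1}, {"x": 0, "y": 0, "z": 0, "ax": 0, "ay": 0, "az": 0, "jaw": -1}, {"x": 0, "y": 0, "z": 0, "ax": 0, "ay": 0, "az": 0, "jaw": -1}, {"x": 0, "y": 0, "z": 0, "ax": 0, "ay": 0, "az": 0, "jaw": -1}, {"x": 0, "y": 0, "z": 0, "ax": 0, "ay": 0, "az": 0, "jaw": -1}, {"x": 0, "y": 0, "z": 0, "ax": 0, "ay": 0, "az": 0, "jaw": -1}]}}

```text
t: 4.2
tcp_pos: [566.5, 149.2, 110.0]
orientation: [0.003, 0.447, 0.895, -0.003]
contact_force: [0.0, -0.5, 0.2]
width: 85.1
```

```bash
python3 plan.py -1 564.3,160.5,36,2.23,8; python3 - <<'E'
from station import get_image,bot
import cv2
s=get_image("scene")[:,:,::-1]
cv2.imwrite("pics/a2.png",cv2.resize(s[230:400,270:480],(800,648))[:600])
E
```

```text
t 4.2 tcp [566.5 149.2 110. ] w 85.1 F [ 0.  -0.5  0.2]
8
[{"x": 0.003, "y": 0.001, "z": 0.018, "ax": -0.0, "ay": 0.0, "az": -0.001, "jaw": -1.0}, {"x": 0.003, "y": 0.001, "z": 0.018, "ax": -0.0, "ay": 0.0, "az": -0.001, "jaw": -1.0}, {"x": 0.003, "y": 0.001, "z": 0.018, "ax": -0.0, "ay": 0.0, "az": -0.001, "jaw": -1.0}, {"x": 0.003, "y": 0.001, "z": 0.018, "ax": -0.0, "ay": 0.0, "az": -0.001, "jaw": -1.0}, {"x": 0.003, "y": 0.001, "z": 0.018, "ax": -0.0, "ay": 0.0, "az": -0.001, "jaw": -1.0}, {"x": 0.003, "y": 0.001, "z": 0.019, "ax": -0.0, "ay": 0.0, "az": -0.001, "jaw": -1.0}, {"x": 0.003, "y": 0.001, "z": 0.019, "ax": -0.0, "ay": 0.0, "az": -0.001, "jaw": -1.0}, {"x": 0.003, "y": 0.001, "z": 0.019, "ax": -0.0, "ay": 0.0, "az": -0.001, "jaw": -1.0}]
```

View pics/a2.png

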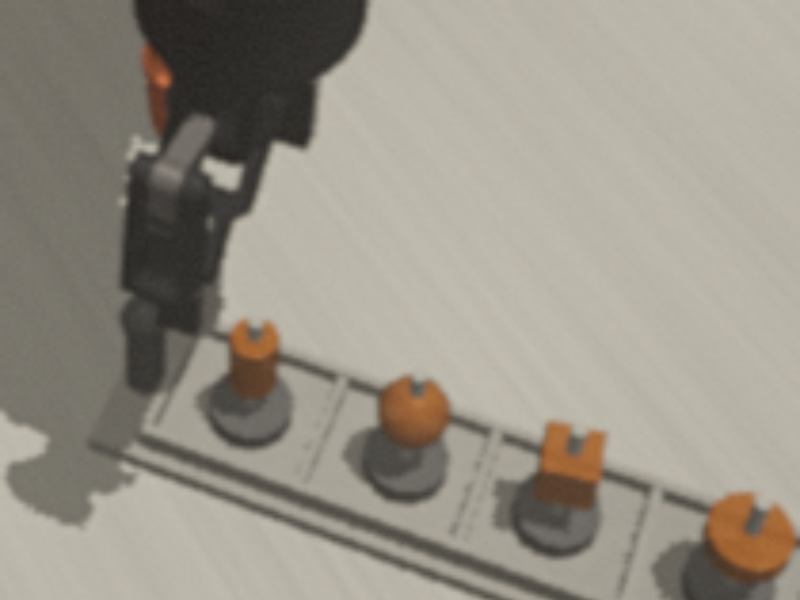

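```bash
python3 - <<'E'
from h import *
c,s=np.cos(2.23),np.sin(2.23)
for w in(-57,-42,0,42,57):
  for z in (0,13):
    p=proj('scene',[566.5+s*w,149.2-c*w,110+z])[0];print(w,z,(p-[270,230])*800/210)
E
```

```text
-57 0 [290.11767321 138.44582375]
-57 13 [291.73394163 116.49304184]
-42 0 [276.09400381 166.21593041]
-42 13 [277.55381787 144.33577776]
0 0 [234.8963913  247.79672501]
0 13 [235.87104771 226.18008194]
42 0 [190.60030988 335.51320419]
42 13 [191.01076038 314.2634552 ]
57 0 [173.96190989 368.46108175]
57 13 [174.14902772 347.37154211]
```

Call:
{"api": "carry_out", "payload": {"commands": [{"x": 0.006, "y": 0.001, "z": 0.005, "ax": 0, "ay": 0, "az": -0.002, "jaw": -1}, {"x": 0.006, "y": 0.001, "z": 0.005, "ax": 0, "ay": 0, "az": -0.001, "jaw": -1}, {"x": 0.006, "y": 0.001, "z": 0.005, "ax": 0, "ay": 0, "az": -0.001, "jaw": -1}, {"x": 0.003, "y": 0.001, "z": 0.005, "ax": 0, "ay": 0, "az": 0, "jaw": -1}, {"x": 0.001, "y": 0, "z": 0, "ax": 0, "ay": 0, "az": 0, "jaw": -1}, {"x": 0, "y": 0, "z": 0, "ax": 0, "ay": 0, "az": 0, "jaw": -1}, {"x": 0, "y": 0, "z": 0, "ax": 0, "ay": 0, "az": 0, "jaw": -1}, {"x": 0, "y": 0, "z": 0, "ax": 0, "ay": 0, "az": 0, "jaw": -1}, {"x": 0, "y": 0, "z": 0, "ax": 0, "ay": 0, "az": 0, "jaw": -1}, {"x": 0, "y": 0, "z": 0, "ax": 0, "ay": 0, "az": 0, "jaw": -1}]}}

```text
t: 5.25
tcp_pos: [561.1, 160.3, 99.2]
orientation: [0.003, 0.441, 0.898, -0.003]
contact_force: [0.0, -0.2, -0.0]
width: 85.4
```

```bash
python3 plan.py -1 564.3,160.5,36,2.23,7; python3 - <<'E'
from station import get_image,bot
import cv2
s=get_image("scene")[:,:,::-1]
cv2.imwrite("pics/a3.png",cv2.resize(s[230:400,270:480],(800,648))[:600])
E
```

```text
t 5.25 tcp [561.1 160.3  99.2] w 85.4 F [ 0.  -0.2 -0. ]
7
[{"x": -0.0, "y": 0.001, "z": 0.018, "ax": -0.0, "ay": 0.0, "az": -0.0, "jaw": -1.0}, {"x": -0.0, "y": 0.001, "z": 0.018, "ax": -0.0, "ay": 0.0, "az": -0.0, "jaw": -1.0}, {"x": -0.0, "y": 0.001, "z": 0.018, "ax": -0.0, "ay": 0.0, "az": -0.0, "jaw": -1.0}, {"x": -0.0, "y": 0.001, "z": 0.018, "ax": -0.0, "ay": 0.0, "az": -0.0, "jaw": -1.0}, {"x": -0.0, "y": 0.001, "z": 0.018, "ax": -0.0, "ay": 0.0, "az": -0.0, "jaw": -1.0}, {"x": -0.0, "y": 0.001, "z": 0.018, "ax": -0.0, "ay": 0.0, "az": -0.0, "jaw": -1.0}, {"x": -0.001, "y": 0.001, "z": 0.018, "ax": -0.0, "ay": 0.0, "az": -0.0, "jaw": -1.0}]
```

View pics/a3.png

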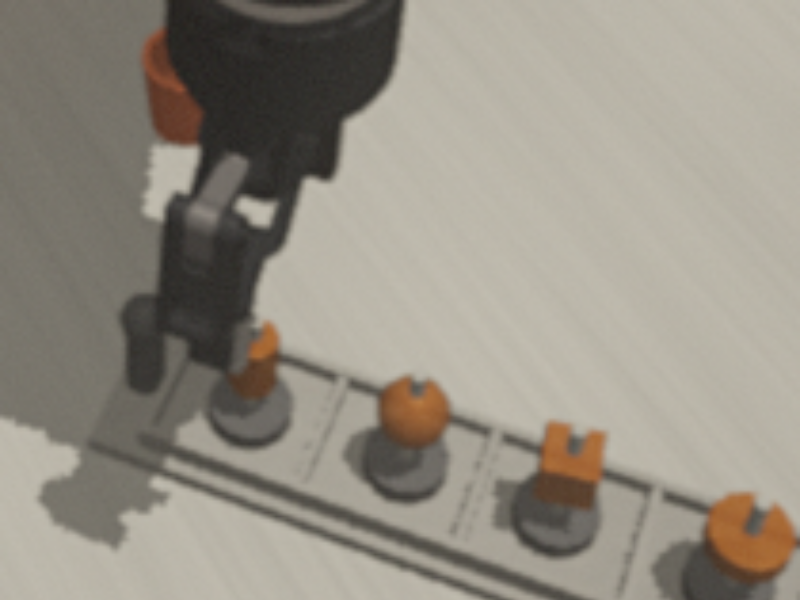

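Call:
{"api": "carry_out", "payload": {"commands": [{"x": 0, "y": 0.001, "z": 0.018, "ax": 0, "ay": 0, "az": 0, "jaw": -1}, {"x": 0, "y": 0.001, "z": 0.018, "ax": 0, "ay": 0, "az": 0, "jaw": -1}, {"x": 0, "y": 0.001, "z": 0.018, "ax": 0, "ay": 0, "az": 0, "jaw": -1}, {"x": 0, "y": 0.001, "z": 0.018, "ax": 0, "ay": 0, "az": 0, "jaw": -1}, {"x": 0, "y": 0.001, "z": 0.018, "ax": 0, "ay": 0, "az": 0, "jaw": -1}, {"x": 0, "y": 0.001, "z": 0.018, "ax": 0, "ay": 0, "az": 0, "jaw": -1}, {"x": 0, "y": 0, "z": 0.01, "ax": 0, "ay": 0, "az": 0, "jaw": -1}, {"x": 0, "y": 0, "z": 0.005, "ax": 0, "ay": 0, "az": 0, "jaw": -1}, {"x": 0, "y": 0, "z": 0, "ax": 0, "ay": 0, "az": 0, "jaw": -1}, {"x": 0, "y": 0, "z": 0, "ax": 0, "ay": 0, "az": 0, "jaw": -1}]}}

```text
t: 6.3
tcp_pos: [563.1, 161.5, 30.8]
orientation: [0.002, 0.44, 0.898, -0.004]
contact_force: [-0.4, 0.7, 0.5]
width: 85.1
```

```bash
python3 plan.py -1 564.3,160.5,34,2.23,1; python3 - <<'E'
from station import get_image,bot
import cv2
s=get_image("scene")[:,:,::-1]
cv2.imwrite("pics/a4.png",cv2.resize(s[230:400,270:480],(800,648))[:600])
E
```

```text
t 6.3 tcp [563.1 161.5  30.8] w 85.1 F [-0.4  0.7  0.5]
1
[{"x": -0.003, "y": 0.001, "z": -0.006, "ax": -0.002, "ay": 0.002, "az": -0.0, "jaw": -1.0}]
```

View pics/a4.png

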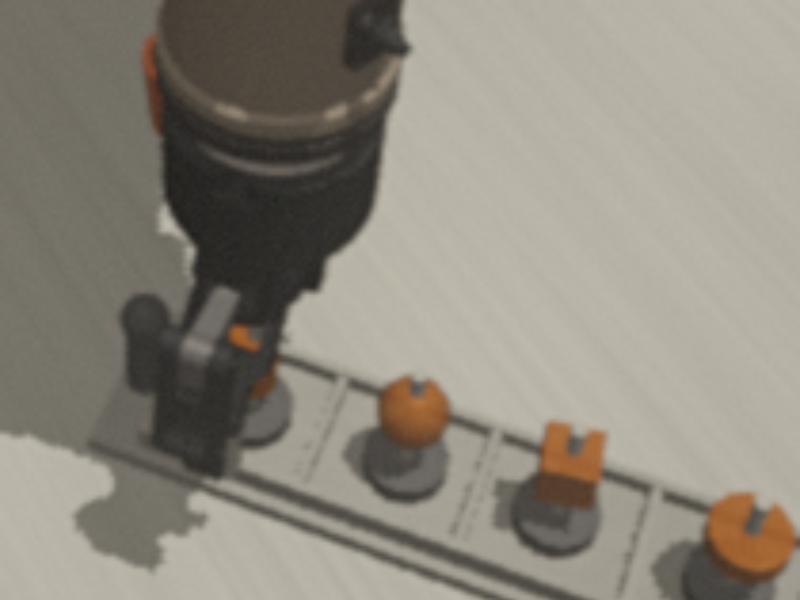

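Call:
{"api": "carry_out", "payload": {"commands": [{"x": 0.004, "y": 0, "z": -0.006, "ax": -0.001, "ay": 0.002, "az": 0, "jaw": -1}, {"x": 0, "y": 0, "z": 0, "ax": 0, "ay": 0, "az": 0, "jaw": 0.3}, {"x": 0, "y": 0, "z": 0, "ax": 0, "ay": 0, "az": 0, "jaw": 0.3}, {"x": 0, "y": 0, "z": 0, "ax": 0, "ay": 0, "az": 0, "jaw": 0.3}, {"x": 0, "y": 0, "z": 0, "ax": 0, "ay": 0, "az": 0, "jaw": 0.4}, {"x": 0, "y": 0, "z": 0, "ax": 0, "ay": 0, "az": 0, "jaw": 0.5}, {"x": 0, "y": 0, "z": 0, "ax": 0, "ay": 0, "az": 0, "jaw": 0.6}, {"x": 0, "y": 0, "z": 0, "ax": 0, "ay": 0, "az": 0, "jaw": 1}, {"x": 0, "y": 0, "z": 0, "ax": 0, "ay": 0, "az": 0, "jaw": 1}, {"x": 0, "y": 0, "z": 0, "ax": 0, "ay": 0, "az": 0, "jaw": 1}], "newtons": 30}}

```text
t: 7.35
tcp_pos: [562.7, 163.4, 35.6]
orientation: [0.001, 0.441, 0.898, -0.0]
contact_force: [0.3, -0.5, 0.9]
width: 19.3
```

```bash
python3 plan.py 1 564.3,160.5,140,2.23,6; python3 - <<'E'
from station import get_image,bot
import cv2
s=get_image("scene")[:,:,::-1]
cv2.imwrite("pics/a5.png",cv2.resize(s[230:400,270:480],(800,648))[:600])
E
```

```text
t 7.35 tcp [562.7 163.4  35.6] w 19.3 F [ 0.3 -0.5  0.9]
6
[{"x": -0.001, "y": -0.0, "z": -0.035, "ax": 0.0, "ay": 0.0, "az": -0.0, "jaw": 1.0}, {"x": -0.001, "y": -0.0, "z": -0.035, "ax": 0.0, "ay": 0.0, "az": -0.0, "jaw": 1.0}, {"x": -0.001, "y": -0.0, "z": -0.035, "ax": 0.0, "ay": 0.0, "az": -0.0, "jaw": 1.0}, {"x": -0.001, "y": -0.0, "z": -0.035, "ax": 0.0, "ay": 0.0, "az": -0.0, "jaw": 1.0}, {"x": -0.001, "y": -0.0, "z": -0.035, "ax": 0.0, "ay": 0.0, "az": -0.0, "jaw": 1.0}, {"x": -0.001, "y": -0.0, "z": -0.035, "ax": 0.0, "ay": 0.0, "az": -0.0, "jaw": 1.0}]
```

View pics/a5.png

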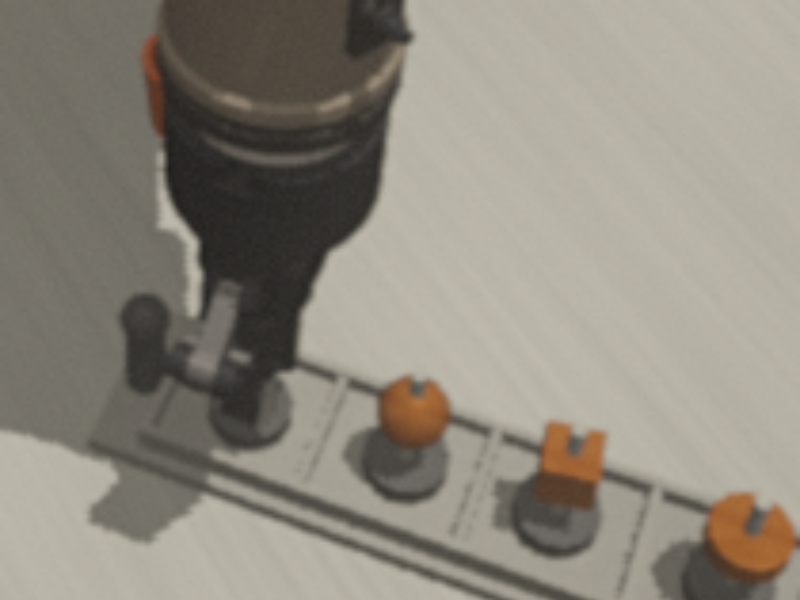

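Call:
{"api": "carry_out", "payload": {"commands": [{"x": 0, "y": 0, "z": -0.01, "ax": 0, "ay": 0, "az": 0, "jaw": 1}, {"x": 0, "y": 0, "z": -0.02, "ax": 0, "ay": 0, "az": 0, "jaw": 1}, {"x": 0, "y": 0, "z": -0.035, "ax": 0, "ay": 0, "az": 0, "jaw": 1}, {"x": 0, "y": 0, "z": -0.04, "ax": 0, "ay": 0, "az": 0, "jaw": 1}, {"x": 0, "y": 0, "z": -0.04, "ax": 0, "ay": 0, "az": 0, "jaw": 1}, {"x": 0, "y": 0, "z": -0.035, "ax": 0, "ay": 0, "az": 0, "jaw": 1}, {"x": 0, "y": 0, "z": -0.02, "ax": 0, "ay": 0, "az": 0, "jaw": 1}, {"x": 0, "y": 0, "z": -0.01, "ax": 0, "ay": 0, "az": 0, "jaw": 1}, {"x": 0, "y": 0, "z": 0, "ax": 0, "ay": 0, "az": 0, "jaw": 1}, {"x": 0, "y": 0, "z": 0, "ax": 0, "ay": 0, "az": 0, "jaw": 1}]}}

```text
t: 8.4
tcp_pos: [561.4, 163.4, 147.6]
orientation: [0.001, 0.44, 0.898, -0.001]
contact_force: [0.3, 0.4, -1.1]
width: 19.3
```

```bash
python3 plan.py 1 560,-80,145,1.6,10 475.9,-313.1,145,1.015,10 ; python3 - <<'E'
from station import get_image,bot
import cv2
s=get_image("scene")[:,:,::-1]
cv2.imwrite("pics/a6.png",cv2.resize(s[200:370,270:480],(800,648))[:600])
E
```

```text
t 8.4 tcp [561.4 163.4 147.6] w 19.3 F [ 0.3  0.4 -1.1]
20
[{"x": -0.038, "y": -0.03, "z": 0.001, "ax": 0.0, "ay": 0.0, "az": 0.02, "jaw": 1.0}, {"x": -0.04, "y": -0.028, "z": 0.001, "ax": 0.0, "ay": 0.0, "az": 0.02, "jaw": 1.0}, {"x": -0.042, "y": -0.025, "z": 0.001, "ax": 0.0, "ay": 0.0, "az": 0.02, "jaw": 1.0}, {"x": -0.043, "y": -0.022, "z": 0.001, "ax": 0.0, "ay": 0.0, "az": 0.02, "jaw": 1.0}, {"x": -0.045, "y": -0.02, "z": 0.001, "ax": 0.0, "ay": 0.0, "az": 0.02, "jaw": 1.0}, {"x": -0.046, "y": -0.017, "z": 0.001, "ax": 0.0, "ay": 0.0, "az": 0.02, "jaw": 1.0}, {"x": -0.047, "y": -0.014, "z": 0.001, "ax": 0.0, "ay": 0.0, "az": 0.02, "jaw": 1.0}, {"x": -0.047, "y": -0.011, "z": 0.001, "ax": 0.0, "ay": 0.0, "az": 0.02, "jaw": 1.0}, {"x": -0.048, "y": -0.008, "z": 0.001, "ax": 0.0, "ay": 0.0, "az": 0.02, "jaw": 1.0}, {"x": -0.048, "y": -0.005, "z": 0.001, "ax": 0.0, "ay": 0.0, "az": 0.02, "jaw": 1.0}, {"x": -0.046, "y": -0.018, "z": -0.0, "ax": -0.0, "ay": -0.0, "az": 0.019, "jaw": 1.0}, {"x": -0.047, "y": -0.015, "z": -0.0, "ax": -0.0, "ay": -0.0, "az": 0.019, "jaw": 1.0}, {"x": -0.048, "y": -0.013, "z": -0.0, "ax": -0.0, "ay": -0.0, "az": 0.019, "jaw": 1.0}, {"x": -0.049, "y": -0.01, "z": -0.0, "ax": -0.0, "ay": -0.0, "az": 0.019, "jaw": 1.0}, {"x": -0.049, "y": -0.007, "z": -0.0, "ax": -0.0, "ay": -0.0, "az": 0.019, "jaw": 1.0}, {"x": -0.049, "y": -0.004, "z": -0.0, "ax": -0.0, "ay": -0.0, "az": 0.019, "jaw": 1.0}, {"x": -0.05, "y": -0.001, "z": -0.0, "ax": -0.0, "ay": -0.0, "az": 0.019, "jaw": 1.0}, {"x": -0.05, "y": 0.002, "z": 0.0, "ax": -0.0, "ay": -0.0, "az": 0.019, "jaw": 1.0}, {"x": -0.049, "y": 0.005, "z": 0.0, "ax": -0.0, "ay": -0.0, "az": 0.019, "jaw": 1.0}, {"x": -0.049, "y": 0.007, "z": 0.0, "ax": -0.0, "ay": -0.0, "az": 0.019, "jaw": 1.0}]
```

View pics/a6.png

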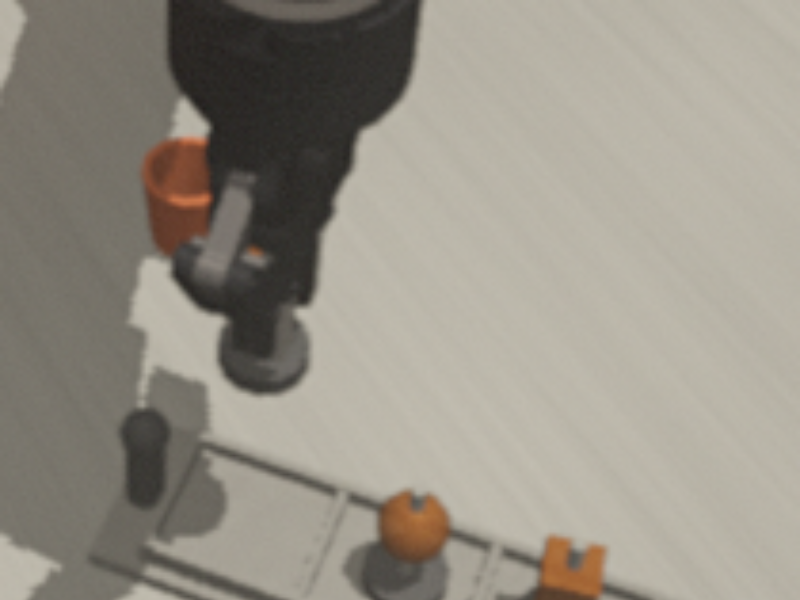

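Bead is held upright, foot at about (263,350) in the crop. Travelling to the kiln board, ramped.

Call:
{"api": "carry_out", "payload": {"commands": [{"x": -0.012, "y": -0.01, "z": 0, "ax": 0, "ay": 0, "az": 0.007, "jaw": 1}, {"x": -0.025, "y": -0.02, "z": 0, "ax": 0, "ay": 0, "az": 0.013, "jaw": 1}, {"x": -0.038, "y": -0.03, "z": 0, "ax": 0, "ay": 0, "az": 0.02, "jaw": 1}, {"x": -0.04, "y": -0.028, "z": 0, "ax": 0, "ay": 0, "az": 0.02, "jaw": 1}, {"x": -0.042, "y": -0.025, "z": 0, "ax": 0, "ay": 0, "az": 0.02, "jaw": 1}, {"x": -0.043, "y": -0.022, "z": 0, "ax": 0, "ay": 0, "az": 0.02, "jaw": 1}, {"x": -0.045, "y": -0.02, "z": 0, "ax": 0, "ay": 0, "az": 0.02, "jaw": 1}, {"x": -0.046, "y": -0.017, "z": 0, "ax": 0, "ay": 0, "az": 0.02, "jaw": 1}, {"x": -0.047, "y": -0.014, "z": 0, "ax": 0, "ay": 0, "az": 0.02, "jaw": 1}, {"x": -0.047, "y": -0.011, "z": 0, "ax": 0, "ay": 0, "az": 0.02, "jaw": 1}]}}

```text
t: 9.45
tcp_pos: [536.4, -72.0, 142.6]
orientation: [-0.002, 0.689, 0.725, -0.005]
contact_force: [-0.2, 0.8, -1.3]
width: 19.4
```

```bash
python3 plan.py 1 475.9,-313.1,145,1.015,12 
```

```text
t 9.45 tcp [536.4 -72.  142.6] w 19.4 F [-0.2  0.8 -1.3]
12
[{"x": -0.04, "y": -0.012, "z": -0.0, "ax": -0.0, "ay": 0.0, "az": 0.016, "jaw": 1.0}, {"x": -0.04, "y": -0.01, "z": -0.0, "ax": -0.0, "ay": 0.0, "az": 0.016, "jaw": 1.0}, {"x": -0.041, "y": -0.008, "z": -0.0, "ax": -0.0, "ay": 0.0, "az": 0.016, "jaw": 1.0}, {"x": -0.041, "y": -0.006, "z": -0.0, "ax": -0.0, "ay": 0.0, "az": 0.016, "jaw": 1.0}, {"x": -0.041, "y": -0.004, "z": -0.0, "ax": -0.0, "ay": 0.0, "az": 0.016, "jaw": 1.0}, {"x": -0.041, "y": -0.002, "z": -0.0, "ax": -0.0, "ay": 0.0, "az": 0.016, "jaw": 1.0}, {"x": -0.041, "y": 0.0, "z": -0.0, "ax": -0.0, "ay": 0.0, "az": 0.016, "jaw": 1.0}, {"x": -0.041, "y": 0.002, "z": -0.0, "ax": -0.0, "ay": 0.0, "az": 0.016, "jaw": 1.0}, {"x": -0.041, "y": 0.004, "z": -0.0, "ax": -0.0, "ay": 0.0, "az": 0.016, "jaw": 1.0}, {"x": -0.041, "y": 0.007, "z": -0.0, "ax": -0.0, "ay": 0.0, "az": 0.016, "jaw": 1.0}, {"x": -0.041, "y": 0.009, "z": -0.0, "ax": -0.0, "ay": 0.0, "az": 0.016, "jaw": 1.0}, {"x": -0.04, "y": 0.011, "z": -0.0, "ax": -0.0, "ay": 0.0, "az": 0.016, "jaw": 1.0}]
```

Call:
{"api": "carry_out", "payload": {"commands": [{"x": -0.048, "y": -0.012, "z": 0, "ax": 0, "ay": 0, "az": 0.02, "jaw": 1}, {"x": -0.048, "y": -0.01, "z": 0, "ax": 0, "ay": 0, "az": 0.02, "jaw": 1}, {"x": -0.048, "y": -0.008, "z": 0, "ax": 0, "ay": 0, "az": 0.02, "jaw": 1}, {"x": -0.048, "y": -0.005, "z": 0, "ax": 0, "ay": 0, "az": 0.02, "jaw": 1}, {"x": -0.048, "y": -0.002, "z": 0, "ax": 0, "ay": 0, "az": 0.02, "jaw": 1}, {"x": -0.048, "y": 0, "z": 0, "ax": 0, "ay": 0, "az": 0.018, "jaw": 1}, {"x": -0.045, "y": 0.002, "z": 0, "ax": 0, "ay": 0, "az": 0.016, "jaw": 1}, {"x": -0.04, "y": 0.004, "z": 0, "ax": 0, "ay": 0, "az": 0.015, "jaw": 1}, {"x": -0.03, "y": 0.005, "z": 0, "ax": 0, "ay": 0, "az": 0.012, "jaw": 1}, {"x": -0.015, "y": 0.003, "z": 0, "ax": 0, "ay": 0, "az": 0.007, "jaw": 1}]}}

```text
t: 10.45
tcp_pos: [467.0, -299.4, 141.1]
orientation: [-0.002, 0.869, 0.495, -0.009]
contact_force: [0.5, -0.3, -0.7]
width: 19.3
```

```bash
python3 plan.py 1 475.9,-313.1,145,1.015,4 
```

```text
t 10.45 tcp [ 467.  -299.4  141.1] w 19.3 F [ 0.5 -0.3 -0.7]
4
[{"x": -0.004, "y": 0.007, "z": -0.002, "ax": -0.001, "ay": 0.001, "az": 0.002, "jaw": 1.0}, {"x": -0.004, "y": 0.007, "z": -0.002, "ax": -0.001, "ay": 0.001, "az": 0.002, "jaw": 1.0}, {"x": -0.004, "y": 0.007, "z": -0.002, "ax": -0.001, "ay": 0.001, "az": 0.002, "jaw": 1.0}, {"x": -0.004, "y": 0.007, "z": -0.002, "ax": -0.001, "ay": 0.001, "az": 0.002, "jaw": 1.0}]
```

Call:
{"api": "carry_out", "payload": {"commands": [{"x": -0.002, "y": 0.007, "z": 0.01, "ax": -0.001, "ay": 0.001, "az": 0.001, "jaw": 1}, {"x": -0.002, "y": 0.007, "z": 0.015, "ax": -0.001, "ay": 0.001, "az": 0.001, "jaw": 1}, {"x": -0.002, "y": 0.007, "z": 0.015, "ax": -0.001, "ay": 0.001, "az": 0.001, "jaw": 1}, {"x": 0, "y": 0.005, "z": 0.015, "ax": -0.001, "ay": 0.001, "az": 0, "jaw": 1}, {"x": 0, "y": 0.002, "z": 0.015, "ax": 0, "ay": 0, "az": 0, "jaw": 1}, {"x": 0, "y": 0, "z": 0.015, "ax": 0, "ay": 0, "az": 0, "jaw": 1}, {"x": 0, "y": 0, "z": 0.01, "ax": 0, "ay": 0, "az": 0, "jaw": 1}, {"x": 0, "y": 0, "z": 0.005, "ax": 0, "ay": 0, "az": 0, "jaw": 1}, {"x": 0, "y": 0, "z": 0, "ax": 0, "ay": 0, "az": 0, "jaw": 1}, {"x": 0, "y": 0, "z": 0, "ax": 0, "ay": 0, "az": 0, "jaw": 1}]}}

```text
t: 11.45
tcp_pos: [479.5, -306.0, 85.1]
orientation: [-0.001, 0.87, 0.493, 0.0]
contact_force: [-0.4, 0.7, -0.7]
width: 19.5
```

```bash
python3 plan.py 1 475.9,-313.1,37,1.015,4;  python3 - <<'E'
from station import get_image,bot
import cv2
s=get_image("scene")[:,:,::-1]
cv2.imwrite("pics/a7.png",cv2.resize(s[50:250,180:420],(720,600)))
E
```

```text
t 11.45 tcp [ 479.5 -306.    85.1] w 19.5 F [-0.4  0.7 -0.7]
4
[{"x": -0.004, "y": 0.0, "z": 0.024, "ax": -0.0, "ay": -0.0, "az": 0.001, "jaw": 1.0}, {"x": -0.004, "y": 0.0, "z": 0.024, "ax": -0.0, "ay": -0.0, "az": 0.001, "jaw": 1.0}, {"x": -0.004, "y": 0.0, "z": 0.024, "ax": -0.0, "ay": -0.0, "az": 0.001, "jaw": 1.0}, {"x": -0.004, "y": 0.0, "z": 0.024, "ax": -0.0, "ay": -0.0, "az": 0.001, "jaw": 1.0}]
```

View pics/a7.png

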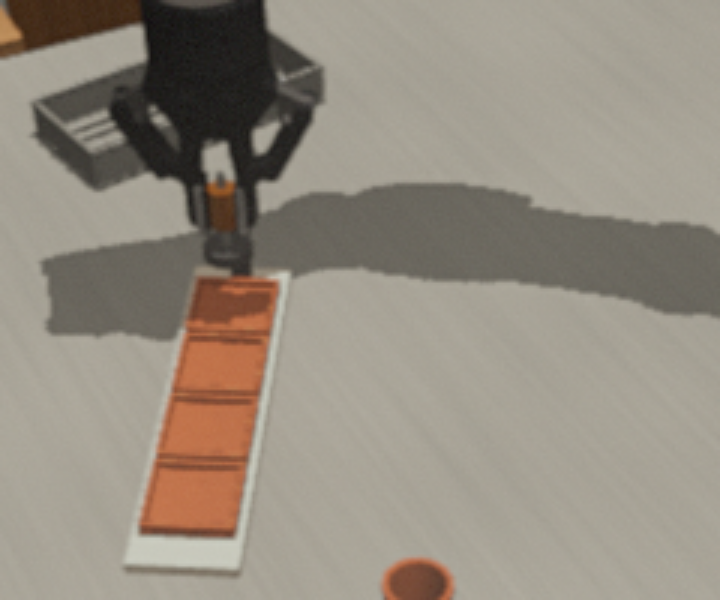

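```bash
python3 - <<'E'
from h import *
f=lambda x,y:(180+(x+.5)/3-.5,50+(y+.5)/3-.5)
print(onz('scene',f(227,250),66.5),onz('scene',f(220,207),101.5))
for z in (61.5,66.5,101.5):print(z,(proj('scene',[479.5,-306,z])[0]-[180,50])*3)
print([onz('scene',f(*p),18).round(1) for p in [(196,279),(278,281),(267,334),(187,332)]])
E
```

```text
[ 478.27470425 -308.54677421   66.5       ] [ 480.21786368 -308.83503712  101.5       ]
61.5 [226.49566235 257.52007379]
66.5 [225.91729258 251.4590523 ]
101.5 [221.75568277 207.84749492]
[array([ 487.5, -350.9,   18. ]), array([ 437. , -320.4,   18. ]), array([ 470. , -269.6,   18. ]), array([ 517.5, -298.3,   18. ])]
```

Call:
{"api": "carry_out", "payload": {"commands": [{"x": -0.002, "y": 0, "z": 0.01, "ax": 0, "ay": 0, "az": 0, "jaw": 1}, {"x": -0.003, "y": 0, "z": 0.015, "ax": 0, "ay": 0, "az": 0, "jaw": 1}, {"x": -0.003, "y": 0, "z": 0.015, "ax": 0, "ay": 0, "az": 0, "jaw": 1}, {"x": -0.002, "y": 0, "z": 0.015, "ax": 0, "ay": 0, "az": 0, "jaw": 1}, {"x": 0, "y": 0, "z": 0.014, "ax": 0, "ay": 0, "az": 0, "jaw": 1}, {"x": 0, "y": 0, "z": 0.01, "ax": 0, "ay": 0, "az": 0, "jaw": 1}, {"x": 0, "y": 0, "z": 0.004, "ax": 0, "ay": 0, "az": 0, "jaw": 1}, {"x": 0, "y": 0, "z": 0.001, "ax": 0, "ay": 0, "az": 0, "jaw": 1}, {"x": 0, "y": 0, "z": 0, "ax": 0, "ay": 0, "az": 0, "jaw": 1}, {"x": 0, "y": 0, "z": 0, "ax": 0, "ay": 0, "az": 0, "jaw": 1}]}}

```text
t: 12.5
tcp_pos: [476.8, -311.0, 39.7]
orientation: [-0.001, 0.87, 0.492, 0.001]
contact_force: [1.2, -0.4, -0.5]
width: 19.0
```

```bash
python3 plan.py 1 477,-310,36,1.015,4;  python3 - <<'E'
from station import get_image,bot
import cv2
s=get_image("scene")[:,:,::-1]
cv2.imwrite("pics/a8.png",cv2.resize(s[90:210,190:334],(720,600),interpolation=cv2.INTER_CUBIC))
E
```

```text
t 12.5 tcp [ 476.8 -311.    39.7] w 19.0 F [ 1.2 -0.4 -0.5]
4
[{"x": 0.0, "y": -0.0, "z": 0.002, "ax": -0.0, "ay": -0.0, "az": 0.001, "jaw": 1.0}, {"x": 0.0, "y": -0.0, "z": 0.002, "ax": -0.0, "ay": -0.0, "az": 0.001, "jaw": 1.0}, {"x": 0.0, "y": -0.0, "z": 0.002, "ax": -0.0, "ay": -0.0, "az": 0.001, "jaw": 1.0}, {"x": 0.0, "y": -0.0, "z": 0.002, "ax": -0.0, "ay": -0.0, "az": 0.001, "jaw": 1.0}]
```

View pics/a8.png

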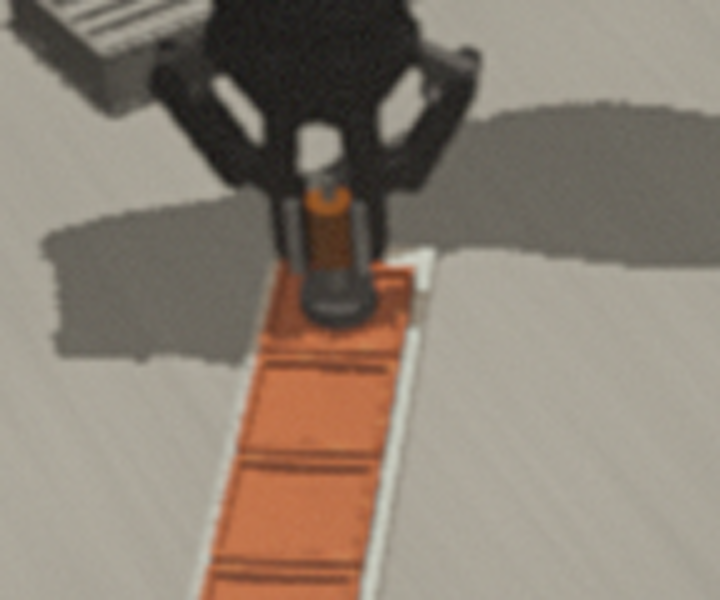

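Call:
{"api": "carry_out", "payload": {"commands": [{"x": 0, "y": 0, "z": 0.002, "ax": 0, "ay": 0, "az": 0, "jaw": 1}, {"x": 0, "y": 0, "z": 0.002, "ax": 0, "ay": 0, "az": 0, "jaw": 1}, {"x": 0, "y": 0, "z": 0.002, "ax": 0, "ay": 0, "az": 0, "jaw": 1}, {"x": 0, "y": 0, "z": 0.002, "ax": 0, "ay": 0, "az": 0, "jaw": 1}, {"x": 0, "y": 0, "z": 0, "ax": 0, "ay": 0, "az": 0, "jaw": 1}, {"x": 0, "y": 0, "z": 0, "ax": 0, "ay": 0, "az": 0, "jaw": 1}, {"x": 0, "y": 0, "z": 0, "ax": 0, "ay": 0, "az": 0, "jaw": 1}, {"x": 0, "y": 0, "z": 0, "ax": 0, "ay": 0, "az": 0, "jaw": 1}, {"x": 0, "y": 0, "z": 0, "ax": 0, "ay": 0, "az": 0, "jaw": 1}, {"x": 0, "y": 0, "z": 0, "ax": 0, "ay": 0, "az": 0, "jaw": 1}]}}

```text
t: 13.55
tcp_pos: [477.3, -311.3, 36.1]
orientation: [-0.0, 0.87, 0.492, 0.001]
contact_force: [0.6, 0.9, -0.1]
width: 19.1
```

Call:
{"api": "carry_out", "payload": {"commands": [{"x": 0, "y": 0, "z": 0, "ax": 0, "ay": 0, "az": 0, "jaw": 0.5}, {"x": 0, "y": 0, "z": 0, "ax": 0, "ay": 0, "az": 0, "jaw": 0.3}, {"x": 0, "y": 0, "z": 0, "ax": 0, "ay": 0, "az": 0, "jaw": 0}, {"x": 0, "y": 0, "z": 0, "ax": 0, "ay": 0, "az": 0, "jaw": -0.5}, {"x": 0, "y": 0, "z": 0, "ax": 0, "ay": 0, "az": 0, "jaw": -1}, {"x": 0, "y": 0, "z": 0, "ax": 0, "ay": 0, "az": 0, "jaw": -1}, {"x": 0, "y": 0, "z": 0, "ax": 0, "ay": 0, "az": 0, "jaw": -1}, {"x": 0, "y": 0, "z": 0, "ax": 0, "ay": 0, "az": 0, "jaw": -1}, {"x": 0, "y": 0, "z": -0.01, "ax": 0, "ay": 0, "az": 0, "jaw": -1}, {"x": 0, "y": 0, "z": -0.03, "ax": 0, "ay": 0, "az": 0, "jaw": -1}]}}

```text
t: 14.55
tcp_pos: [476.4, -310.7, 55.8]
orientation: [-0.001, 0.87, 0.492, 0.0]
contact_force: [0.4, -0.1, 0.9]
width: 85.5
```

```bash
python3 plan.py -1 477,-311,140,1.015,4 ;python3 - <<'E'
from station import get_image,bot
import cv2
s=get_image("scene")[:,:,::-1]
cv2.imwrite("pics/a9.png",cv2.resize(s[90:210,190:334],(720,600),interpolation=cv2.INTER_CUBIC))
E
```

```text
t 14.55 tcp [ 476.4 -310.7   55.8] w 85.5 F [ 0.4 -0.1  0.9]
4
[{"x": 0.0, "y": 0.0, "z": -0.042, "ax": -0.0, "ay": -0.0, "az": 0.001, "jaw": -1.0}, {"x": 0.0, "y": 0.0, "z": -0.042, "ax": -0.0, "ay": -0.0, "az": 0.001, "jaw": -1.0}, {"x": 0.0, "y": 0.0, "z": -0.042, "ax": -0.0, "ay": -0.0, "az": 0.001, "jaw": -1.0}, {"x": 0.0, "y": 0.0, "z": -0.042, "ax": -0.0, "ay": -0.0, "az": 0.001, "jaw": -1.0}]
```

View pics/a9.png

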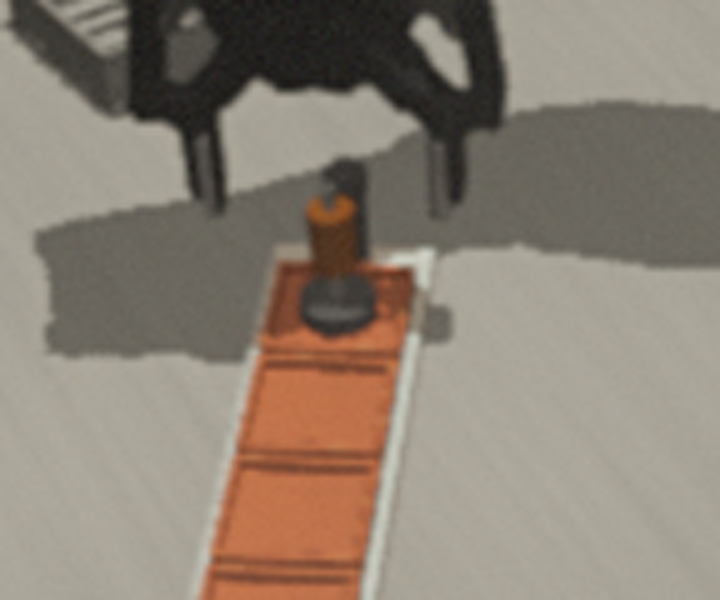

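```bash
python3 plan.py -1 476.4,-310.7,125,1.015,2 545,-60,145,1.6,8 523,209.5,125,2.23,8 |tail -1 | sed 's/}, /},\n/g;s/"ax.*"az/"az/'
```

```text
[{"x": 0.0, "y": -0.002, "z": -0.066, "az": -0.025, "jaw": -1.0}]
```

```bash
sed -i '$d' plan.py; echo 'print(len(rows))
for r in rows: print([r[k] for k in ("x","y","z","ax","ay","az")])' >> plan.py; python3 plan.py -1 476.4,-310.7,125,1.015,2 545,-60,145,1.6,8 523,209.5,125,2.23,8
```

```text
t 14.6 tcp [ 478.2 -311.7   59. ] w 85.7 F [ 0.8 -0.4  1.9]
18
[0.0, -0.002, -0.066, 0.0, -0.0, 0.002]
[-0.0, -0.002, -0.066, 0.0, -0.0, 0.002]
[0.062, -0.018, -0.005, 0.0, 0.0, -0.023]
[0.063, -0.014, -0.005, 0.0, 0.0, -0.023]
[0.064, -0.009, -0.005, 0.0, 0.0, -0.023]
[0.065, -0.005, -0.005, 0.0, 0.0, -0.023]
[0.065, 0.0, -0.005, 0.0, 0.0, -0.023]
[0.065, 0.005, -0.005, 0.0, 0.0, -0.023]
[0.064, 0.01, -0.005, 0.0, 0.0, -0.023]
[0.063, 0.014, -0.005, 0.0, 0.0, -0.023]
[0.068, -0.004, 0.005, -0.0, 0.0, -0.025]
[0.068, 0.002, 0.005, -0.0, 0.0, -0.025]
[0.067, 0.007, 0.005, 0.0, 0.0, -0.025]
[0.066, 0.012, 0.005, -0.0, 0.0, -0.025]
[0.065, 0.018, 0.005, 0.0, 0.0, -0.025]
[0.064, 0.023, 0.005, 0.0, 0.0, -0.025]
[0.062, 0.028, 0.005, 0.0, 0.0, -0.025]
[0.059, 0.032, 0.005, -0.0, 0.0, -0.025]
```

Call:
{"api": "carry_out", "payload": {"commands": [{"x": 0, "y": 0, "z": -0.06, "ax": 0, "ay": 0, "az": 0, "jaw": -1}, {"x": 0, "y": 0, "z": -0.07, "ax": 0, "ay": 0, "az": 0, "jaw": -1}, {"x": 0.05, "y": -0.018, "z": -0.005, "ax": 0, "ay": 0, "az": -0.023, "jaw": -1}, {"x": 0.063, "y": -0.014, "z": -0.005, "ax": 0, "ay": 0, "az": -0.023, "jaw": -1}, {"x": 0.064, "y": -0.009, "z": -0.005, "ax": 0, "ay": 0, "az": -0.023, "jaw": -1}, {"x": 0.065, "y": -0.005, "z": 0, "ax": 0, "ay": 0, "az": -0.023, "jaw": -1}, {"x": 0.065, "y": 0, "z": 0, "ax": 0, "ay": 0, "az": -0.023, "jaw": -1}, {"x": 0.065, "y": 0.005, "z": 0, "ax": 0, "ay": 0, "az": -0.023, "jaw": -1}, {"x": 0.064, "y": 0.01, "z": 0, "ax": 0, "ay": 0, "az": -0.023, "jaw": -1}, {"x": 0.063, "y": 0.014, "z": 0, "ax": 0, "ay": 0, "az": -0.023, "jaw": -1}]}}

```text
t: 15.6
tcp_pos: [541.2, -59.3, 141.9]
orientation: [0.008, 0.686, 0.728, 0.002]
contact_force: [0.1, 0.7, -0.1]
width: 85.2
```

```bash
python3 plan.py -1 523,209.5,125,2.23,10
```

```text
t 15.6 tcp [541.2 -59.3 141.9] w 85.2 F [ 0.1  0.7 -0.1]
10
[0.054, -0.001, 0.003, 0.0, 0.0, -0.019]
[0.054, 0.003, 0.003, 0.0, 0.0, -0.019]
[0.054, 0.006, 0.003, 0.0, 0.0, -0.019]
[0.053, 0.009, 0.003, 0.0, 0.0, -0.019]
[0.052, 0.012, 0.003, 0.0, 0.0, -0.019]
[0.052, 0.015, 0.003, 0.0, 0.0, -0.019]
[0.051, 0.019, 0.003, 0.0, 0.0, -0.019]
[0.049, 0.022, 0.003, 0.0, 0.0, -0.019]
[0.048, 0.024, 0.003, 0.0, 0.0, -0.019]
[0.046, 0.027, 0.003, 0.0, 0.0, -0.019]
```

Shape it with a ramp-down at the end.

Call:
{"api": "carry_out", "payload": {"commands": [{"x": 0.065, "y": -0.001, "z": 0.003, "ax": 0, "ay": 0, "az": -0.023, "jaw": -1}, {"x": 0.065, "y": 0.003, "z": 0.003, "ax": 0, "ay": 0, "az": -0.023, "jaw": -1}, {"x": 0.065, "y": 0.007, "z": 0.003, "ax": 0, "ay": 0, "az": -0.023, "jaw": -1}, {"x": 0.065, "y": 0.011, "z": 0.003, "ax": 0, "ay": 0, "az": -0.023, "jaw": -1}, {"x": 0.062, "y": 0.015, "z": 0.003, "ax": 0, "ay": 0, "az": -0.022, "jaw": -1}, {"x": 0.06, "y": 0.019, "z": 0.003, "ax": 0, "ay": 0, "az": -0.022, "jaw": -1}, {"x": 0.055, "y": 0.022, "z": 0.003, "ax": 0, "ay": 0, "az": -0.02, "jaw": -1}, {"x": 0.04, "y": 0.02, "z": 0.003, "ax": 0, "ay": 0, "az": -0.015, "jaw": -1}, {"x": 0.025, "y": 0.015, "z": 0.003, "ax": 0, "ay": 0, "az": -0.01, "jaw": -1}, {"x": 0.012, "y": 0.007, "z": 0.003, "ax": 0, "ay": 0, "az": -0.005, "jaw": -1}]}}

```text
t: 16.6
tcp_pos: [507.2, 228.7, 129.1]
orientation: [0.012, 0.425, 0.905, 0.004]
contact_force: [-0.1, -0.2, 0.7]
width: 85.3
```

```bash
python3 plan.py -1 523,209.5,105,2.23,4
```

```text
t 16.6 tcp [507.2 228.7 129.1] w 85.3 F [-0.1 -0.2  0.7]
4
[-0.012, -0.0, 0.012, 0.001, 0.001, 0.003]
[-0.012, -0.0, 0.012, 0.001, 0.001, 0.003]
[-0.012, 0.0, 0.012, 0.001, 0.001, 0.003]
[-0.012, 0.0, 0.012, 0.001, 0.001, 0.003]
```

Call:
{"api": "carry_out", "payload": {"commands": [{"x": -0.008, "y": 0, "z": 0.01, "ax": 0.001, "ay": 0.001, "az": 0.003, "jaw": -1}, {"x": -0.01, "y": 0, "z": 0.01, "ax": 0.001, "ay": 0.001, "az": 0.003, "jaw": -1}, {"x": -0.01, "y": 0, "z": 0.01, "ax": 0.001, "ay": 0.001, "az": 0.003, "jaw": -1}, {"x": -0.008, "y": 0, "z": 0.01, "ax": 0.001, "ay": 0.001, "az": 0.003, "jaw": -1}, {"x": 0, "y": 0, "z": 0.005, "ax": 0, "ay": 0, "az": 0, "jaw": -1}, {"x": 0, "y": 0, "z": 0, "ax": 0, "ay": 0, "az": 0, "jaw": -1}, {"x": 0, "y": 0, "z": 0, "ax": 0, "ay": 0, "az": 0, "jaw": -1}, {"x": 0, "y": 0, "z": 0, "ax": 0, "ay": 0, "az": 0, "jaw": -1}, {"x": 0, "y": 0, "z": 0, "ax": 0, "ay": 0, "az": 0, "jaw": -1}, {"x": 0, "y": 0, "z": 0, "ax": 0, "ay": 0, "az": 0, "jaw": -1}]}}

```text
t: 17.6
tcp_pos: [520.9, 207.9, 104.1]
orientation: [0.003, 0.447, 0.894, -0.001]
contact_force: [-0.9, -0.3, 0.3]
width: 85.3
```

```bash
python3 plan.py -1 523,209.5,36,2.23,6; python3 - <<'E'
from station import get_image,bot
import cv2
s=get_image("scene")[:,:,::-1]
cv2.imwrite("pics/b1.png",cv2.resize(s[230:400,290:500],(741,600)))
E
```

```text
t 17.6 tcp [520.9 207.9 104.1] w 85.3 F [-0.9 -0.3  0.3]
6
[0.0, 0.001, 0.023, 0.0, 0.0, -0.001]
[0.0, 0.001, 0.023, 0.0, 0.0, -0.001]
[0.0, 0.001, 0.023, 0.0, 0.0, -0.001]
[0.0, 0.001, 0.023, 0.0, 0.0, -0.001]
[0.0, 0.001, 0.023, 0.0, 0.0, -0.001]
[0.0, 0.001, 0.023, 0.0, 0.0, -0.001]
```

View pics/b1.png

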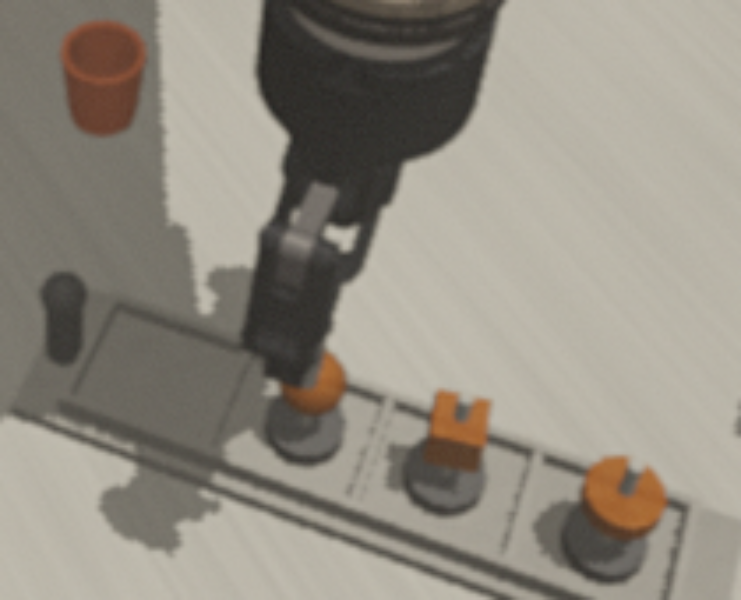

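Call:
{"api": "carry_out", "payload": {"commands": [{"x": 0.001, "y": 0.001, "z": 0.018, "ax": 0, "ay": 0, "az": -0.001, "jaw": -1}, {"x": 0.001, "y": 0.001, "z": 0.02, "ax": 0, "ay": 0, "az": -0.001, "jaw": -1}, {"x": 0.001, "y": 0.001, "z": 0.02, "ax": 0, "ay": 0, "az": -0.001, "jaw": -1}, {"x": 0.001, "y": 0.001, "z": 0.02, "ax": 0, "ay": 0, "az": -0.001, "jaw": -1}, {"x": 0, "y": 0.001, "z": 0.02, "ax": 0, "ay": 0, "az": 0, "jaw": -1}, {"x": 0, "y": 0, "z": 0.015, "ax": 0, "ay": 0, "az": 0, "jaw": -1}, {"x": 0, "y": 0, "z": 0.008, "ax": 0, "ay": 0, "az": 0, "jaw": -1}, {"x": 0, "y": 0, "z": 0.002, "ax": 0, "ay": 0, "az": 0, "jaw": -1}, {"x": 0, "y": 0, "z": 0, "ax": 0, "ay": 0, "az": 0, "jaw": -1}, {"x": 0, "y": 0, "z": 0, "ax": 0, "ay": 0, "az": 0, "jaw": -0.5}]}}

```text
t: 18.65
tcp_pos: [521.2, 211.4, 36.0]
orientation: [0.002, 0.441, 0.898, -0.002]
contact_force: [-1.3, -0.2, 0.2]
width: 73.2
```

```bash
python3 plan.py -1 523,209.5,35,2.23,1; python3 - <<'E'
from station import get_image,bot
import cv2
s=get_image("scene")[:,:,::-1]
cv2.imwrite("pics/b2.png",cv2.resize(s[230:400,290:500],(741,600)))
E
```

```text
t 18.65 tcp [521.2 211.4  36. ] w 73.2 F [-1.3 -0.2  0.2]
1
[-0.005, 0.001, 0.002, -0.0, 0.002, -0.0]
```

View pics/b2.png

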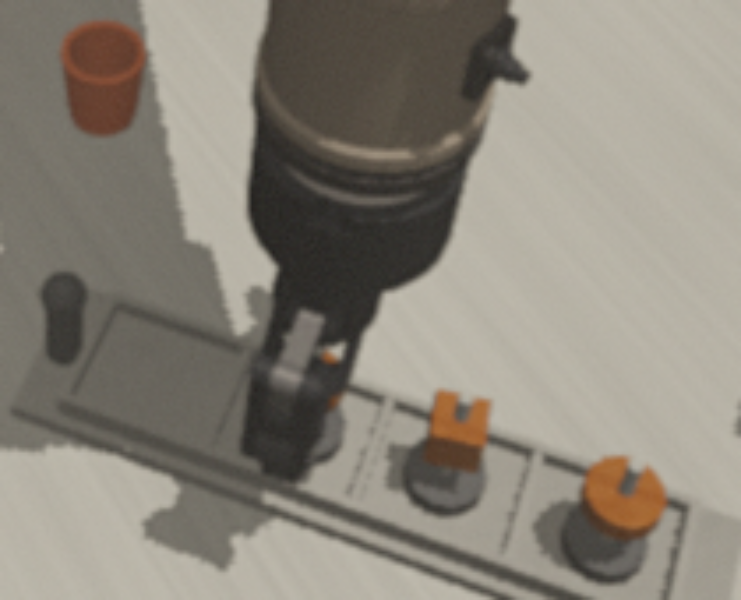

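Call:
{"api": "carry_out", "payload": {"commands": [{"x": 0, "y": 0, "z": 0.004, "ax": 0, "ay": 0.001, "az": 0, "jaw": -0.2}, {"x": 0, "y": 0, "z": 0, "ax": 0, "ay": 0, "az": 0, "jaw": 0.1}, {"x": 0, "y": 0, "z": 0, "ax": 0, "ay": 0, "az": 0, "jaw": 0.2}, {"x": 0, "y": 0, "z": 0, "ax": 0, "ay": 0, "az": 0, "jaw": 0.3}, {"x": 0, "y": 0, "z": 0, "ax": 0, "ay": 0, "az": 0, "jaw": 0.4}, {"x": 0, "y": 0, "z": 0, "ax": 0, "ay": 0, "az": 0, "jaw": 0.5}, {"x": 0, "y": 0, "z": 0, "ax": 0, "ay": 0, "az": 0, "jaw": 0.6}, {"x": 0, "y": 0, "z": 0, "ax": 0, "ay": 0, "az": 0, "jaw": 1}, {"x": 0, "y": 0, "z": 0, "ax": 0, "ay": 0, "az": 0, "jaw": 1}, {"x": 0, "y": 0, "z": 0, "ax": 0, "ay": 0, "az": 0, "jaw": 1}], "newtons": 30}}

```text
t: 19.7
tcp_pos: [522.0, 211.5, 35.2]
orientation: [0.001, 0.441, 0.898, -0.0]
contact_force: [-0.1, -0.2, 0.7]
width: 25.7
```

```bash
python3 - <<'E'
from station import get_image,bot
import cv2
s=get_image("scene")[:,:,::-1]
cv2.imwrite("pics/b3.png",cv2.resize(s[280:380,320:440],(720,600),interpolation=cv2.INTER_CUBIC))
E
```

```text
(no output)
```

View pics/b3.png

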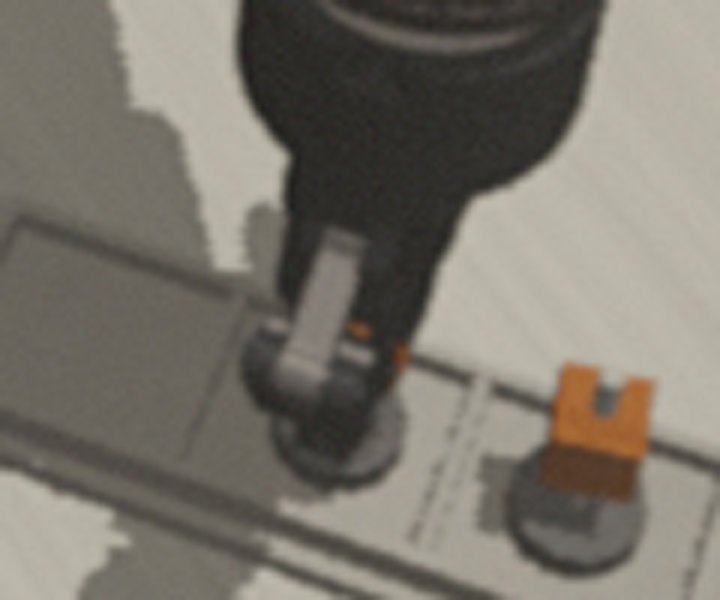

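Call:
{"api": "carry_out", "payload": {"commands": [{"x": 0, "y": 0, "z": -0.01, "ax": 0, "ay": 0, "az": 0, "jaw": 1}, {"x": 0, "y": 0, "z": -0.02, "ax": 0, "ay": 0, "az": 0, "jaw": 1}, {"x": 0, "y": 0, "z": -0.035, "ax": 0, "ay": 0, "az": 0, "jaw": 1}, {"x": 0, "y": 0, "z": -0.04, "ax": 0, "ay": 0, "az": 0, "jaw": 1}, {"x": 0, "y": 0, "z": -0.04, "ax": 0, "ay": 0, "az": 0, "jaw": 1}, {"x": 0, "y": 0, "z": -0.035, "ax": 0, "ay": 0, "az": 0, "jaw": 1}, {"x": 0, "y": 0, "z": -0.02, "ax": 0, "ay": 0, "az": 0, "jaw": 1}, {"x": 0, "y": 0, "z": -0.01, "ax": 0, "ay": 0, "az": 0, "jaw": 1}, {"x": 0, "y": 0, "z": 0, "ax": 0, "ay": 0, "az": 0, "jaw": 1}, {"x": 0, "y": 0, "z": 0, "ax": 0, "ay": 0, "az": 0, "jaw": 1}], "newtons": 40}}

```text
t: 20.75
tcp_pos: [520.7, 211.4, 147.3]
orientation: [0.001, 0.44, 0.898, -0.001]
contact_force: [0.1, 0.5, -0.5]
width: 26.0
```

```bash
python3 plan.py 1 550,-50,147,1.65,10;python3 - <<'E'
from station import get_image,bot
import cv2
s=get_image("scene")[:,:,::-1]
cv2.imwrite("pics/b4.png",cv2.resize(s[230:370,290:458],(720,600),interpolation=cv2.INTER_CUBIC))
E
```

```text
t 20.75 tcp [520.7 211.4 147.3] w 26.0 F [ 0.1  0.5 -0.5]
10
[-0.045, -0.027, 0.0, 0.0, 0.0, 0.018]
[-0.046, -0.025, 0.0, 0.0, 0.0, 0.018]
[-0.048, -0.022, 0.0, 0.0, 0.0, 0.018]
[-0.049, -0.019, 0.0, 0.0, 0.0, 0.018]
[-0.05, -0.016, 0.0, 0.0, 0.0, 0.018]
[-0.051, -0.013, 0.0, 0.0, 0.0, 0.018]
[-0.052, -0.01, 0.0, 0.0, 0.0, 0.018]
[-0.052, -0.007, 0.0, 0.0, 0.0, 0.018]
[-0.052, -0.004, 0.0, 0.0, 0.0, 0.018]
[-0.053, -0.001, 0.0, 0.0, 0.0, 0.018]
```

View pics/b4.png

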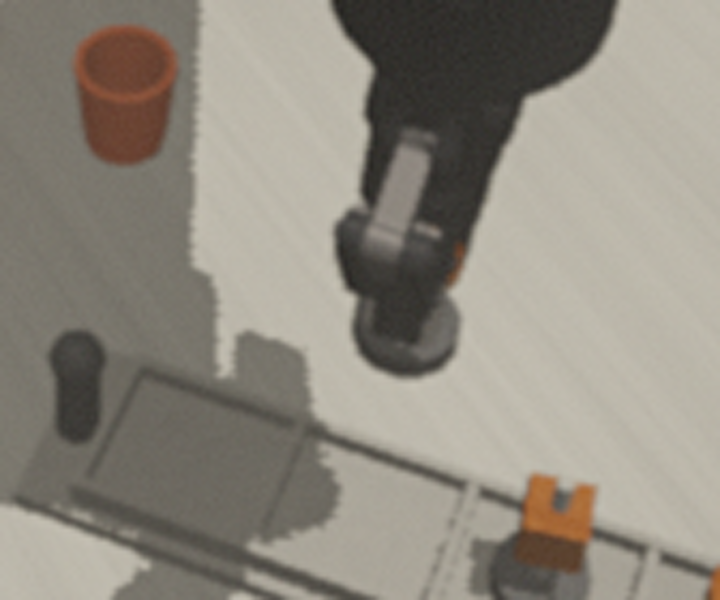

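Call:
{"api": "carry_out", "payload": {"commands": [{"x": -0.012, "y": -0.008, "z": 0, "ax": 0, "ay": 0, "az": 0.006, "jaw": 1}, {"x": -0.025, "y": -0.015, "z": 0, "ax": 0, "ay": 0, "az": 0.012, "jaw": 1}, {"x": -0.038, "y": -0.022, "z": 0, "ax": 0, "ay": 0, "az": 0.018, "jaw": 1}, {"x": -0.048, "y": -0.022, "z": 0, "ax": 0, "ay": 0, "az": 0.02, "jaw": 1}, {"x": -0.049, "y": -0.02, "z": 0, "ax": 0, "ay": 0, "az": 0.02, "jaw": 1}, {"x": -0.05, "y": -0.017, "z": 0, "ax": 0, "ay": 0, "az": 0.02, "jaw": 1}, {"x": -0.051, "y": -0.014, "z": 0, "ax": 0, "ay": 0, "az": 0.02, "jaw": 1}, {"x": -0.052, "y": -0.011, "z": 0, "ax": 0, "ay": 0, "az": 0.02, "jaw": 1}, {"x": -0.052, "y": -0.008, "z": 0, "ax": 0, "ay": 0, "az": 0.02, "jaw": 1}, {"x": -0.052, "y": -0.005, "z": 0, "ax": 0, "ay": 0, "az": 0.02, "jaw": 1}]}}

```text
t: 21.8
tcp_pos: [533.4, -32.8, 142.6]
orientation: [-0.002, 0.683, 0.731, -0.004]
contact_force: [0.0, -0.6, -0.8]
width: 25.5
```

```bash
python3 plan.py 1 510.8,-256.7,145,1.015,10
```

```text
t 21.8 tcp [533.4 -32.8 142.6] w 25.5 F [ 0.  -0.6 -0.8]
10
[-0.044, -0.008, -0.0, -0.0, 0.0, 0.02]
[-0.045, -0.005, -0.0, -0.0, 0.0, 0.02]
[-0.045, -0.002, -0.0, -0.0, 0.0, 0.02]
[-0.045, 0.001, -0.0, -0.0, 0.0, 0.02]
[-0.045, 0.004, -0.0, -0.0, 0.0, 0.02]
[-0.045, 0.006, -0.0, -0.0, 0.0, 0.02]
[-0.044, 0.009, -0.0, -0.0, 0.0, 0.02]
[-0.043, 0.012, -0.0, -0.0, 0.0, 0.02]
[-0.043, 0.015, -0.0, -0.0, 0.0, 0.02]
[-0.042, 0.017, -0.0, -0.0, 0.0, 0.02]
```

Call:
{"api": "carry_out", "payload": {"commands": [{"x": -0.05, "y": -0.007, "z": 0, "ax": 0, "ay": 0, "az": 0.022, "jaw": 1}, {"x": -0.05, "y": -0.004, "z": 0, "ax": 0, "ay": 0, "az": 0.022, "jaw": 1}, {"x": -0.05, "y": -0.001, "z": 0, "ax": 0, "ay": 0, "az": 0.022, "jaw": 1}, {"x": -0.05, "y": 0.002, "z": 0, "ax": 0, "ay": 0, "az": 0.022, "jaw": 1}, {"x": -0.048, "y": 0.005, "z": 0, "ax": 0, "ay": 0, "az": 0.022, "jaw": 1}, {"x": -0.048, "y": 0.009, "z": 0, "ax": 0, "ay": 0, "az": 0.022, "jaw": 1}, {"x": -0.043, "y": 0.011, "z": 0, "ax": 0, "ay": 0, "az": 0.02, "jaw": 1}, {"x": -0.033, "y": 0.01, "z": 0, "ax": 0, "ay": 0, "az": 0.015, "jaw": 1}, {"x": -0.02, "y": 0.008, "z": 0, "ax": 0, "ay": 0, "az": 0.01, "jaw": 1}, {"x": -0.008, "y": 0.004, "z": 0, "ax": 0, "ay": 0, "az": 0.004, "jaw": 1}]}}

```text
t: 22.8
tcp_pos: [502.1, -258.7, 141.2]
orientation: [-0.001, 0.875, 0.484, -0.008]
contact_force: [0.2, 0.0, -0.6]
width: 25.7
```

```bash
python3 plan.py 1 510.8,-256.7,95,1.015,4
```

```text
t 22.8 tcp [ 502.1 -258.7  141.2] w 25.7 F [ 0.2  0.  -0.6]
4
[0.003, 0.003, 0.023, -0.001, 0.001, -0.0]
[0.003, 0.003, 0.023, -0.001, 0.001, -0.0]
[0.003, 0.003, 0.023, -0.001, 0.001, -0.0]
[0.003, 0.003, 0.023, -0.001, 0.001, -0.0]
```

Call:
{"api": "carry_out", "payload": {"commands": [{"x": 0.003, "y": 0.004, "z": 0.01, "ax": -0.001, "ay": 0.001, "az": 0, "jaw": 1}, {"x": 0.003, "y": 0.004, "z": 0.015, "ax": -0.001, "ay": 0.001, "az": 0, "jaw": 1}, {"x": 0.003, "y": 0.003, "z": 0.015, "ax": -0.001, "ay": 0.001, "az": 0, "jaw": 1}, {"x": 0.002, "y": 0.002, "z": 0.015, "ax": -0.001, "ay": 0.001, "az": 0, "jaw": 1}, {"x": 0, "y": 0, "z": 0.015, "ax": 0, "ay": 0, "az": 0, "jaw": 1}, {"x": 0, "y": 0, "z": 0.015, "ax": 0, "ay": 0, "az": 0, "jaw": 1}, {"x": 0, "y": 0, "z": 0.01, "ax": 0, "ay": 0, "az": 0, "jaw": 1}, {"x": 0, "y": 0, "z": 0.005, "ax": 0, "ay": 0, "az": 0, "jaw": 1}, {"x": 0, "y": 0, "z": 0, "ax": 0, "ay": 0, "az": 0, "jaw": 1}, {"x": 0, "y": 0, "z": 0, "ax": 0, "ay": 0, "az": 0, "jaw": 1}]}}

```text
t: 23.8
tcp_pos: [512.2, -252.5, 85.4]
orientation: [0.0, 0.873, 0.487, 0.002]
contact_force: [1.0, -0.1, -1.3]
width: 25.9
```

```bash
python3 plan.py 1 510.8,-256.7,40,1.015,4;  python3 - <<'E'
from station import get_image,bot
import cv2
s=get_image("scene")[:,:,::-1]
cv2.imwrite("pics/b5.png",cv2.resize(s[90:210,190:334],(720,600),interpolation=cv2.INTER_CUBIC))
E
```

```text
t 23.8 tcp [ 512.2 -252.5   85.4] w 25.9 F [ 1.  -0.1 -1.3]
4
[-0.002, 0.0, 0.023, 0.0, -0.0, 0.0]
[-0.002, 0.0, 0.023, 0.0, -0.0, 0.0]
[-0.002, 0.0, 0.023, 0.0, -0.0, 0.0]
[-0.002, 0.001, 0.023, 0.0, -0.0, 0.0]
```

View pics/b5.png

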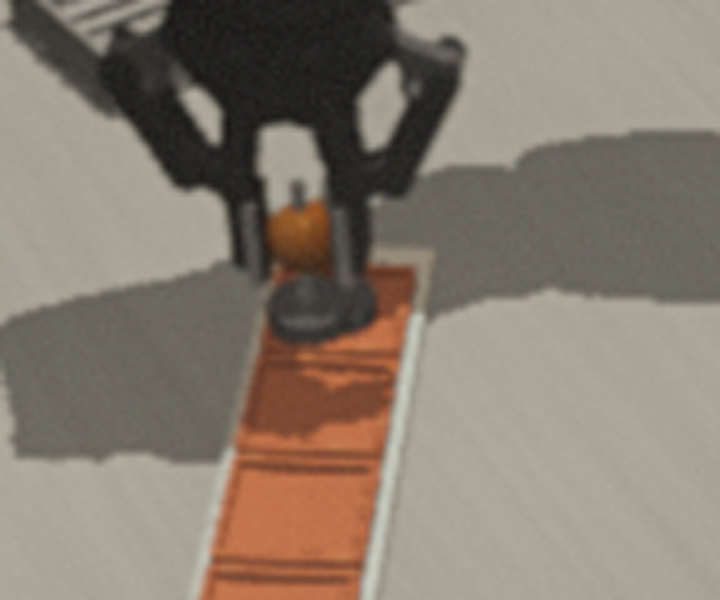

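```bash
python3 - <<'E'
from h import *
f=lambda x,y:(190+(x+.5)/5-.5,90+(y+.5)/5-.5)
print(onz('scene',f(308,308),66.5),onz('scene',f(300,233),101))
for t in [(510.8,-256.7,14)]:print((proj('scene',t)[0]-[190,90])*5)
print([onz('scene',f(*p),18).round(1) for p in [(262,362),(399,366),(380,455),(242,452)]])
E
```

```text
[ 510.53272214 -257.43257302   66.5       ] [ 509.94368195 -259.10480292  101.        ]
[317.05083754 410.67693582]
[array([ 519.7, -293.2,   18. ]), array([ 471.2, -263.6,   18. ]), array([ 502.1, -216.6,   18. ]), array([ 549.5, -244.7,   18. ])]
```

Call:
{"api": "carry_out", "payload": {"commands": [{"x": 0, "y": 0, "z": 0.01, "ax": 0, "ay": 0, "az": 0, "jaw": 1}, {"x": 0, "y": 0, "z": 0.015, "ax": 0, "ay": 0, "az": 0, "jaw": 1}, {"x": 0, "y": 0, "z": 0.015, "ax": 0, "ay": 0, "az": 0, "jaw": 1}, {"x": 0, "y": 0, "z": 0.015, "ax": 0, "ay": 0, "az": 0, "jaw": 1}, {"x": 0, "y": 0, "z": 0.012, "ax": 0, "ay": 0, "az": 0, "jaw": 1}, {"x": 0, "y": 0, "z": 0.007, "ax": 0, "ay": 0, "az": 0, "jaw": 1}, {"x": 0, "y": 0, "z": 0.003, "ax": 0, "ay": 0, "az": 0, "jaw": 1}, {"x": 0, "y": 0, "z": 0, "ax": 0, "ay": 0, "az": 0, "jaw": 1}, {"x": 0, "y": 0, "z": 0, "ax": 0, "ay": 0, "az": 0, "jaw": 1}, {"x": 0, "y": 0, "z": 0, "ax": 0, "ay": 0, "az": 0, "jaw": 1}]}}

```text
t: 24.85
tcp_pos: [512.7, -252.8, 43.9]
orientation: [0.001, 0.873, 0.487, 0.002]
contact_force: [0.1, 0.1, -0.4]
width: 25.5
```

```bash
python3 plan.py 1 512,-252,37,1.015,4;  python3 - <<'E'
from station import get_image,bot
import cv2
s=get_image("scene")[:,:,::-1]
cv2.imwrite("pics/b6.png",cv2.resize(s[90:210,190:334],(720,600),interpolation=cv2.INTER_CUBIC))
E
```

```text
t 24.85 tcp [ 512.7 -252.8   43.9] w 25.5 F [ 0.1  0.1 -0.4]
4
[0.0, -0.001, 0.003, 0.0, -0.0, 0.0]
[0.0, -0.001, 0.003, 0.0, -0.0, 0.0]
[0.0, -0.001, 0.003, 0.0, -0.0, 0.0]
[0.0, -0.001, 0.003, 0.0, -0.0, 0.0]
```

View pics/b6.png

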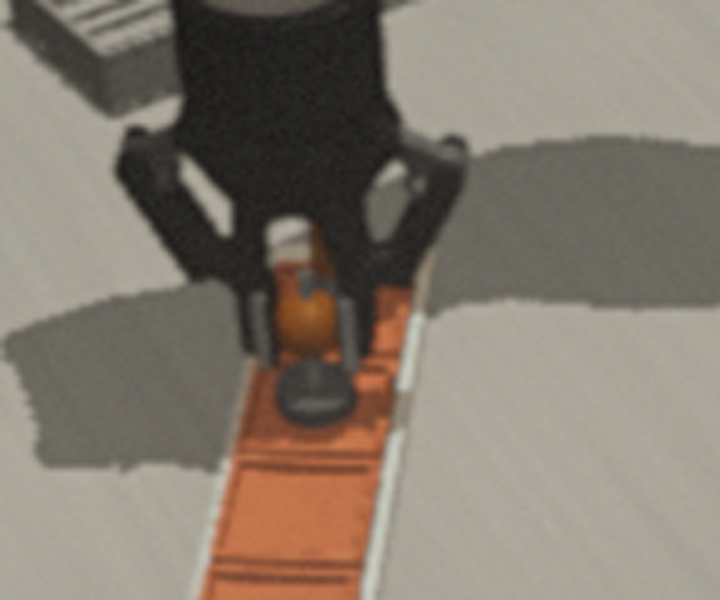

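Call:
{"api": "carry_out", "payload": {"commands": [{"x": 0.002, "y": -0.001, "z": 0.003, "ax": 0, "ay": 0, "az": 0, "jaw": 1}, {"x": 0.002, "y": -0.001, "z": 0.003, "ax": 0, "ay": 0, "az": 0, "jaw": 1}, {"x": 0.002, "y": -0.001, "z": 0.003, "ax": 0, "ay": 0, "az": 0, "jaw": 1}, {"x": 0, "y": 0, "z": 0.003, "ax": 0, "ay": 0, "az": 0, "jaw": 1}, {"x": 0, "y": 0, "z": 0.002, "ax": 0, "ay": 0, "az": 0, "jaw": 1}, {"x": 0, "y": 0, "z": 0.001, "ax": 0, "ay": 0, "az": 0, "jaw": 1}, {"x": 0, "y": 0, "z": 0, "ax": 0, "ay": 0, "az": 0, "jaw": 1}, {"x": 0, "y": 0, "z": 0, "ax": 0, "ay": 0, "az": 0, "jaw": 1}, {"x": 0, "y": 0, "z": 0, "ax": 0, "ay": 0, "az": 0, "jaw": 1}, {"x": 0, "y": 0, "z": 0, "ax": 0, "ay": 0, "az": 0, "jaw": 1}]}}

```text
t: 25.9
tcp_pos: [513.5, -249.3, 36.3]
orientation: [0.001, 0.873, 0.487, 0.002]
contact_force: [-0.1, 0.3, -0.2]
width: 25.2
```

```bash
 python3 - <<'E'
from station import get_image,bot
import cv2
s=get_image("scene")[:,:,::-1]
cv2.imwrite("pics/b7.png",cv2.resize(s[90:210,190:334],(720,600),interpolation=cv2.INTER_CUBIC))
o=bot.observe();print(o['contact_force'])
E
```

```text
[-0.06806395 -0.31127656 -0.10397008]
```

View pics/b7.png

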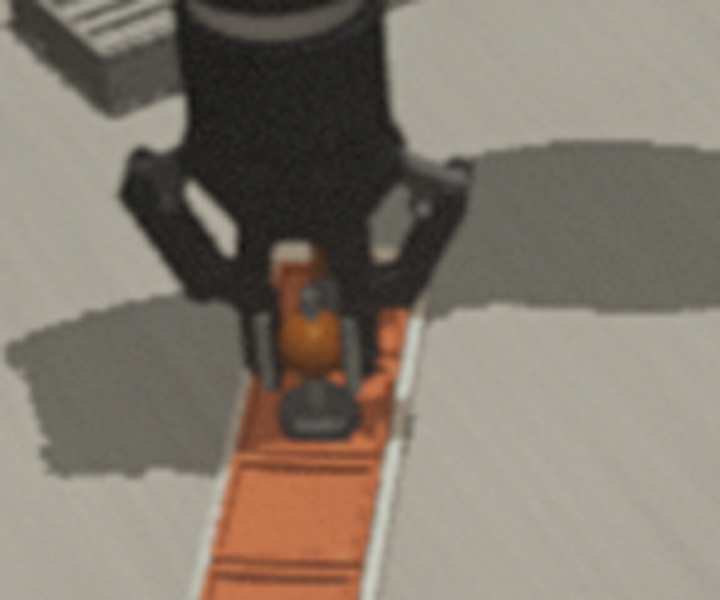

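Call:
{"api": "carry_out", "payload": {"commands": [{"x": 0, "y": 0, "z": 0.001, "ax": 0, "ay": 0, "az": 0, "jaw": 0.4}, {"x": 0, "y": 0, "z": 0, "ax": 0, "ay": 0, "az": 0, "jaw": 0.2}, {"x": 0, "y": 0, "z": 0, "ax": 0, "ay": 0, "az": 0, "jaw": -0.1}, {"x": 0, "y": 0, "z": 0, "ax": 0, "ay": 0, "az": 0, "jaw": -0.5}, {"x": 0, "y": 0, "z": 0, "ax": 0, "ay": 0, "az": 0, "jaw": -1}, {"x": 0, "y": 0, "z": 0, "ax": 0, "ay": 0, "az": 0, "jaw": -1}, {"x": 0, "y": 0, "z": 0, "ax": 0, "ay": 0, "az": 0, "jaw": -1}, {"x": 0, "y": 0, "z": 0, "ax": 0, "ay": 0, "az": 0, "jaw": -1}, {"x": 0, "y": 0, "z": -0.01, "ax": 0, "ay": 0, "az": 0, "jaw": -1}, {"x": 0, "y": 0, "z": -0.03, "ax": 0, "ay": 0, "az": 0, "jaw": -1}]}}

```text
t: 26.95
tcp_pos: [512.4, -248.9, 55.5]
orientation: [-0.0, 0.873, 0.487, 0.001]
contact_force: [0.2, 0.3, 0.2]
width: 85.5
```

```bash
 python3 - <<'E'
from station import get_image,bot
import cv2
s=get_image("scene")[:,:,::-1]
cv2.imwrite("pics/b8.png",cv2.resize(s[90:210,190:334],(720,600),interpolation=cv2.INTER_CUBIC))
E
python3 plan.py -1 513,-249,130,1.015,2 540,-30,145,1.7,8
```

```text
t 27.0 tcp [ 514.3 -249.7   58.7] w 85.5 F [-0.1 -0.4  1.7]
10
[0.0, -0.001, -0.071, 0.001, -0.001, 0.0]
[0.0, -0.001, -0.071, 0.001, -0.001, 0.0]
[0.05, -0.023, -0.004, 0.0, 0.0, -0.027]
[0.052, -0.019, -0.004, 0.0, 0.0, -0.027]
[0.053, -0.014, -0.004, 0.0, 0.0, -0.027]
[0.054, -0.01, -0.004, 0.0, 0.0, -0.027]
[0.055, -0.005, -0.004, 0.0, 0.0, -0.027]
[0.055, -0.0, -0.004, 0.0, 0.0, -0.027]
[0.055, 0.004, -0.004, 0.0, 0.0, -0.027]
[0.054, 0.009, -0.004, 0.0, 0.0, -0.027]
```

View pics/b8.png

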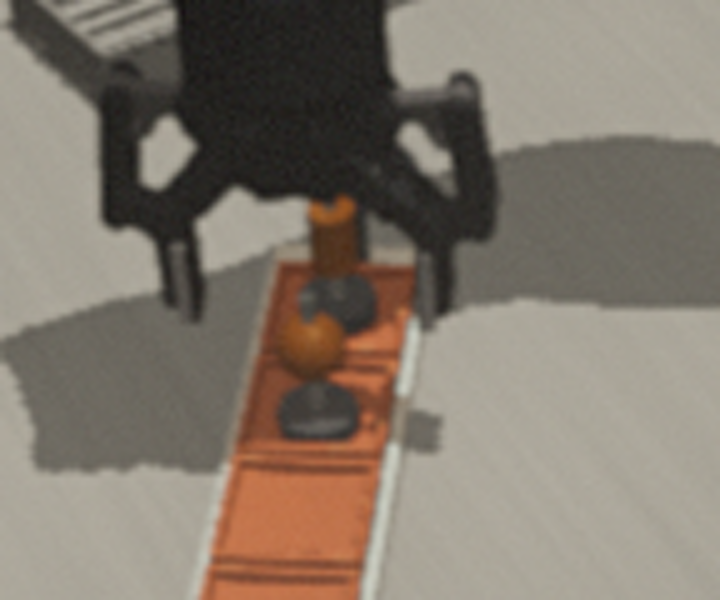

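Call:
{"api": "carry_out", "payload": {"commands": [{"x": 0, "y": 0, "z": -0.065, "ax": 0, "ay": 0, "az": 0, "jaw": -1}, {"x": 0, "y": 0, "z": -0.07, "ax": 0, "ay": 0, "az": 0, "jaw": -1}, {"x": 0.05, "y": -0.02, "z": -0.005, "ax": 0, "ay": 0, "az": -0.025, "jaw": -1}, {"x": 0.06, "y": -0.018, "z": -0.005, "ax": 0, "ay": 0, "az": -0.027, "jaw": -1}, {"x": 0.06, "y": -0.014, "z": -0.005, "ax": 0, "ay": 0, "az": -0.027, "jaw": -1}, {"x": 0.06, "y": -0.01, "z": 0, "ax": 0, "ay": 0, "az": -0.027, "jaw": -1}, {"x": 0.06, "y": -0.005, "z": 0, "ax": 0, "ay": 0, "az": -0.027, "jaw": -1}, {"x": 0.06, "y": 0, "z": 0, "ax": 0, "ay": 0, "az": -0.027, "jaw": -1}, {"x": 0.06, "y": 0.004, "z": 0, "ax": 0, "ay": 0, "az": -0.027, "jaw": -1}, {"x": 0.06, "y": 0.009, "z": 0, "ax": 0, "ay": 0, "az": -0.027, "jaw": -1}]}}

```text
t: 28.0
tcp_pos: [544.8, 4.4, 139.5]
orientation: [0.005, 0.646, 0.763, 0.003]
contact_force: [0.8, 0.6, 0.9]
width: 85.5
```

```bash
python3 plan.py -1 486,257.5,130,2.36,10
```

```text
t 28.0 tcp [544.8   4.4 139.5] w 85.5 F [0.8 0.6 0.9]
10
[0.052, -0.003, 0.002, 0.0, 0.0, -0.02]
[0.052, -0.0, 0.002, 0.0, 0.0, -0.02]
[0.052, 0.003, 0.002, 0.0, 0.0, -0.02]
[0.052, 0.006, 0.002, 0.0, 0.0, -0.02]
[0.051, 0.01, 0.002, 0.0, 0.0, -0.02]
[0.05, 0.013, 0.002, 0.0, 0.0, -0.02]
[0.049, 0.016, 0.002, 0.0, 0.0, -0.02]
[0.048, 0.019, 0.002, 0.0, 0.0, -0.02]
[0.047, 0.022, 0.002, 0.0, 0.0, -0.02]
[0.046, 0.025, 0.002, 0.0, 0.0, -0.02]
```

Call:
{"api": "carry_out", "payload": {"commands": [{"x": 0.06, "y": -0.003, "z": 0.002, "ax": 0, "ay": 0, "az": -0.023, "jaw": -1}, {"x": 0.06, "y": 0, "z": 0.002, "ax": 0, "ay": 0, "az": -0.023, "jaw": -1}, {"x": 0.06, "y": 0.004, "z": 0.002, "ax": 0, "ay": 0, "az": -0.023, "jaw": -1}, {"x": 0.058, "y": 0.008, "z": 0.002, "ax": 0, "ay": 0, "az": -0.023, "jaw": -1}, {"x": 0.056, "y": 0.012, "z": 0.002, "ax": 0, "ay": 0, "az": -0.022, "jaw": -1}, {"x": 0.053, "y": 0.015, "z": 0.002, "ax": 0, "ay": 0, "az": -0.021, "jaw": -1}, {"x": 0.045, "y": 0.017, "z": 0.002, "ax": 0, "ay": 0, "az": -0.019, "jaw": -1}, {"x": 0.035, "y": 0.016, "z": 0.002, "ax": 0, "ay": 0, "az": -0.014, "jaw": -1}, {"x": 0.022, "y": 0.012, "z": 0.002, "ax": 0, "ay": 0, "az": -0.01, "jaw": -1}, {"x": 0.01, "y": 0.005, "z": 0.002, "ax": 0, "ay": 0, "az": -0.004, "jaw": -1}]}}

```text
t: 29.0
tcp_pos: [465.8, 266.3, 126.7]
orientation: [0.001, 0.367, 0.93, 0.004]
contact_force: [0.8, -0.4, -0.2]
width: 85.4
```

```bash
python3 plan.py -1 486,257.5,104,2.36,4
```

```text
t 29.0 tcp [465.8 266.3 126.7] w 85.4 F [ 0.8 -0.4 -0.2]
4
[-0.01, 0.004, 0.011, 0.001, 0.0, 0.002]
[-0.01, 0.004, 0.011, 0.001, 0.0, 0.002]
[-0.01, 0.004, 0.011, 0.001, 0.0, 0.002]
[-0.01, 0.004, 0.011, 0.001, 0.0, 0.002]
```

Call:
{"api": "carry_out", "payload": {"commands": [{"x": -0.008, "y": 0.004, "z": 0.01, "ax": 0.001, "ay": 0, "az": 0.002, "jaw": -1}, {"x": -0.01, "y": 0.004, "z": 0.01, "ax": 0.001, "ay": 0, "az": 0.002, "jaw": -1}, {"x": -0.009, "y": 0.004, "z": 0.01, "ax": 0, "ay": 0, "az": 0.002, "jaw": -1}, {"x": -0.007, "y": 0.003, "z": 0.01, "ax": 0, "ay": 0, "az": 0.001, "jaw": -1}, {"x": 0, "y": 0, "z": 0.005, "ax": 0, "ay": 0, "az": 0, "jaw": -1}, {"x": 0, "y": 0, "z": 0, "ax": 0, "ay": 0, "az": 0, "jaw": -1}, {"x": 0, "y": 0, "z": 0, "ax": 0, "ay": 0, "az": 0, "jaw": -1}, {"x": 0, "y": 0, "z": 0, "ax": 0, "ay": 0, "az": 0, "jaw": -1}, {"x": 0, "y": 0, "z": 0, "ax": 0, "ay": 0, "az": 0, "jaw": -1}, {"x": 0, "y": 0, "z": 0, "ax": 0, "ay": 0, "az": 0, "jaw": -1}]}}

```text
t: 30.0
tcp_pos: [485.7, 255.7, 101.1]
orientation: [0.0, 0.38, 0.925, -0.001]
contact_force: [-0.2, -0.3, -0.1]
width: 85.5
```

```bash
python3 plan.py -1 486,257.5,36,2.36,6; python3 - <<'E'
from station import get_image,bot
import cv2
s=get_image("scene")[:,:,::-1]
cv2.imwrite("pics/c1.png",cv2.resize(s[260:400,340:508],(720,600),interpolation=cv2.INTER_CUBIC))
E
```

```text
t 30.0 tcp [485.7 255.7 101.1] w 85.5 F [-0.2 -0.3 -0.1]
6
[0.0, 0.001, 0.022, -0.0, 0.0, 0.0]
[0.0, 0.001, 0.022, -0.0, 0.0, 0.0]
[0.0, 0.001, 0.022, -0.0, 0.0, 0.0]
[0.0, 0.001, 0.022, -0.0, 0.0, 0.0]
[0.0, 0.001, 0.022, -0.0, 0.0, 0.0]
[0.0, 0.001, 0.022, -0.0, 0.0, 0.0]
```

View pics/c1.png

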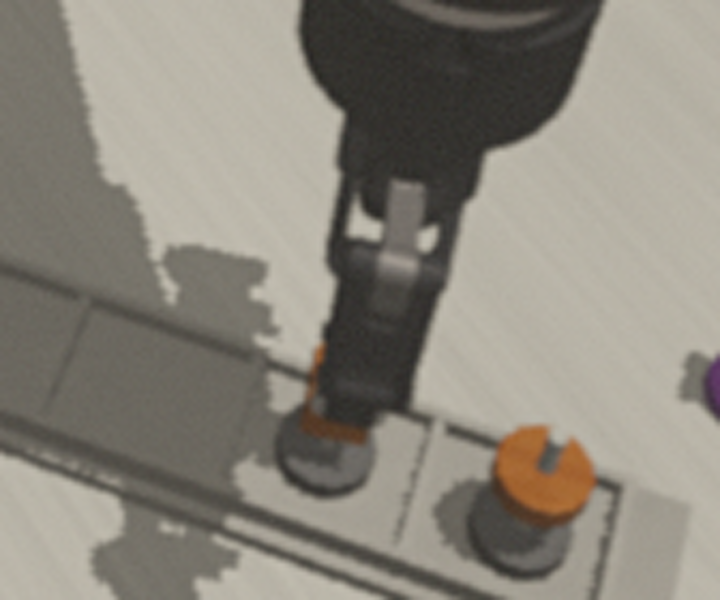

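Call:
{"api": "carry_out", "payload": {"commands": [{"x": 0, "y": 0.001, "z": 0.018, "ax": 0, "ay": 0, "az": 0, "jaw": -1}, {"x": 0, "y": 0.001, "z": 0.02, "ax": 0, "ay": 0, "az": 0, "jaw": -1}, {"x": 0, "y": 0.001, "z": 0.02, "ax": 0, "ay": 0, "az": 0, "jaw": -1}, {"x": 0, "y": 0.001, "z": 0.02, "ax": 0, "ay": 0, "az": 0, "jaw": -1}, {"x": 0, "y": 0, "z": 0.019, "ax": 0, "ay": 0, "az": 0, "jaw": -1}, {"x": 0, "y": 0, "z": 0.014, "ax": 0, "ay": 0, "az": 0, "jaw": -1}, {"x": 0, "y": 0, "z": 0.007, "ax": 0, "ay": 0, "az": 0, "jaw": -1}, {"x": 0, "y": 0, "z": 0.002, "ax": 0, "ay": 0, "az": 0, "jaw": -1}, {"x": 0, "y": 0, "z": 0, "ax": 0, "ay": 0, "az": 0, "jaw": -1}, {"x": 0, "y": 0, "z": 0, "ax": 0, "ay": 0, "az": 0, "jaw": -0.5}]}}

```text
t: 31.05
tcp_pos: [486.4, 257.2, 34.7]
orientation: [-0.0, 0.38, 0.925, -0.002]
contact_force: [0.1, -0.4, -0.7]
width: 73.1
```

```bash
python3 plan.py -1 486,257.5,36,2.36,1; python3 - <<'E'
from station import get_image,bot
import cv2
s=get_image("scene")[:,:,::-1]
cv2.imwrite("pics/c2.png",cv2.resize(s[260:400,340:508],(720,600),interpolation=cv2.INTER_CUBIC))
E
```

```text
t 31.05 tcp [486.4 257.2  34.7] w 73.1 F [ 0.1 -0.4 -0.7]
1
[0.001, -0.0, -0.003, -0.001, 0.0, 0.001]
```

View pics/c2.png

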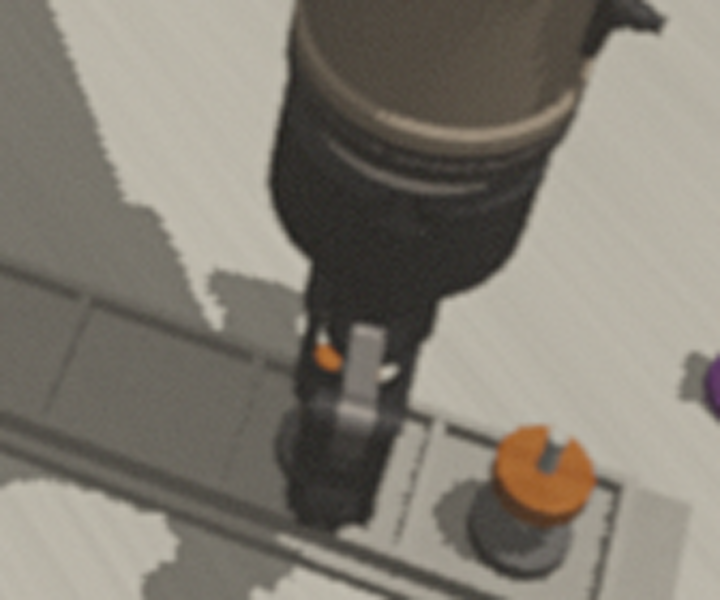

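```bash
python3 - <<'E'
from h import *
def px(P):return (proj('scene',P)[0]-[340,260])*720/168
f=lambda x,y:(340+(x+.5)*168/720-.5,260+(y+.5)*168/720-.5)
print(onz('scene',f(325,450),17)) # foot
s,c=np.sin(2.36),np.cos(2.36)
for w in(0,36,45): print(w,px([486.4+s*w,257.2-c*w,44]))
E
```

```text
[485.72303078 257.6268113   17.        ]
0 [332.6472968  406.89976208]
36 [316.76285663 502.53446226]
45 [312.62558706 527.44352613]
```

Call:
{"api": "carry_out", "payload": {"commands": [{"x": -0.003, "y": 0, "z": -0.001, "ax": 0, "ay": 0, "az": 0, "jaw": -0.2}, {"x": 0, "y": 0, "z": 0, "ax": 0, "ay": 0, "az": 0, "jaw": 0.1}, {"x": 0, "y": 0, "z": 0, "ax": 0, "ay": 0, "az": 0, "jaw": 0.2}, {"x": 0, "y": 0, "z": 0, "ax": 0, "ay": 0, "az": 0, "jaw": 0.3}, {"x": 0, "y": 0, "z": 0, "ax": 0, "ay": 0, "az": 0, "jaw": 0.4}, {"x": 0, "y": 0, "z": 0, "ax": 0, "ay": 0, "az": 0, "jaw": 0.5}, {"x": 0, "y": 0, "z": 0, "ax": 0, "ay": 0, "az": 0, "jaw": 0.6}, {"x": 0, "y": 0, "z": 0, "ax": 0, "ay": 0, "az": 0, "jaw": 1}, {"x": 0, "y": 0, "z": 0, "ax": 0, "ay": 0, "az": 0, "jaw": 1}, {"x": 0, "y": 0, "z": 0, "ax": 0, "ay": 0, "az": 0, "jaw": 1}], "newtons": 40}}

```text
t: 32.1
tcp_pos: [488.4, 256.1, 36.6]
orientation: [0.001, 0.38, 0.925, -0.001]
contact_force: [0.1, -0.4, 0.9]
width: 21.2
```

Width 21.2 matches the 22 mm cube. Lift.

Call:
{"api": "carry_out", "payload": {"commands": [{"x": 0, "y": 0, "z": -0.01, "ax": 0, "ay": 0, "az": 0, "jaw": 1}, {"x": 0, "y": 0, "z": -0.02, "ax": 0, "ay": 0, "az": 0, "jaw": 1}, {"x": 0, "y": 0, "z": -0.035, "ax": 0, "ay": 0, "az": 0, "jaw": 1}, {"x": 0, "y": 0, "z": -0.04, "ax": 0, "ay": 0, "az": 0, "jaw": 1}, {"x": 0, "y": 0, "z": -0.04, "ax": 0, "ay": 0, "az": 0, "jaw": 1}, {"x": 0, "y": 0, "z": -0.035, "ax": 0, "ay": 0, "az": 0, "jaw": 1}, {"x": 0, "y": 0, "z": -0.02, "ax": 0, "ay": 0, "az": 0, "jaw": 1}, {"x": 0, "y": 0, "z": -0.01, "ax": 0, "ay": 0, "az": 0, "jaw": 1}, {"x": 0, "y": 0, "z": 0, "ax": 0, "ay": 0, "az": 0, "jaw": 1}, {"x": 0, "y": 0, "z": 0, "ax": 0, "ay": 0, "az": 0, "jaw": 1}]}}

```text
t: 33.1
tcp_pos: [487.3, 256.4, 148.6]
orientation: [0.0, 0.379, 0.925, -0.001]
contact_force: [0.7, 0.3, -1.7]
width: 21.5
```

```bash
python3 plan.py 1 555,0,147,1.75,10;python3 - <<'E'
from station import get_image,bot
import cv2
s=get_image("scene")[:,:,::-1]
cv2.imwrite("pics/c3.png",cv2.resize(s[230:370,340:508],(720,600),interpolation=cv2.INTER_CUBIC))
E
```

```text
t 33.1 tcp [487.3 256.4 148.6] w 21.5 F [ 0.7  0.3 -1.7]
10
[-0.046, -0.027, 0.0, -0.0, 0.0, 0.02]
[-0.047, -0.024, 0.0, -0.0, 0.0, 0.02]
[-0.049, -0.021, 0.0, -0.0, 0.0, 0.02]
[-0.05, -0.018, 0.0, -0.0, 0.0, 0.02]
[-0.051, -0.015, 0.0, -0.0, 0.0, 0.02]
[-0.052, -0.012, 0.0, -0.0, 0.0, 0.02]
[-0.052, -0.009, 0.0, -0.0, 0.0, 0.02]
[-0.053, -0.006, 0.0, -0.0, 0.0, 0.02]
[-0.053, -0.002, 0.0, -0.0, 0.0, 0.02]
[-0.053, 0.001, 0.0, -0.0, 0.0, 0.02]
```

View pics/c3.png

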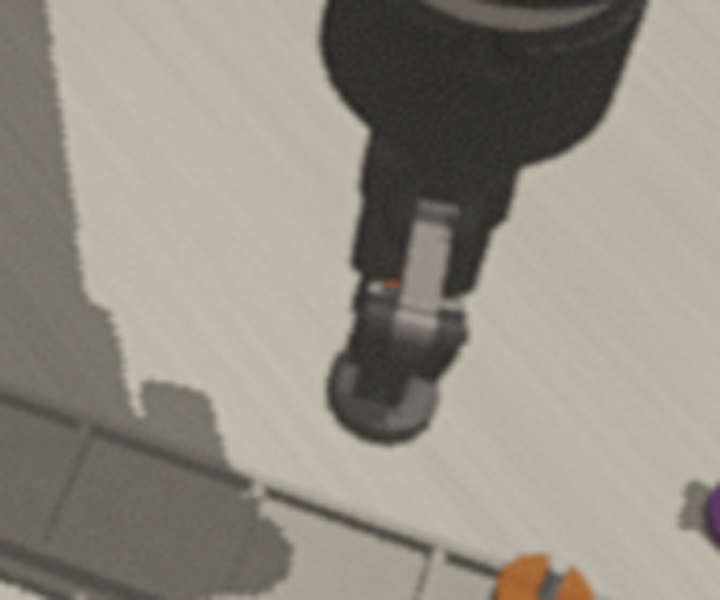

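Held, upright. Travel.

Call:
{"api": "carry_out", "payload": {"commands": [{"x": -0.012, "y": -0.008, "z": 0, "ax": 0, "ay": 0, "az": 0.006, "jaw": 1}, {"x": -0.025, "y": -0.015, "z": 0, "ax": 0, "ay": 0, "az": 0.012, "jaw": 1}, {"x": -0.038, "y": -0.022, "z": 0, "ax": 0, "ay": 0, "az": 0.018, "jaw": 1}, {"x": -0.048, "y": -0.022, "z": 0, "ax": 0, "ay": 0, "az": 0.022, "jaw": 1}, {"x": -0.049, "y": -0.02, "z": 0, "ax": 0, "ay": 0, "az": 0.022, "jaw": 1}, {"x": -0.05, "y": -0.018, "z": 0, "ax": 0, "ay": 0, "az": 0.022, "jaw": 1}, {"x": -0.051, "y": -0.016, "z": 0, "ax": 0, "ay": 0, "az": 0.022, "jaw": 1}, {"x": -0.052, "y": -0.014, "z": 0, "ax": 0, "ay": 0, "az": 0.022, "jaw": 1}, {"x": -0.052, "y": -0.012, "z": 0, "ax": 0, "ay": 0, "az": 0.022, "jaw": 1}, {"x": -0.052, "y": -0.01, "z": 0, "ax": 0, "ay": 0, "az": 0.022, "jaw": 1}]}}

```text
t: 34.15
tcp_pos: [522.0, 13.1, 144.2]
orientation: [-0.002, 0.65, 0.76, -0.005]
contact_force: [0.1, 0.1, -1.4]
width: 21.3
```

```bash
python3 plan.py 1 546.5,-196,145,1.015,10
```

```text
t 34.15 tcp [522.   13.1 144.2] w 21.3 F [ 0.1  0.1 -1.4]
10
[-0.042, -0.002, 0.0, -0.0, 0.0, 0.023]
[-0.042, 0.001, -0.0, -0.0, 0.0, 0.023]
[-0.042, 0.004, -0.0, -0.0, 0.0, 0.023]
[-0.041, 0.007, -0.0, -0.0, 0.0, 0.023]
[-0.041, 0.01, -0.0, -0.0, 0.0, 0.023]
[-0.04, 0.013, -0.0, -0.0, 0.0, 0.023]
[-0.039, 0.016, -0.0, -0.0, 0.0, 0.023]
[-0.038, 0.019, -0.0, -0.0, 0.0, 0.023]
[-0.036, 0.021, -0.0, -0.0, 0.0, 0.023]
[-0.035, 0.024, -0.0, -0.0, 0.0, 0.023]
```

Call:
{"api": "carry_out", "payload": {"commands": [{"x": -0.05, "y": -0.004, "z": 0, "ax": 0, "ay": 0, "az": 0.025, "jaw": 1}, {"x": -0.048, "y": 0.001, "z": 0, "ax": 0, "ay": 0, "az": 0.025, "jaw": 1}, {"x": -0.047, "y": 0.005, "z": 0, "ax": 0, "ay": 0, "az": 0.025, "jaw": 1}, {"x": -0.046, "y": 0.01, "z": 0, "ax": 0, "ay": 0, "az": 0.025, "jaw": 1}, {"x": -0.044, "y": 0.013, "z": 0, "ax": 0, "ay": 0, "az": 0.025, "jaw": 1}, {"x": -0.042, "y": 0.016, "z": 0, "ax": 0, "ay": 0, "az": 0.025, "jaw": 1}, {"x": -0.038, "y": 0.018, "z": 0, "ax": 0, "ay": 0, "az": 0.023, "jaw": 1}, {"x": -0.03, "y": 0.018, "z": 0, "ax": 0, "ay": 0, "az": 0.018, "jaw": 1}, {"x": -0.018, "y": 0.015, "z": 0, "ax": 0, "ay": 0, "az": 0.012, "jaw": 1}, {"x": -0.008, "y": 0.008, "z": 0, "ax": 0, "ay": 0, "az": 0.006, "jaw": 1}]}}

```text
t: 35.15
tcp_pos: [541.3, -205.8, 143.6]
orientation: [0.0, 0.876, 0.482, -0.008]
contact_force: [0.4, 0.5, -0.8]
width: 21.5
```

```bash
python3 plan.py 1 545.7,-198,95,1.015,4
```

```text
t 35.15 tcp [ 541.3 -205.8  143.6] w 21.5 F [ 0.4  0.5 -0.8]
4
[0.005, -0.0, 0.024, -0.001, 0.001, -0.001]
[0.005, -0.0, 0.024, -0.001, 0.001, -0.001]
[0.005, -0.0, 0.024, -0.001, 0.001, -0.001]
[0.005, -0.0, 0.024, -0.001, 0.001, -0.001]
```

Call:
{"api": "carry_out", "payload": {"commands": [{"x": 0.004, "y": 0, "z": 0.01, "ax": -0.001, "ay": 0.001, "az": -0.001, "jaw": 1}, {"x": 0.005, "y": 0, "z": 0.015, "ax": -0.001, "ay": 0.001, "az": -0.001, "jaw": 1}, {"x": 0.005, "y": 0, "z": 0.016, "ax": -0.001, "ay": 0.001, "az": -0.001, "jaw": 1}, {"x": 0.003, "y": 0, "z": 0.016, "ax": -0.001, "ay": 0.001, "az": 0, "jaw": 1}, {"x": 0, "y": 0, "z": 0.016, "ax": 0, "ay": 0, "az": 0, "jaw": 1}, {"x": 0, "y": 0, "z": 0.016, "ax": 0, "ay": 0, "az": 0, "jaw": 1}, {"x": 0, "y": 0, "z": 0.012, "ax": 0, "ay": 0, "az": 0, "jaw": 1}, {"x": 0, "y": 0, "z": 0.006, "ax": 0, "ay": 0, "az": 0, "jaw": 1}, {"x": 0, "y": 0, "z": 0, "ax": 0, "ay": 0, "az": 0, "jaw": 1}, {"x": 0, "y": 0, "z": 0, "ax": 0, "ay": 0, "az": 0, "jaw": 1}]}}

```text
t: 36.15
tcp_pos: [546.1, -193.5, 83.9]
orientation: [0.001, 0.872, 0.489, 0.002]
contact_force: [-0.2, -0.2, -1.0]
width: 21.0
```

```bash
python3 plan.py 1 545.7,-198,44,1.015,4;  python3 - <<'E'
from station import get_image,bot
import cv2
s=get_image("scene")[:,:,::-1]
cv2.imwrite("pics/c5.png",cv2.resize(s[110:230,180:324],(720,600),interpolation=cv2.INTER_CUBIC))
E
```

```text
t 36.15 tcp [ 546.1 -193.5   83.9] w 21.0 F [-0.2 -0.2 -1. ]
4
[-0.002, 0.001, 0.02, 0.0, -0.0, 0.001]
[-0.002, 0.001, 0.02, 0.0, -0.0, 0.001]
[-0.002, 0.001, 0.02, 0.0, -0.0, 0.001]
[-0.002, 0.001, 0.02, 0.0, -0.0, 0.001]
```

View pics/c5.png

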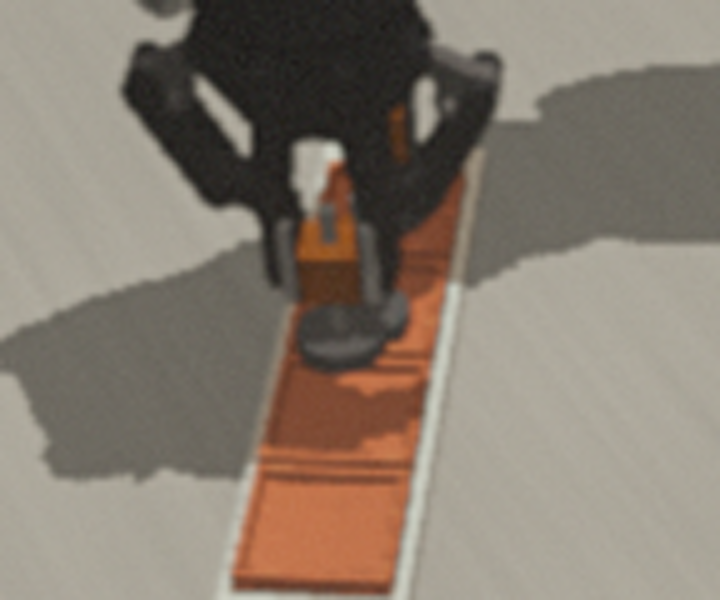

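Call:
{"api": "carry_out", "payload": {"commands": [{"x": -0.005, "y": 0, "z": 0.01, "ax": 0, "ay": 0, "az": 0, "jaw": 1}, {"x": -0.005, "y": 0, "z": 0.015, "ax": 0, "ay": 0, "az": 0, "jaw": 1}, {"x": -0.005, "y": 0, "z": 0.015, "ax": 0, "ay": 0, "az": 0, "jaw": 1}, {"x": -0.002, "y": 0, "z": 0.015, "ax": 0, "ay": 0, "az": 0, "jaw": 1}, {"x": 0, "y": 0, "z": 0.01, "ax": 0, "ay": 0, "az": 0, "jaw": 1}, {"x": 0, "y": 0, "z": 0.006, "ax": 0, "ay": 0, "az": 0, "jaw": 1}, {"x": 0, "y": 0, "z": 0.003, "ax": 0, "ay": 0, "az": 0, "jaw": 1}, {"x": 0, "y": 0, "z": 0, "ax": 0, "ay": 0, "az": 0, "jaw": 1}, {"x": 0, "y": 0, "z": 0, "ax": 0, "ay": 0, "az": 0, "jaw": 1}, {"x": 0, "y": 0, "z": 0, "ax": 0, "ay": 0, "az": 0, "jaw": 1}]}}

```text
t: 37.2
tcp_pos: [541.9, -201.9, 44.2]
orientation: [0.001, 0.872, 0.489, 0.002]
contact_force: [-0.2, -0.1, -0.2]
width: 21.0
```

```bash
python3 plan.py 1 541,-201,44,1.015,1;  python3 - <<'E'
from station import get_image,bot
import cv2
s=get_image("scene")[:,:,::-1]
cv2.imwrite("pics/c6.png",cv2.resize(s[110:230,180:324],(720,600),interpolation=cv2.INTER_CUBIC))
E
```

```text
t 37.2 tcp [ 541.9 -201.9   44.2] w 21.0 F [-0.2 -0.1 -0.2]
1
[0.001, -0.002, 0.0, 0.001, -0.001, 0.002]
```

View pics/c6.png

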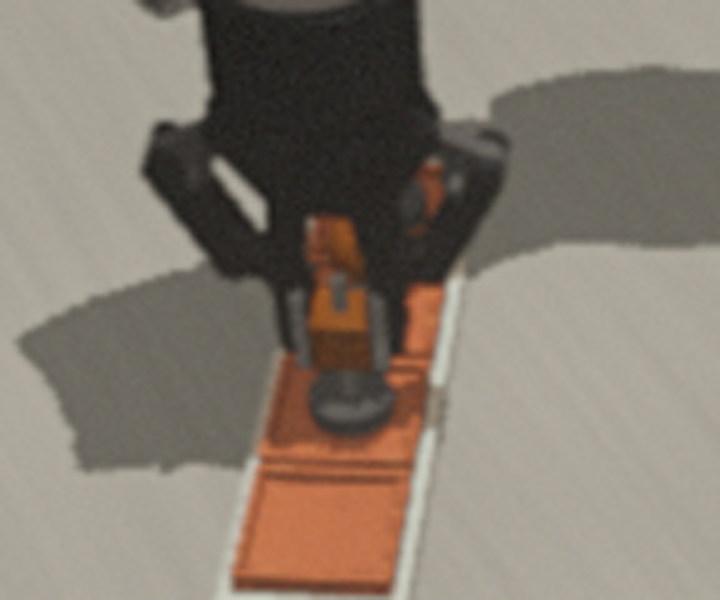

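Call:
{"api": "carry_out", "payload": {"commands": [{"x": 0, "y": 0.001, "z": 0.003, "ax": 0, "ay": 0, "az": 0, "jaw": 1}, {"x": 0, "y": 0.001, "z": 0.003, "ax": 0, "ay": 0, "az": 0, "jaw": 1}, {"x": 0, "y": 0.001, "z": 0.003, "ax": 0, "ay": 0, "az": 0, "jaw": 1}, {"x": 0, "y": 0, "z": 0.003, "ax": 0, "ay": 0, "az": 0, "jaw": 1}, {"x": 0, "y": 0, "z": 0.002, "ax": 0, "ay": 0, "az": 0, "jaw": 1}, {"x": 0, "y": 0, "z": 0.001, "ax": 0, "ay": 0, "az": 0, "jaw": 1}, {"x": 0, "y": 0, "z": 0, "ax": 0, "ay": 0, "az": 0, "jaw": 1}, {"x": 0, "y": 0, "z": 0, "ax": 0, "ay": 0, "az": 0, "jaw": 1}, {"x": 0, "y": 0, "z": 0, "ax": 0, "ay": 0, "az": 0, "jaw": 1}, {"x": 0, "y": 0, "z": 0, "ax": 0, "ay": 0, "az": 0, "jaw": 1}]}}

```text
t: 38.25
tcp_pos: [543.8, -202.9, 36.6]
orientation: [0.002, 0.872, 0.489, 0.002]
contact_force: [0.2, 0.9, -1.4]
width: 21.2
```

```bash
 python3 - <<'E'
from station import get_image,bot
import cv2
s=get_image("scene")[:,:,::-1]
cv2.imwrite("pics/c7.png",cv2.resize(s[110:230,180:324],(720,600),interpolation=cv2.INTER_CUBIC))
o=bot.observe();print(o['contact_force'])
E
```

```text
[-0.45234111  0.71649695 -0.78433657]
```

View pics/c7.png

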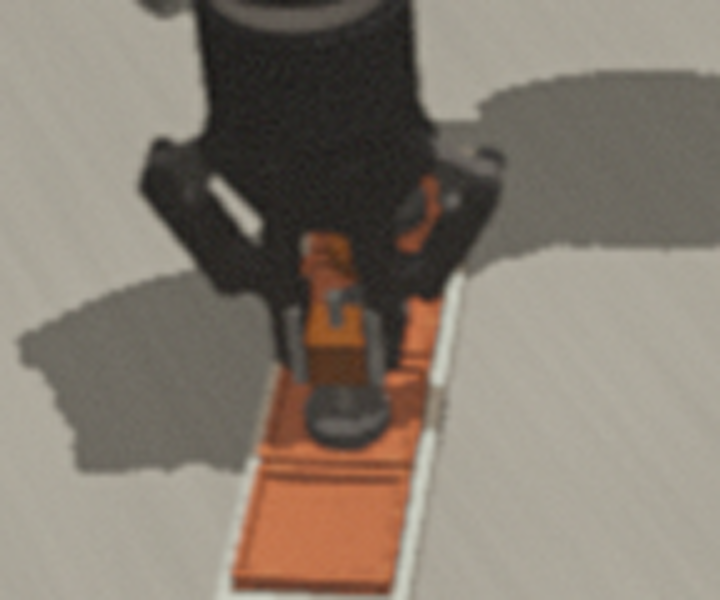

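Call:
{"api": "carry_out", "payload": {"commands": [{"x": 0, "y": 0, "z": 0.002, "ax": 0, "ay": 0, "az": 0, "jaw": 1}, {"x": 0, "y": 0, "z": 0.001, "ax": 0, "ay": 0, "az": 0, "jaw": 0.5}, {"x": 0, "y": 0, "z": 0, "ax": 0, "ay": 0, "az": 0, "jaw": 0.2}, {"x": 0, "y": 0, "z": 0, "ax": 0, "ay": 0, "az": 0, "jaw": -0.2}, {"x": 0, "y": 0, "z": 0, "ax": 0, "ay": 0, "az": 0, "jaw": -1}, {"x": 0, "y": 0, "z": 0, "ax": 0, "ay": 0, "az": 0, "jaw": -1}, {"x": 0, "y": 0, "z": 0, "ax": 0, "ay": 0, "az": 0, "jaw": -1}, {"x": 0, "y": 0, "z": 0, "ax": 0, "ay": 0, "az": 0, "jaw": -1}, {"x": 0, "y": 0, "z": -0.01, "ax": 0, "ay": 0, "az": 0, "jaw": -1}, {"x": 0, "y": 0, "z": -0.03, "ax": 0, "ay": 0, "az": 0, "jaw": -1}]}}

```text
t: 39.3
tcp_pos: [542.6, -202.5, 55.6]
orientation: [0.001, 0.872, 0.489, 0.001]
contact_force: [0.1, -0.6, 0.0]
width: 85.0
```

```bash
 python3 - <<'E'
from station import get_image,bot
import cv2
s=get_image("scene")[:,:,::-1]
cv2.imwrite("pics/c8.png",cv2.resize(s[110:230,180:324],(720,600),interpolation=cv2.INTER_CUBIC))
E
python3 plan.py -1 543,-202,130,1.015,2 535,40,145,1.75,8
```

```text
t 39.35 tcp [ 544.7 -203.    58.8] w 85.4 F [1.7 0.3 2. ]
10
[0.0, -0.001, -0.071, 0.001, -0.0, 0.001]
[0.0, -0.002, -0.071, 0.001, -0.0, 0.001]
[0.05, -0.034, -0.004, -0.0, 0.0, -0.029]
[0.053, -0.029, -0.004, -0.0, 0.0, -0.029]
[0.056, -0.024, -0.004, -0.0, 0.0, -0.029]
[0.058, -0.019, -0.004, -0.0, 0.0, -0.029]
[0.059, -0.013, -0.004, -0.0, 0.0, -0.029]
[0.06, -0.008, -0.004, -0.0, 0.0, -0.029]
[0.06, -0.002, -0.004, -0.0, 0.0, -0.029]
[0.06, 0.003, -0.004, -0.0, 0.0, -0.029]
```

View pics/c8.png

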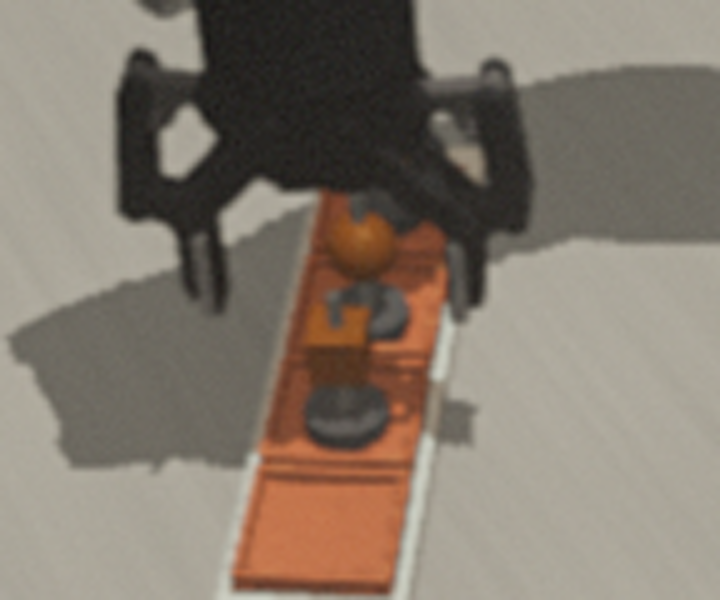

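Call:
{"api": "carry_out", "payload": {"commands": [{"x": 0, "y": 0, "z": -0.065, "ax": 0, "ay": 0, "az": 0, "jaw": -1}, {"x": 0, "y": 0, "z": -0.07, "ax": 0, "ay": 0, "az": 0, "jaw": -1}, {"x": 0.05, "y": -0.034, "z": -0.005, "ax": 0, "ay": 0, "az": -0.027, "jaw": -1}, {"x": 0.055, "y": -0.029, "z": -0.005, "ax": 0, "ay": 0, "az": -0.029, "jaw": -1}, {"x": 0.06, "y": -0.024, "z": -0.005, "ax": 0, "ay": 0, "az": -0.029, "jaw": -1}, {"x": 0.06, "y": -0.019, "z": 0, "ax": 0, "ay": 0, "az": -0.029, "jaw": -1}, {"x": 0.06, "y": -0.013, "z": 0, "ax": 0, "ay": 0, "az": -0.029, "jaw": -1}, {"x": 0.06, "y": -0.008, "z": 0, "ax": 0, "ay": 0, "az": -0.029, "jaw": -1}, {"x": 0.06, "y": -0.002, "z": 0, "ax": 0, "ay": 0, "az": -0.029, "jaw": -1}, {"x": 0.06, "y": 0.003, "z": 0, "ax": 0, "ay": 0, "az": -0.029, "jaw": -1}]}}

```text
t: 40.35
tcp_pos: [530.3, 58.5, 138.9]
orientation: [0.006, 0.624, 0.782, 0.002]
contact_force: [0.1, 0.1, -1.1]
width: 85.6
```

```bash
python3 plan.py -1 447,311,125,2.23,10
```

```text
t 40.35 tcp [530.3  58.5 138.9] w 85.6 F [ 0.1  0.1 -1.1]
10
[0.053, -0.005, 0.002, 0.0, 0.0, -0.014]
[0.053, -0.003, 0.002, 0.0, 0.0, -0.014]
[0.053, -0.0, 0.002, 0.0, 0.0, -0.014]
[0.053, 0.002, 0.003, 0.0, 0.0, -0.014]
[0.053, 0.004, 0.003, 0.0, 0.0, -0.014]
[0.053, 0.007, 0.003, 0.0, 0.0, -0.014]
[0.052, 0.009, 0.003, 0.0, 0.0, -0.014]
[0.052, 0.011, 0.003, 0.0, 0.0, -0.014]
[0.051, 0.013, 0.003, 0.0, 0.0, -0.014]
[0.051, 0.016, 0.003, 0.0, 0.0, -0.014]
```

Call:
{"api": "carry_out", "payload": {"commands": [{"x": 0.06, "y": -0.005, "z": 0.002, "ax": 0, "ay": 0, "az": -0.015, "jaw": -1}, {"x": 0.06, "y": -0.003, "z": 0.002, "ax": 0, "ay": 0, "az": -0.015, "jaw": -1}, {"x": 0.06, "y": 0, "z": 0.002, "ax": 0, "ay": 0, "az": -0.015, "jaw": -1}, {"x": 0.06, "y": 0.002, "z": 0.002, "ax": 0, "ay": 0, "az": -0.015, "jaw": -1}, {"x": 0.058, "y": 0.005, "z": 0.002, "ax": 0, "ay": 0, "az": -0.015, "jaw": -1}, {"x": 0.055, "y": 0.008, "z": 0.002, "ax": 0, "ay": 0, "az": -0.014, "jaw": -1}, {"x": 0.047, "y": 0.01, "z": 0.002, "ax": 0, "ay": 0, "az": -0.013, "jaw": -1}, {"x": 0.036, "y": 0.009, "z": 0.002, "ax": 0, "ay": 0, "az": -0.01, "jaw": -1}, {"x": 0.022, "y": 0.006, "z": 0.002, "ax": 0, "ay": 0, "az": -0.007, "jaw": -1}, {"x": 0.01, "y": 0.003, "z": 0.002, "ax": 0, "ay": 0, "az": -0.003, "jaw": -1}]}}

```text
t: 41.35
tcp_pos: [429.7, 309.5, 125.2]
orientation: [0.002, 0.429, 0.903, 0.001]
contact_force: [0.6, -0.4, 0.5]
width: 85.7
```

```bash
python3 plan.py -1 447,311,104,2.23,4
```

```text
t 41.35 tcp [429.7 309.5 125.2] w 85.7 F [ 0.6 -0.4  0.5]
4
[-0.005, 0.007, 0.011, 0.0, 0.0, 0.002]
[-0.005, 0.007, 0.011, 0.0, 0.0, 0.002]
[-0.005, 0.007, 0.011, 0.0, 0.0, 0.002]
[-0.005, 0.007, 0.011, 0.0, 0.0, 0.002]
```

Call:
{"api": "carry_out", "payload": {"commands": [{"x": -0.004, "y": 0.007, "z": 0.01, "ax": 0, "ay": 0, "az": 0.002, "jaw": -1}, {"x": -0.004, "y": 0.007, "z": 0.01, "ax": 0, "ay": 0, "az": 0.002, "jaw": -1}, {"x": -0.004, "y": 0.007, "z": 0.01, "ax": 0, "ay": 0, "az": 0.002, "jaw": -1}, {"x": -0.003, "y": 0.006, "z": 0.01, "ax": 0, "ay": 0, "az": 0.001, "jaw": -1}, {"x": 0, "y": 0, "z": 0.003, "ax": 0, "ay": 0, "az": 0, "jaw": -1}, {"x": 0, "y": 0, "z": 0, "ax": 0, "ay": 0, "az": 0, "jaw": -1}, {"x": 0, "y": 0, "z": 0, "ax": 0, "ay": 0, "az": 0, "jaw": -1}, {"x": 0, "y": 0, "z": 0, "ax": 0, "ay": 0, "az": 0, "jaw": -1}, {"x": 0, "y": 0, "z": 0, "ax": 0, "ay": 0, "az": 0, "jaw": -1}, {"x": 0, "y": 0, "z": 0, "ax": 0, "ay": 0, "az": 0, "jaw": -1}]}}

```text
t: 42.35
tcp_pos: [447.6, 308.6, 100.8]
orientation: [0.003, 0.442, 0.897, -0.0]
contact_force: [-0.0, -0.3, -0.0]
width: 85.5
```

```bash
python3 plan.py -1 447,311,36,2.23,6; python3 - <<'E'
from station import get_image,bot
import cv2
s=get_image("scene")[:,:,::-1]
cv2.imwrite("pics/d1.png",cv2.resize(s[280:420,370:538],(720,600),interpolation=cv2.INTER_CUBIC))
E
```

```text
t 42.35 tcp [447.6 308.6 100.8] w 85.5 F [-0.  -0.3 -0. ]
6
[0.001, 0.0, 0.022, 0.0, 0.0, -0.0]
[0.001, 0.0, 0.022, 0.0, 0.0, -0.0]
[0.001, 0.0, 0.022, 0.0, 0.0, -0.0]
[0.001, 0.0, 0.022, 0.0, 0.0, -0.0]
[0.001, 0.0, 0.022, 0.0, 0.0, -0.0]
[0.001, 0.0, 0.022, 0.0, 0.0, -0.0]
```

View pics/d1.png

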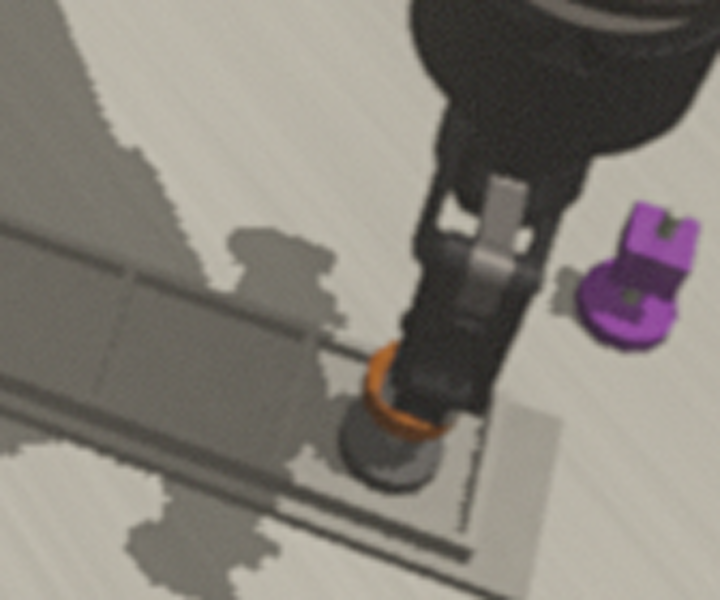

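```bash
python3 - <<'E'
from h import *
print(onz('top',(181,321),20))
f=lambda x,y:(370+(x+.5)*168/720-.5,280+(y+.5)*168/720-.5)
print(onz('scene',f(628,305),5), onz('scene',f(390,445),17))
s,c=np.sin(2.23),np.cos(2.23)
for w in (-42,-57):print(447.6+s*w,308.6-c*w)
E
```

```text
[334.57723311 304.38464964  20.        ]
[332.75140477 307.50317906   5.        ] [447.5482081  312.56621859  17.        ]
414.3998306616358 282.87552224234787
402.54262732650574 273.68820875747207
```

Call:
{"api": "carry_out", "payload": {"commands": [{"x": 0.001, "y": 0, "z": 0.018, "ax": 0, "ay": 0, "az": 0, "jaw": -1}, {"x": 0.001, "y": 0, "z": 0.02, "ax": 0, "ay": 0, "az": 0, "jaw": -1}, {"x": 0.001, "y": 0, "z": 0.02, "ax": 0, "ay": 0, "az": 0, "jaw": -1}, {"x": 0.001, "y": 0, "z": 0.02, "ax": 0, "ay": 0, "az": 0, "jaw": -1}, {"x": 0, "y": 0, "z": 0.018, "ax": 0, "ay": 0, "az": 0, "jaw": -1}, {"x": 0, "y": 0, "z": 0.014, "ax": 0, "ay": 0, "az": 0, "jaw": -1}, {"x": 0, "y": 0, "z": 0.007, "ax": 0, "ay": 0, "az": 0, "jaw": -1}, {"x": 0, "y": 0, "z": 0.002, "ax": 0, "ay": 0, "az": 0, "jaw": -1}, {"x": 0, "y": 0, "z": 0, "ax": 0, "ay": 0, "az": 0, "jaw": -1}, {"x": 0, "y": 0, "z": 0, "ax": 0, "ay": 0, "az": 0, "jaw": -0.5}]}}

```text
t: 43.4
tcp_pos: [445.8, 310.1, 35.0]
orientation: [0.002, 0.441, 0.897, -0.001]
contact_force: [-0.2, -0.4, 0.5]
width: 73.3
```

```bash
python3 plan.py -1 447,311.5,35,2.23,1; python3 - <<'E'
from station import get_image,bot
import cv2
s=get_image("scene")[:,:,::-1]
cv2.imwrite("pics/d2.png",cv2.resize(s[280:420,370:538],(720,600),interpolation=cv2.INTER_CUBIC))
E
```

```text
t 43.4 tcp [445.8 310.1  35. ] w 73.3 F [-0.2 -0.4  0.5]
1
[0.001, 0.004, -0.0, 0.0, 0.001, -0.001]
```

View pics/d2.png

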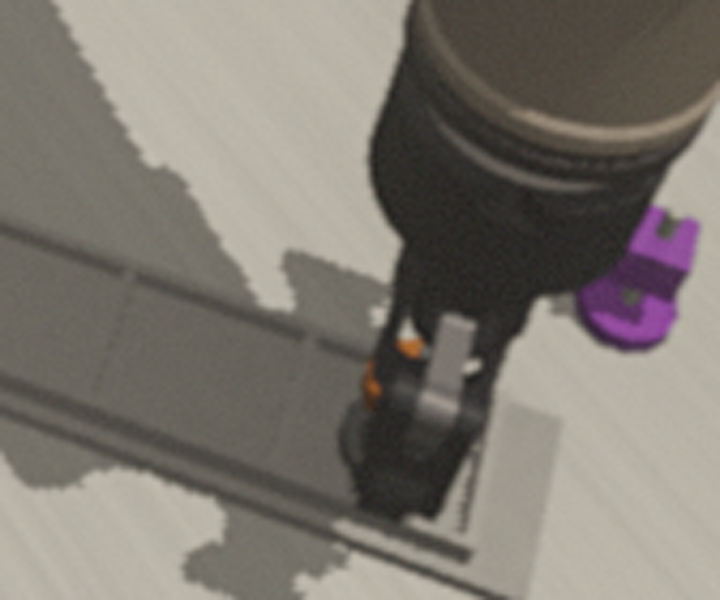

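Call:
{"api": "carry_out", "payload": {"commands": [{"x": -0.004, "y": 0.002, "z": 0, "ax": 0, "ay": 0, "az": 0, "jaw": -0.2}, {"x": 0, "y": 0, "z": 0, "ax": 0, "ay": 0, "az": 0, "jaw": 0}, {"x": 0, "y": 0, "z": 0, "ax": 0, "ay": 0, "az": 0, "jaw": 0.1}, {"x": 0, "y": 0, "z": 0, "ax": 0, "ay": 0, "az": 0, "jaw": 0.2}, {"x": 0, "y": 0, "z": 0, "ax": 0, "ay": 0, "az": 0, "jaw": 0.3}, {"x": 0, "y": 0, "z": 0, "ax": 0, "ay": 0, "az": 0, "jaw": 0.4}, {"x": 0, "y": 0, "z": 0, "ax": 0, "ay": 0, "az": 0, "jaw": 0.5}, {"x": 0, "y": 0, "z": 0, "ax": 0, "ay": 0, "az": 0, "jaw": 1}, {"x": 0, "y": 0, "z": 0, "ax": 0, "ay": 0, "az": 0, "jaw": 1}, {"x": 0, "y": 0, "z": 0, "ax": 0, "ay": 0, "az": 0, "jaw": 1}], "newtons": 40}}

```text
t: 44.45
tcp_pos: [448.8, 309.4, 36.3]
orientation: [0.003, 0.442, 0.897, 0.0]
contact_force: [-0.1, -0.5, 0.3]
width: 30.6
```

```bash
python3 - <<'E'
from station import get_image,bot
import cv2
s=get_image("scene")[:,:,::-1]
cv2.imwrite("pics/d3.png",cv2.resize(s[320:420,400:520],(720,600),interpolation=cv2.INTER_CUBIC))
E
```

```text
(no output)
```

View pics/d3.png

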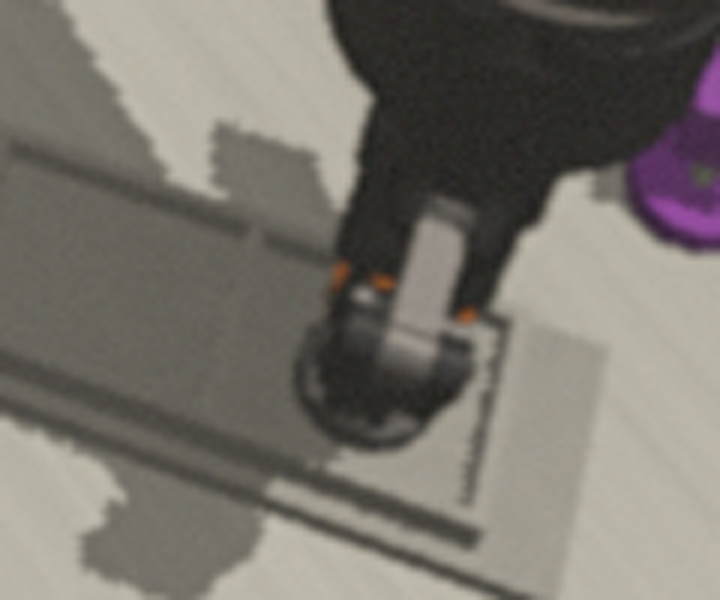

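Gripped (30.6 of 32 mm), orange disc visible on both sides of the finger, well centred. Lift.

Call:
{"api": "carry_out", "payload": {"commands": [{"x": 0, "y": 0, "z": -0.01, "ax": 0, "ay": 0, "az": 0, "jaw": 1}, {"x": 0, "y": 0, "z": -0.02, "ax": 0, "ay": 0, "az": 0, "jaw": 1}, {"x": 0, "y": 0, "z": -0.035, "ax": 0, "ay": 0, "az": 0, "jaw": 1}, {"x": 0, "y": 0, "z": -0.04, "ax": 0, "ay": 0, "az": 0, "jaw": 1}, {"x": 0, "y": 0, "z": -0.04, "ax": 0, "ay": 0, "az": 0, "jaw": 1}, {"x": 0, "y": 0, "z": -0.035, "ax": 0, "ay": 0, "az": 0, "jaw": 1}, {"x": 0, "y": 0, "z": -0.02, "ax": 0, "ay": 0, "az": 0, "jaw": 1}, {"x": 0, "y": 0, "z": -0.01, "ax": 0, "ay": 0, "az": 0, "jaw": 1}, {"x": 0, "y": 0, "z": 0, "ax": 0, "ay": 0, "az": 0, "jaw": 1}, {"x": 0, "y": 0, "z": 0, "ax": 0, "ay": 0, "az": 0, "jaw": 1}]}}

```text
t: 45.5
tcp_pos: [447.0, 309.1, 148.3]
orientation: [0.003, 0.441, 0.897, -0.0]
contact_force: [-0.3, 0.1, -0.6]
width: 30.0
```

```bash
python3 plan.py 1 545,60,147,1.75,10;python3 - <<'E'
from station import get_image,bot
import cv2
s=get_image("scene")[:,:,::-1]
cv2.imwrite("pics/d4.png",cv2.resize(s[250:390,370:538],(720,600),interpolation=cv2.INTER_CUBIC))
E
```

```text
t 45.5 tcp [447.  309.1 148.3] w 30.0 F [-0.3  0.1 -0.6]
10
[-0.051, -0.015, 0.0, 0.0, 0.0, 0.015]
[-0.052, -0.012, 0.0, 0.0, 0.0, 0.015]
[-0.053, -0.01, 0.0, 0.0, 0.0, 0.015]
[-0.053, -0.007, 0.0, 0.0, 0.0, 0.015]
[-0.053, -0.005, 0.0, 0.0, 0.0, 0.015]
[-0.053, -0.002, 0.0, 0.0, 0.0, 0.015]
[-0.054, 0.0, 0.0, 0.0, 0.0, 0.015]
[-0.053, 0.003, 0.0, 0.0, 0.0, 0.015]
[-0.053, 0.005, 0.0, 0.0, 0.0, 0.015]
[-0.053, 0.008, 0.0, 0.0, 0.0, 0.015]
```

View pics/d4.png

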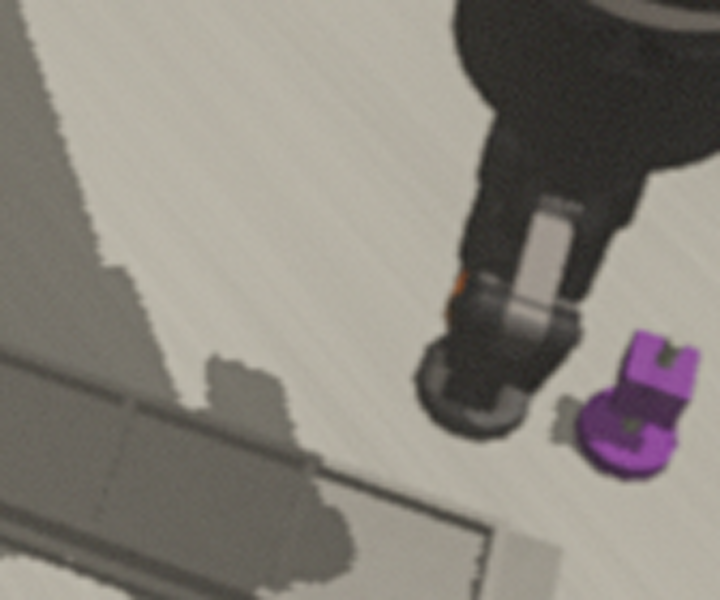

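Call:
{"api": "carry_out", "payload": {"commands": [{"x": -0.012, "y": -0.006, "z": 0, "ax": 0, "ay": 0, "az": 0.005, "jaw": 1}, {"x": -0.025, "y": -0.01, "z": 0, "ax": 0, "ay": 0, "az": 0.01, "jaw": 1}, {"x": -0.04, "y": -0.014, "z": 0, "ax": 0, "ay": 0, "az": 0.015, "jaw": 1}, {"x": -0.05, "y": -0.014, "z": 0, "ax": 0, "ay": 0, "az": 0.02, "jaw": 1}, {"x": -0.052, "y": -0.012, "z": 0, "ax": 0, "ay": 0, "az": 0.02, "jaw": 1}, {"x": -0.053, "y": -0.011, "z": 0, "ax": 0, "ay": 0, "az": 0.02, "jaw": 1}, {"x": -0.053, "y": -0.01, "z": 0, "ax": 0, "ay": 0, "az": 0.02, "jaw": 1}, {"x": -0.053, "y": -0.009, "z": 0, "ax": 0, "ay": 0, "az": 0.02, "jaw": 1}, {"x": -0.053, "y": -0.008, "z": 0, "ax": 0, "ay": 0, "az": 0.02, "jaw": 1}, {"x": -0.053, "y": -0.007, "z": 0, "ax": 0, "ay": 0, "az": 0.02, "jaw": 1}]}}

```text
t: 46.55
tcp_pos: [487.0, 69.7, 144.3]
orientation: [0.0, 0.675, 0.738, -0.004]
contact_force: [0.0, -0.5, -1.0]
width: 30.3
```

```bash
python3 plan.py 1 577,-148,145,1.015,10
```

```text
t 46.55 tcp [487.   69.7 144.3] w 30.3 F [ 0.  -0.5 -1. ]
10
[-0.045, 0.014, 0.0, -0.0, 0.0, 0.021]
[-0.044, 0.017, 0.0, -0.0, 0.0, 0.021]
[-0.043, 0.02, -0.0, -0.0, 0.0, 0.021]
[-0.041, 0.022, -0.0, -0.0, 0.0, 0.021]
[-0.04, 0.025, -0.0, -0.0, 0.0, 0.021]
[-0.038, 0.028, -0.0, -0.0, 0.0, 0.021]
[-0.036, 0.03, -0.0, -0.0, 0.0, 0.021]
[-0.034, 0.032, -0.0, -0.0, 0.0, 0.021]
[-0.032, 0.034, -0.0, -0.0, 0.0, 0.021]
[-0.03, 0.036, -0.0, -0.0, 0.0, 0.021]
```

Call:
{"api": "carry_out", "payload": {"commands": [{"x": -0.052, "y": 0.006, "z": 0, "ax": 0, "ay": 0, "az": 0.023, "jaw": 1}, {"x": -0.051, "y": 0.015, "z": 0, "ax": 0, "ay": 0, "az": 0.023, "jaw": 1}, {"x": -0.05, "y": 0.022, "z": 0, "ax": 0, "ay": 0, "az": 0.023, "jaw": 1}, {"x": -0.048, "y": 0.026, "z": 0, "ax": 0, "ay": 0, "az": 0.023, "jaw": 1}, {"x": -0.046, "y": 0.03, "z": 0, "ax": 0, "ay": 0, "az": 0.023, "jaw": 1}, {"x": -0.042, "y": 0.032, "z": 0, "ax": 0, "ay": 0, "az": 0.023, "jaw": 1}, {"x": -0.036, "y": 0.033, "z": 0, "ax": 0, "ay": 0, "az": 0.021, "jaw": 1}, {"x": -0.026, "y": 0.028, "z": 0, "ax": 0, "ay": 0, "az": 0.016, "jaw": 1}, {"x": -0.015, "y": 0.02, "z": 0, "ax": 0, "ay": 0, "az": 0.01, "jaw": 1}, {"x": -0.006, "y": 0.01, "z": 0, "ax": 0, "ay": 0, "az": 0.005, "jaw": 1}]}}

```text
t: 47.55
tcp_pos: [562.3, -165.2, 143.1]
orientation: [0.002, 0.877, 0.481, -0.006]
contact_force: [0.3, -0.2, -1.1]
width: 30.4
```

```bash
python3 plan.py 1 577,-148,95,1.015,4
```

```text
t 47.55 tcp [ 562.3 -165.2  143.1] w 30.4 F [ 0.3 -0.2 -1.1]
4
[0.012, 0.002, 0.024, -0.0, 0.001, -0.001]
[0.011, 0.002, 0.024, -0.0, 0.001, -0.001]
[0.011, 0.002, 0.024, -0.0, 0.001, -0.001]
[0.011, 0.002, 0.024, -0.0, 0.001, -0.001]
```

Call:
{"api": "carry_out", "payload": {"commands": [{"x": 0.008, "y": 0.002, "z": 0, "ax": 0, "ay": 0.001, "az": -0.001, "jaw": 1}, {"x": 0.012, "y": 0.002, "z": 0, "ax": 0, "ay": 0.001, "az": -0.001, "jaw": 1}, {"x": 0.012, "y": 0.002, "z": 0.005, "ax": 0, "ay": 0.001, "az": -0.001, "jaw": 1}, {"x": 0.007, "y": 0.001, "z": 0.01, "ax": 0, "ay": 0.001, "az": -0.001, "jaw": 1}, {"x": 0, "y": 0, "z": 0.018, "ax": 0, "ay": 0, "az": 0, "jaw": 1}, {"x": 0, "y": 0, "z": 0.02, "ax": 0, "ay": 0, "az": 0, "jaw": 1}, {"x": 0, "y": 0, "z": 0.018, "ax": 0, "ay": 0, "az": 0, "jaw": 1}, {"x": 0, "y": 0, "z": 0.01, "ax": 0, "ay": 0, "az": 0, "jaw": 1}, {"x": 0, "y": 0, "z": 0.004, "ax": 0, "ay": 0, "az": 0, "jaw": 1}, {"x": 0, "y": 0, "z": 0, "ax": 0, "ay": 0, "az": 0, "jaw": 1}]}}

```text
t: 48.55
tcp_pos: [575.6, -143.9, 95.2]
orientation: [-0.004, 0.871, 0.49, -0.001]
contact_force: [-0.3, -0.6, -0.6]
width: 30.2
```

```bash
python3 plan.py 1 577,-148,95,1.015,4;  python3 - <<'E'
from station import get_image,bot
import cv2
s=get_image("scene")[:,:,::-1]
cv2.imwrite("pics/d5.png",cv2.resize(s[130:250,180:324],(720,600),interpolation=cv2.INTER_CUBIC))
E
```

```text
t 48.55 tcp [ 575.6 -143.9   95.2] w 30.2 F [-0.3 -0.6 -0.6]
4
[-0.001, 0.002, 0.0, -0.001, -0.0, 0.001]
[-0.001, 0.002, 0.0, -0.001, -0.0, 0.001]
[-0.001, 0.002, 0.0, -0.001, -0.0, 0.001]
[-0.001, 0.002, 0.0, -0.001, -0.0, 0.001]
```

View pics/d5.png

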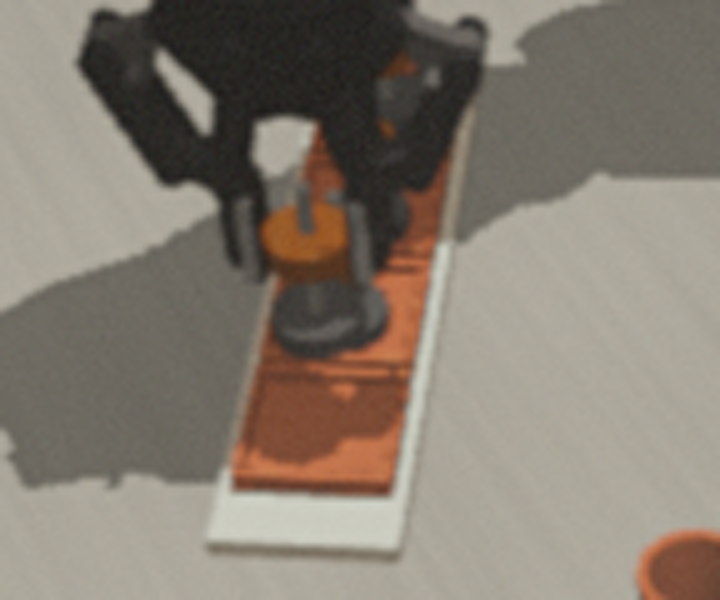

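Call:
{"api": "carry_out", "payload": {"commands": [{"x": -0.004, "y": 0, "z": 0.012, "ax": 0, "ay": 0, "az": 0, "jaw": 1}, {"x": -0.004, "y": 0, "z": 0.018, "ax": 0, "ay": 0, "az": 0, "jaw": 1}, {"x": -0.003, "y": 0, "z": 0.018, "ax": 0, "ay": 0, "az": 0, "jaw": 1}, {"x": 0, "y": 0, "z": 0.018, "ax": 0, "ay": 0, "az": 0, "jaw": 1}, {"x": 0, "y": 0, "z": 0.015, "ax": 0, "ay": 0, "az": 0, "jaw": 1}, {"x": 0, "y": 0, "z": 0.009, "ax": 0, "ay": 0, "az": 0, "jaw": 1}, {"x": 0, "y": 0, "z": 0.004, "ax": 0, "ay": 0, "az": 0, "jaw": 1}, {"x": 0, "y": 0, "z": 0, "ax": 0, "ay": 0, "az": 0, "jaw": 1}, {"x": 0, "y": 0, "z": 0, "ax": 0, "ay": 0, "az": 0, "jaw": 1}, {"x": 0, "y": 0, "z": 0, "ax": 0, "ay": 0, "az": 0, "jaw": 1}]}}

```text
t: 49.6
tcp_pos: [573.0, -149.2, 44.7]
orientation: [-0.003, 0.872, 0.49, -0.0]
contact_force: [0.7, -0.7, -0.3]
width: 30.5
```

```bash
python3 plan.py 1 577,-148,44,1.015,4;  python3 - <<'E'
from station import get_image,bot
import cv2
s=get_image("scene")[:,:,::-1]
cv2.imwrite("pics/d6.png",cv2.resize(s[130:250,180:324],(720,600),interpolation=cv2.INTER_CUBIC))
E
```

```text
t 49.6 tcp [ 573.  -149.2   44.7] w 30.5 F [ 0.7 -0.7 -0.3]
4
[0.002, 0.001, 0.0, -0.0, -0.0, 0.001]
[0.002, 0.001, 0.0, -0.0, -0.0, 0.001]
[0.002, 0.001, 0.0, -0.0, -0.0, 0.001]
[0.002, 0.001, 0.0, -0.0, -0.0, 0.001]
```

View pics/d6.png

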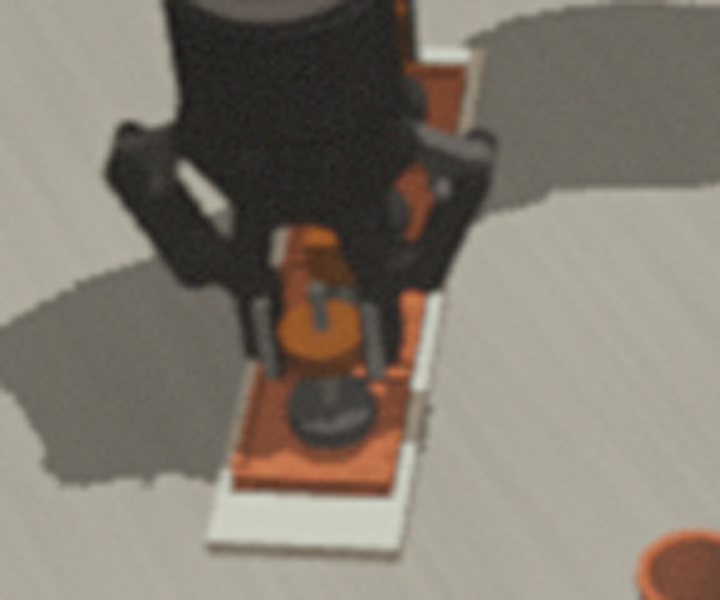

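Call:
{"api": "carry_out", "payload": {"commands": [{"x": 0, "y": 0.002, "z": 0.003, "ax": 0, "ay": 0, "az": 0, "jaw": 1}, {"x": 0, "y": 0.002, "z": 0.003, "ax": 0, "ay": 0, "az": 0, "jaw": 1}, {"x": 0, "y": 0.002, "z": 0.003, "ax": 0, "ay": 0, "az": 0, "jaw": 1}, {"x": 0, "y": 0, "z": 0.003, "ax": 0, "ay": 0, "az": 0, "jaw": 1}, {"x": 0, "y": 0, "z": 0.003, "ax": 0, "ay": 0, "az": 0, "jaw": 1}, {"x": 0, "y": 0, "z": 0.001, "ax": 0, "ay": 0, "az": 0, "jaw": 1}, {"x": 0, "y": 0, "z": 0, "ax": 0, "ay": 0, "az": 0, "jaw": 1}, {"x": 0, "y": 0, "z": 0, "ax": 0, "ay": 0, "az": 0, "jaw": 1}, {"x": 0, "y": 0, "z": 0, "ax": 0, "ay": 0, "az": 0, "jaw": 1}, {"x": 0, "y": 0, "z": 0, "ax": 0, "ay": 0, "az": 0, "jaw": 1}]}}

```text
t: 50.65
tcp_pos: [576.3, -151.1, 36.8]
orientation: [-0.003, 0.872, 0.49, 0.0]
contact_force: [-0.4, 0.4, -0.7]
width: 30.0
```

```bash
 python3 - <<'E'
from station import get_image,bot
import cv2
s=get_image("scene")[:,:,::-1]
cv2.imwrite("pics/d7.png",cv2.resize(s[130:250,180:324],(720,600),interpolation=cv2.INTER_CUBIC))
o=bot.observe();print(o['contact_force'])
E
```

```text
[-0.35700064 -0.2270603  -1.03479751]
```

View pics/d7.png

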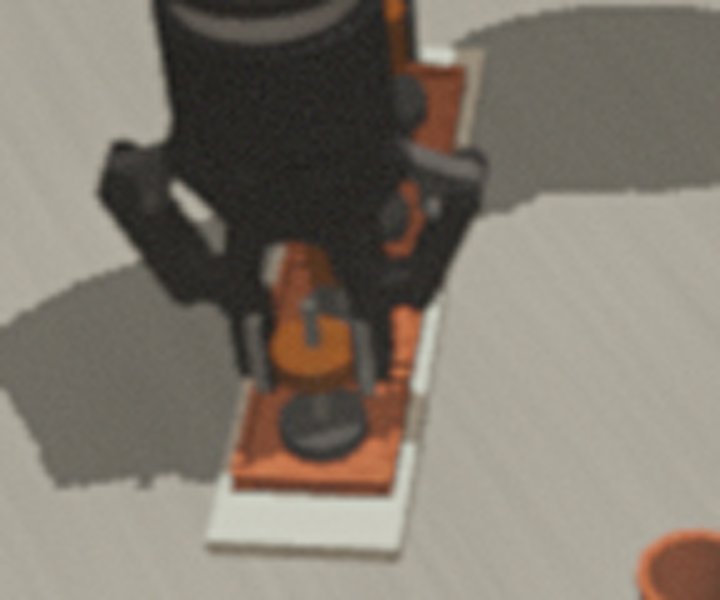

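Call:
{"api": "carry_out", "payload": {"commands": [{"x": 0, "y": 0, "z": 0.002, "ax": 0, "ay": 0, "az": 0, "jaw": 1}, {"x": 0, "y": 0, "z": 0.001, "ax": 0, "ay": 0, "az": 0, "jaw": 0.3}, {"x": 0, "y": 0, "z": 0, "ax": 0, "ay": 0, "az": 0, "jaw": 0.1}, {"x": 0, "y": 0, "z": 0, "ax": 0, "ay": 0, "az": 0, "jaw": -0.3}, {"x": 0, "y": 0, "z": 0, "ax": 0, "ay": 0, "az": 0, "jaw": -1}, {"x": 0, "y": 0, "z": 0, "ax": 0, "ay": 0, "az": 0, "jaw": -1}, {"x": 0, "y": 0, "z": 0, "ax": 0, "ay": 0, "az": 0, "jaw": -1}, {"x": 0, "y": 0, "z": 0, "ax": 0, "ay": 0, "az": 0, "jaw": -1}, {"x": 0, "y": 0, "z": -0.01, "ax": 0, "ay": 0, "az": 0, "jaw": -1}, {"x": 0, "y": 0, "z": -0.03, "ax": 0, "ay": 0, "az": 0, "jaw": -1}]}}

```text
t: 51.7
tcp_pos: [575.4, -150.7, 55.3]
orientation: [-0.004, 0.872, 0.49, -0.001]
contact_force: [0.2, 0.2, 0.5]
width: 85.3
```

Call:
{"api": "carry_out", "payload": {"commands": [{"x": 0, "y": 0, "z": -0.06, "ax": 0, "ay": 0, "az": 0, "jaw": -1}, {"x": 0, "y": 0, "z": -0.07, "ax": 0, "ay": 0, "az": 0, "jaw": -1}, {"x": 0, "y": 0, "z": -0.07, "ax": 0, "ay": 0, "az": 0, "jaw": -1}, {"x": 0.04, "y": -0.03, "z": -0.03, "ax": 0, "ay": 0, "az": 0, "jaw": -1}, {"x": 0.06, "y": -0.05, "z": -0.01, "ax": 0, "ay": 0, "az": 0, "jaw": -1}, {"x": 0.06, "y": -0.05, "z": 0, "ax": 0, "ay": 0, "az": 0, "jaw": -1}, {"x": 0.06, "y": -0.05, "z": 0, "ax": 0, "ay": 0, "az": 0, "jaw": -1}, {"x": 0.04, "y": -0.03, "z": 0, "ax": 0, "ay": 0, "az": 0, "jaw": -1}, {"x": 0.015, "y": -0.01, "z": 0, "ax": 0, "ay": 0, "az": 0, "jaw": -1}, {"x": 0, "y": 0, "z": 0, "ax": 0, "ay": 0, "az": 0, "jaw": -1}]}}

```text
t: 52.7
tcp_pos: [556.5, 27.6, 196.6]
orientation: [0.002, 0.872, 0.489, 0.006]
contact_force: [0.6, 0.7, -0.6]
width: 85.4
```

```bash
 python3 - <<'E'
from station import get_image,bot
import cv2
s=get_image("scene")[:,:,::-1];t=get_image("top")[:,:,::-1]
cv2.imwrite("pics/e1.png",s);cv2.imwrite("pics/e2.png",t)
cv2.imwrite("pics/e3.png",cv2.resize(s[110:250,210:300],(386,600),interpolation=cv2.INTER_CUBIC))
cv2.imwrite("pics/e4.png",cv2.resize(t[175:285,350:500],(750,550),interpolation=cv2.INTER_CUBIC))
E
```

```text
(no output)
```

View pics/e1.png

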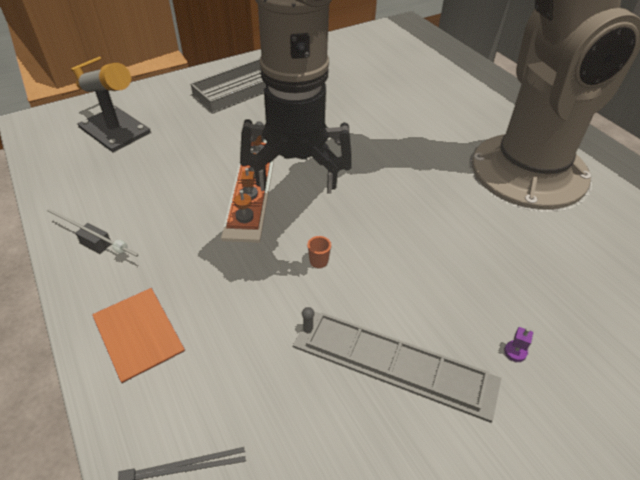

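View pics/e3.png

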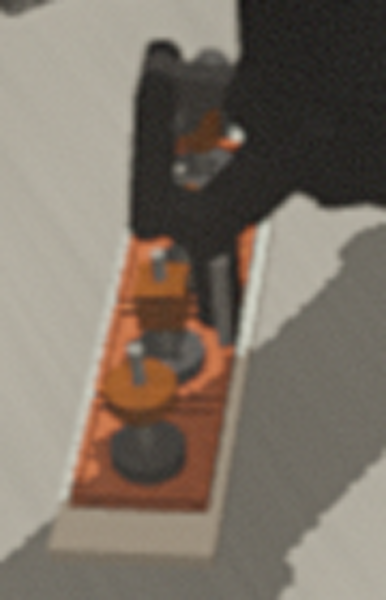

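View pics/e4.png

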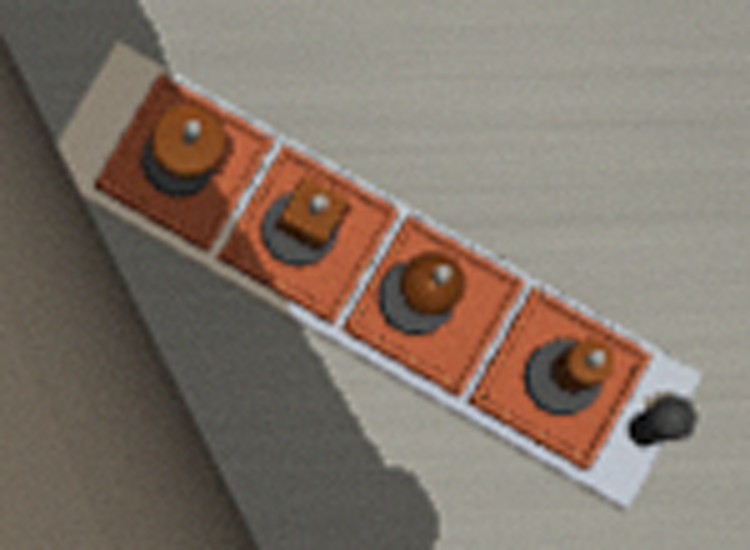

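```bash
 python3 - <<'E'
from h import *
S=np.array([475.3,-315.03]);d=np.array([34.01,54.21])
e=[(560,378),(415,298),(297,231),(179,160)]
for i,p in enumerate(e):
    q=onz('top',full('tk',p)[1],18)[:2];s=S+i*d
    print(q.round(1),s.round(1),np.linalg.norm(q-s).round(1))
E
python3 - <<'E'
import cv2
t=cv2.imread('pics/e2.png')
cv2.imwrite('pics/e5.png',cv2.resize(t[195:265,395:475],(800,700),interpolation=cv2.INTER_CUBIC)[:600])
E
```

```text
[ 475.1 -313.8] [ 475.3 -315. ] 1.3
[ 512.5 -251.9] [ 509.3 -260.8] 9.5
[ 544.2 -201. ] [ 543.3 -206.6] 5.7
[ 578.  -149.7] [ 577.3 -152.4] 2.8
```

View pics/e5.png

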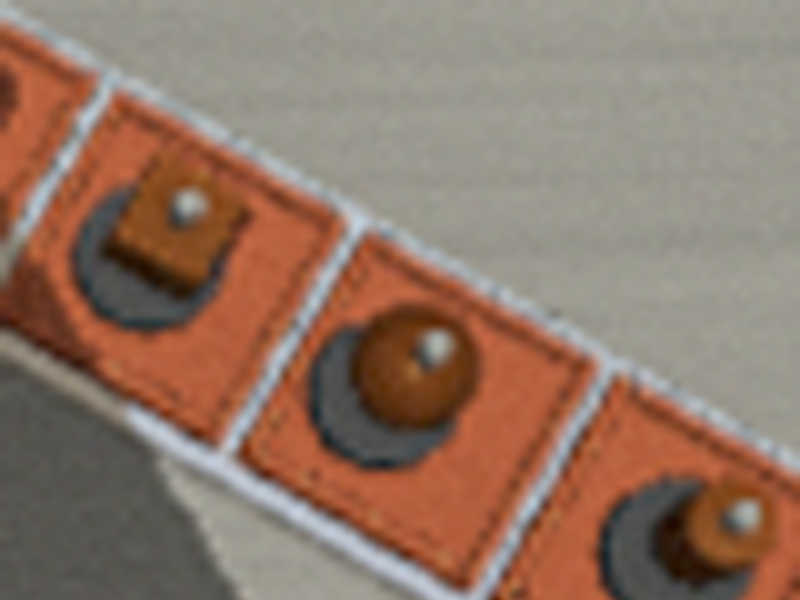

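```bash
 python3 - <<'E'
from h import *
for n,b in [('barrel',(475.1,-313.8)),('round',(512.5,-251.9)),('sq',(544.2,-201)),('disc',(578,-149.7))]:
    print(n,((proj('top',[*b,77])-proj('top',[*b,20]))*10)[0].round(0))
E
```

```text
barrel [ 68. -38.]
round [ 53. -46.]
sq [ 40. -53.]
disc [ 28. -60.]
```

```bash
 python3 -c "
from station import bot
print(bot.close_job())"
```

```text
the job is handed in; nothing more can be done
None
```

All four beads now stand in the kiln board seats in their rack order: barrel in seat 1 (next to the post), then round, square and disc. I moved them one at a time, set each down on its seat floor before letting go, and handed the job in at about 53 s.

**Last checks:**
- **Cooling rack and cup:** the rack is empty. The clay cup and the purple look-alike appear unmoved.
- **Position in the seats:** in the last overhead picture the feet are about 1, 9, 6 and 3 mm from their seat centres, in seat order. The limit is 14 mm. The round bead is the least well centred, but its foot looks clear of the seat wall.
- **Upright:** for barrel, round and square, the shift from foot to mandrel tip matches what an upright bead would show. I did not measure the disc bead this way; it looks upright.
- **Robot:** the gripper was open and clear of everything.

**Disagreement between cameras:** the two cameras differ by about 4 mm in y. I judged the seating from the scene camera, where all four beads looked centred within 2–3 mm. The overhead camera then showed the larger offsets given above for round and square.

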